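Fit and lock the valve slices on the test manifold

ROBOT

A 6-joint arm with a two-finger parallel gripper is mounted at the origin on the work surface. World frame = base frame: x ahead of the robot, y to its left, z up, the work surface at z = 0. Lengths are in m, angles in degrees, forces in N, time in s.
With the tool pointing down it reaches from about 0.4 to 0.825 m from the base axis. Payload 7 kg.
Tool frame: the origin (TCP) lies at the very end of the fingers, on their centre line; the grasp point (between the pads) lies 19 mm behind it; z points along the fingers, x is the direction in which the jaws open and shut, and the axes are right-handed (so a half turn about z gives the same grasp; the last joint's range is limited). The gripper opens to 88 mm and grips with 3 to 60 N. Pads are 19 mm wide; open, the fingers measure 130 mm over their backs; the gripper's body (78 mm by 193 mm) begins 47 mm behind the grasp point.
Start: joints at [79.933, 20.546, 0.682, 0, -70.136, -16.507], TCP at [0.302, 0.604, 0.227] pointing down, gripper open.
Joint ranges: [-176.03, 176.03], [-82.01, 121.73], [-58.28, 71.71], [-173.87, 95.51], [-174.79, -0.11], [-173.66, 173.66]. Speed limits (degrees/s): [136.94, 136.94, 172.46, 180, 180, 180].

INTERFACE

Orientations are given as [roll, pitch, yaw] about the fixed x, y, z axes, in that order (R = Rz(yaw) Ry(pitch) Rx(roll)).
In Python, from plant import get_state, optics, order, finder gives the robot as it stands.
- The arm moves only by the shell command python3 -m crank 'ROWS' [FORCE]. ROWS is JSON, a list of rows, each an object of numbers: "dx", "dy", "dz": the shift along the tool's x, y, z in mm; "wx", "wy", "wz": the turn, a rotation vector about the tool's x, y, z in degrees; "hand": the opening in per cent of the stroke, from 0 (shut) to 100 (fully open). A call has 1 to 10 rows; each row shifts and turns the commanded pose from where the row before left it, along the tool's axes as they then stand; what a row does not reach is not made up. A row lasts 1/8 s, in which the tool goes at most 62.5 mm and 10.7 degrees, less where a joint would pass 70% of its speed; a pose out of reach is approached as far as the arm can. A call is refused whole if a number of a shift passes 62.5 or a number of a turn 10.7, either way. A call with a gripper value outside its range is refused whole. The fingers move at their own pace and stop on an object; FORCE is the grip in N (left out, the last holds). Time passes only in rows, so rows that do not move let the fingers close. It gives the time, the measured TCP pose, the force and the opening at its end, in the units of the state.
- get_state(): the state, without advancing time (a new reading comes with each control period).
- optics.capture(name): name is "scene" or "top"; returns the picture (384x512x3 uint8, blue, green, red); there is no depth.
- optics.calibration(name): a dict with "intrinsics" (3x3 intrinsics, pixels), "k1" (the pictures are not rectified: a ray, as slopes to the right and down, at radius r is drawn at 1 + k1 r^2 times it, then the intrinsics apply), "R" (3x3) and "t" (3): a world point X has camera coordinates R X + t. Camera axes: x right, y down, z forward; pixel columns grow to the right and rows downward; lengths in m; the calibration is good to about 2 mm. A picture is of the moment at which its call begins. calibration takes no time and is no camera call.
- order.close_job(): hands the job in, once; it reports no verdict.
Trained networks look in the newest picture that a camera, given by its name, has taken for a name from the list of things; names that differ only in an ending like _2 or _b are one class to them, and where a whole thing is asked for, a point or a joint stands for the part that bears it (a point fixed in the world has none). Each returns a list of dicts, best first, with "conf" (0 to 1); they miss things now and then, are a little off and sometimes report something else, mostly with a low value. They report only what shows in the picture. A call takes as long as a camera call.
- finder.masks_of(thing, camera): "mask" (384x512 bool, what is visible of it) and "rect" ([centre column, centre row, width, height] in pixels, round what is visible of it).
- finder.place_of(thing, camera): "centre" ([column, row] in pixels: a listed point, or the origin of a listed thing).
The state is a dict: "time_s": time; "joints": joint angles; "qd": joint speeds; "joint_torque": joint torques, N m; "tcp_pos": TCP position; "eef_rot": TCP orientation; "contact_force": force on the tool from outside, world axes, zero at the start; "moment": the same for the moment, N m; "gripper_width": finger opening in m.
Only numpy, scipy, OpenCV 4.12 (cv2) and the standard library are available. Lean on these libraries where they do the work, as an engineer would, in place of code of your own. Each camera call takes 0.05 s, during which the arm holds its last target.

TASK

Fit every valve slice lying on the bench to a free station of the test manifold: set it on the deck and slide its toe under the clamp rail's lip until it is fully home. Then lock each valve by turning its captive slotted screw clockwise through a quarter turn, up to its stop, with the screwdriver, not by pushing the tongue with the fingers, and put the screwdriver back upright in its wooden block. Leave the bottle, jug and spanner where they are.

Things in the scene. Friction and masses are not known exactly. Their poses are not given: they have to be found in the camera images.
- manifold: Test manifold, fixed: aluminium block 180 (x) by 280 (y) mm, flat deck 40 mm above the bench. Origin on the bench; the block reaches 110 mm to -x, 70 mm to +x, 140 mm to each side. Four equal stations side by side, 66 mm apart along y, open to -x. On the deck: steel clamp rail along the +x edge (point lip), five T keepers at x = -46 mm (point keeper). Nothing on it is over 17 mm high.
- lip (a point): Middle of the front edge of the clamp rail's overhanging lip, at its underside, 10 mm above the deck (top 17 mm). Behind it the lip covers 12 mm of deck to the rail's upright stop; guide blocks under it leave each station 34 mm of width for the toe.
- keeper (a point): On the deck, mid manifold, on the line of the five keepers, which stand 33 mm to each side of every station's centre line: posts 12 mm wide (y), T caps 16 mm long (x), underside 11.5 and top 16.5 mm above the deck, leaving a gap 39 mm wide over each station. Under each station's -y cap a stop tab, 7.5 to 13.5 mm to -x of this line, keeps a locked tongue from sliding back.
- stand: Wooden tool block, 130 (x) by 60 (y) mm, 105 mm high, fixed to the bench; origin at the centre of its underside. Three vertical round holes of 23 mm diameter go right through it, at x = -42, 0 and 42 mm; the screwdriver starts in the middle one.
- driver: The screwdriver, standing blade down in the stand, tip 5 mm above the bench, the handle's shoulder on the block. Origin at the blade's tip; z up to the handle; x the broad way of the blade (15 mm wide, 1.8 thick at the tip, 3.4 at 12 mm up). Shaft 8 mm round. Black flat-sided handle 100 to 192 mm from the tip, 30 (x) by 24 (y) mm, cap to 196: grip across the 24 mm. 0.14 kg.
- station1 (a point): Station 1 of the manifold (the one furthest to -y): the point on the deck, in the manifold's axes, where a valve's origin lies when it is fully home, toe (+x) against the stop. Any valve fits any station. To enter, a valve is set on the deck 18 mm to -x of here, toe clear of the lip, and slid to +x. Over 3 mm short of home it cannot be locked.
- station2 (a point): Station 2 of the manifold (second from -y): the point on the deck, in the manifold's axes, where a valve's origin lies when it is fully home, toe (+x) against the stop. Any valve fits any station. To enter, a valve is set on the deck 18 mm to -x of here, toe clear of the lip, and slid to +x. Over 3 mm short of home it cannot be locked.
- station3 (a point): Station 3 of the manifold (third from -y): the point on the deck, in the manifold's axes, where a valve's origin lies when it is fully home, toe (+x) against the stop. Any valve fits any station. To enter, a valve is set on the deck 18 mm to -x of here, toe clear of the lip, and slid to +x. Over 3 mm short of home it cannot be locked.
- station4 (a point): Station 4 of the manifold (the one furthest to +y): the point on the deck, in the manifold's axes, where a valve's origin lies when it is fully home, toe (+x) against the stop. Any valve fits any station. To enter, a valve is set on the deck 18 mm to -x of here, toe clear of the lip, and slid to +x. Over 3 mm short of home it cannot be locked.
- valve1: Hydraulic valve slice, 0.25 to 0.42 kg, upright on the bench; may be absent. All are equal. Origin: centre of the underside below the coil; x to the toe, z up. Body x -30 to 30, 34 wide, 28 mm high; on it a black coil x -22 to 22, 32 wide, to 56 mm height, plug to 63: grip across its 32 mm. Toe x 30 to 44, 28 wide, 8 high. Bridge x -88 to -30, 34 wide, 12 to 24 high, on a leg at the rear end.
- lock1 (a joint): Captive quarter-turn screw of valve1, axis at the valve's x -56, y 0 mm: 0 open (slot and tongue along the valve's x), 1.571 fully locked at its end stop. Grows clockwise from above: slot direction = valve's yaw minus this. Starts at 0 to 0.2; 0.1 N m turns it, it stays where left. Head 23 mm across, top 29 mm over the valve's underside; slot 5 wide, 4.5 mm deep, right across it.
- tongue1: Steel tongue of valve1, turning with its screw: a bar 48 mm long (its x), 8 wide, from 4.5 to 9.5 mm above the valve's underside, beneath the bridge. Open it lies within the valve's width; locked it sticks out 7 mm each side, under the keeper caps. Origin on the screw axis, level with the valve's underside.
- valve2: Hydraulic valve slice, 0.25 to 0.42 kg, upright on the bench; may be absent. All are equal. Origin: centre of the underside below the coil; x to the toe, z up. Body x -30 to 30, 34 wide, 28 mm high; on it a black coil x -22 to 22, 32 wide, to 56 mm height, plug to 63: grip across its 32 mm. Toe x 30 to 44, 28 wide, 8 high. Bridge x -88 to -30, 34 wide, 12 to 24 high, on a leg at the rear end.
- lock2 (a joint): Captive quarter-turn screw of valve2, axis at the valve's x -56, y 0 mm: 0 open (slot and tongue along the valve's x), 1.571 fully locked at its end stop. Grows clockwise from above: slot direction = valve's yaw minus this. Starts at 0 to 0.2; 0.1 N m turns it, it stays where left. Head 23 mm across, top 29 mm over the valve's underside; slot 5 wide, 4.5 mm deep, right across it.
- tongue2: Steel tongue of valve2, turning with its screw: a bar 48 mm long (its x), 8 wide, from 4.5 to 9.5 mm above the valve's underside, beneath the bridge. Open it lies within the valve's width; locked it sticks out 7 mm each side, under the keeper caps. Origin on the screw axis, level with the valve's underside.
- valve3: Hydraulic valve slice, 0.25 to 0.42 kg, upright on the bench; may be absent. All are equal. Origin: centre of the underside below the coil; x to the toe, z up. Body x -30 to 30, 34 wide, 28 mm high; on it a black coil x -22 to 22, 32 wide, to 56 mm height, plug to 63: grip across its 32 mm. Toe x 30 to 44, 28 wide, 8 high. Bridge x -88 to -30, 34 wide, 12 to 24 high, on a leg at the rear end.
- lock3 (a joint): Captive quarter-turn screw of valve3, axis at the valve's x -56, y 0 mm: 0 open (slot and tongue along the valve's x), 1.571 fully locked at its end stop. Grows clockwise from above: slot direction = valve's yaw minus this. Starts at 0 to 0.2; 0.1 N m turns it, it stays where left. Head 23 mm across, top 29 mm over the valve's underside; slot 5 wide, 4.5 mm deep, right across it.
- tongue3: Steel tongue of valve3, turning with its screw: a bar 48 mm long (its x), 8 wide, from 4.5 to 9.5 mm above the valve's underside, beneath the bridge. Open it lies within the valve's width; locked it sticks out 7 mm each side, under the keeper caps. Origin on the screw axis, level with the valve's underside.
- valve4: Hydraulic valve slice, 0.25 to 0.42 kg, upright on the bench; may be absent. All are equal. Origin: centre of the underside below the coil; x to the toe, z up. Body x -30 to 30, 34 wide, 28 mm high; on it a black coil x -22 to 22, 32 wide, to 56 mm height, plug to 63: grip across its 32 mm. Toe x 30 to 44, 28 wide, 8 high. Bridge x -88 to -30, 34 wide, 12 to 24 high, on a leg at the rear end.
- lock4 (a joint): Captive quarter-turn screw of valve4, axis at the valve's x -56, y 0 mm: 0 open (slot and tongue along the valve's x), 1.571 fully locked at its end stop. Grows clockwise from above: slot direction = valve's yaw minus this. Starts at 0 to 0.2; 0.1 N m turns it, it stays where left. Head 23 mm across, top 29 mm over the valve's underside; slot 5 wide, 4.5 mm deep, right across it.
- tongue4: Steel tongue of valve4, turning with its screw: a bar 48 mm long (its x), 8 wide, from 4.5 to 9.5 mm above the valve's underside, beneath the bridge. Open it lies within the valve's width; locked it sticks out 7 mm each side, under the keeper caps. Origin on the screw axis, level with the valve's underside.
- oil_bottle: Bystander: white plastic oil bottle, 64 mm diameter, 120 mm high; origin centre of underside.
- jug: Bystander: white plastic jug, 84 mm diameter, 100 mm high, with a handle; origin centre of underside.
- spanner: Bystander: open-ended spanner, 180 mm long, lying flat; origin centre of underside.

How it is judged:
By the outcome, as a careful person would: the job done as asked, in the order asked, and still so for the second after the job is handed in, with the robot touching nothing.
Of valve1, valve2, valve3, valve4 only 3 to 4 are there at a start; the rules pass over those that are not, and their reading is None.
At some moment in a run one of valve1, valve2, valve3, valve4 may be knocked a few centimetres aside while the robot is not near it.
It also fails if it takes over 210 s, if anything falls off the work surface, if the arm or the gripper's body presses on something with over 40 N, if the wrist force passes 120 N, or if a joint passes its speed limit or range.

## Working session

There is one attempt and no reset: what is moved stays moved. The work goes in short steps, Python scripts to look and compute and a shell command to move; the robot and the scene stay as the last step left them, time stands still between calls to the robot, and variables do not carry over. Pictures are saved under pics/ and viewed, and the job is handed in when it is done.

```bash
ls; mkdir -p pics; python3 - <<'E'
from plant import get_state, optics, order, finder
import cv2
print(get_state())
for n in("scene","top"):
    c=optics.calibration(n);print(n,c)
    cv2.imwrite(f"pics/{n}0.png",optics.capture(n))
E
```

```text
pics
{'time_s': 0.0, 'joints': array([ 7.99337405e+01,  2.05895558e+01,  6.34377989e-01, -2.05563159e-02,
       -7.01346972e+01, -1.65070328e+01]), 'qd': array([-0.02682215,  0.06553939, -0.01092065,  0.08428205,  0.01313839,
       -0.0121937 ]), 'joint_torque': array([-1.54633934e-03, -5.82724714e+01,  2.93052953e+01,  6.99731693e+00,
        6.71006273e-03, -1.73979934e-04]), 'tcp_pos': array([0.30175907, 0.60325704, 0.22564711]), 'eef_rot': array([-1.79992989e+02, -9.16619817e-02, -1.16580298e+02]), 'contact_force': array([-0.02460629,  0.41943947,  0.52502035]), 'moment': array([-0.00341788, -0.00511106, -0.02762536]), 'gripper_width': 0.08712794552379122}
scene {'intrinsics': array([[460.29035093,   0.        , 268.10503372],
       [  0.        , 460.29035093, 187.07502454],
       [  0.        ,   0.        ,   1.        ]]), 'k1': -0.03627108111847687, 'R': array([[-0.75254432,  0.6585408 ,  0.00102948],
       [ 0.4796696 ,  0.5492099 , -0.68431393],
       [-0.45121404, -0.51448275, -0.7291868 ]]), 't': array([ 0.42634948, -0.23760039,  1.71757998])}
top {'intrinsics': array([[381.48430136,   0.        , 250.53187181],
       [  0.        , 381.48430136, 192.81786827],
       [  0.        ,   0.        ,   1.        ]]), 'k1': -0.09900559358994082, 'R': array([[-0.00508581, -0.99985179,  0.01644799],
       [-0.9893658 ,  0.00264017, -0.1454247 ],
       [ 0.14535972, -0.01701268, -0.98923259]]), 't': array([-0.01316409,  0.58193292,  1.00291743])}
```

View pics/scene0.png

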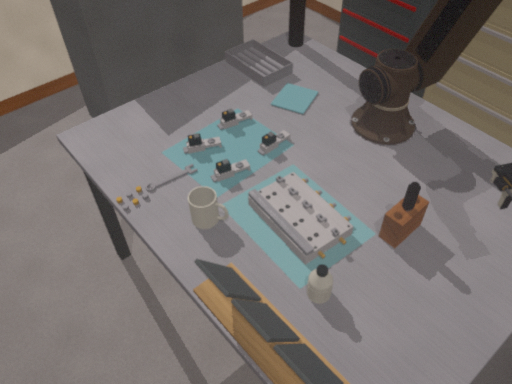

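View pics/top0.png

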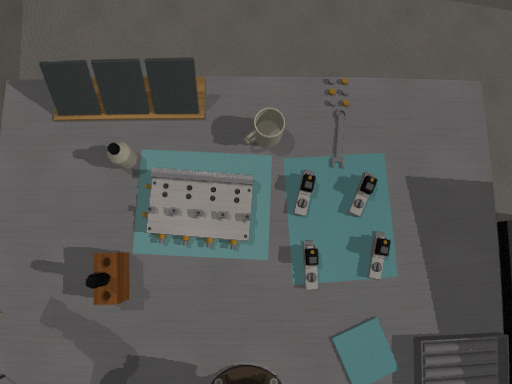

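```bash
cat > h.py <<'E'
from plant import get_state, optics, order, finder
import numpy as np, cv2
from scipy.optimize import least_squares
C={n:optics.calibration(n) for n in("scene","top")}
def proj(n,X):
    c=C[n];X=np.atleast_2d(X)
    p=X@c["R"].T+c["t"];s=p[:,:2]/p[:,2:]
    s=s*(1+c["k1"]*(s**2).sum(1,keepdims=True))
    K=c["intrinsics"];return s@K[:2,:2].T+K[:2,2]
def ray(n,uv):
    c=C[n];K=c["intrinsics"];d=(np.array(uv)-K[:2,2])/K[0,0];s=d.copy()
    for _ in range(20): s=d/(1+c["k1"]*(s@s))
    v=c["R"].T@np.array([s[0],s[1],1.]);o=-c["R"].T@c["t"];return o,v
def atz(n,uv,z):
    o,v=ray(n,uv);return o+v*(z-o[2])/v[2]
def places(th,n): return [(np.round(d["conf"],2),np.array(d["centre"])) for d in finder.place_of(th,n)]
E
python3 - <<'E'
from h import *
Z={"manifold":0,"lip":.05,"keeper":.04,"station1":.04,"station2":.04,"station3":.04,"station4":.04,"stand":0,"driver":.005,"valve1":0,"lock1":.029,"tongue1":0,"oil_bottle":0,"jug":0,"spanner":0}
for n in("top","scene"):
    optics.capture(n)
    for t,z in Z.items():
        print(n,t,[(c,np.round(p,1).tolist(),np.round(atz(n,p,z)[:2],4).tolist()) for c,p in places(t,n) if c>.3])
print(get_state()["time_s"])
E
```

```text
top manifold [(np.float64(0.61), [203.0, 199.0], [0.5707, 0.1192])]
top lip [(np.float64(0.68), [202.2, 181.2], [0.6132, 0.1166]), (np.float64(0.56), [267.3, 132.3], [0.7517, -0.0631])]
top keeper [(np.float64(0.63), [200.2, 211.0], [0.5325, 0.1221]), (np.float64(0.62), [337.7, 137.1], [0.7416, -0.2639])]
top station1 [(np.float64(0.84), [237.7, 195.7], [0.5744, 0.0198]), (np.float64(0.75), [188.2, 189.3], [0.5925, 0.156]), (np.float64(0.74), [167.8, 191.8], [0.5857, 0.2122]), (np.float64(0.7), [213.0, 194.9], [0.5768, 0.0876])]
top station2 [(np.float64(0.84), [237.7, 195.7], [0.5744, 0.0198]), (np.float64(0.75), [188.2, 189.3], [0.5925, 0.156]), (np.float64(0.74), [167.8, 191.8], [0.5857, 0.2122]), (np.float64(0.7), [213.0, 194.9], [0.5768, 0.0876])]
top station3 [(np.float64(0.84), [237.7, 195.7], [0.5744, 0.0198]), (np.float64(0.75), [188.2, 189.3], [0.5925, 0.156]), (np.float64(0.74), [167.8, 191.8], [0.5857, 0.2122]), (np.float64(0.7), [213.0, 194.9], [0.5768, 0.0876])]
top station4 [(np.float64(0.84), [237.7, 195.7], [0.5744, 0.0198]), (np.float64(0.75), [188.2, 189.3], [0.592
[... 209 characters left out ...]
5), [119.8, 276.3], [0.3536, 0.3489])]
top valve1 [(np.float64(0.91), [361.9, 188.7], [0.5993, -0.3389]), (np.float64(0.63), [377.3, 249.1], [0.4253, -0.3762]), (np.float64(0.61), [309.1, 255.4], [0.4101, -0.1797]), (np.float64(0.59), [305.4, 187.0], [0.6046, -0.1739])]Traceback (most recent call last):
  File "<stdin>", line 6, in <module>
  File "h.py", line 16, in places
    def places(th,n): return [(np.round(d["conf"],2),np.array(d["centre"])) for d in finder.place_of(th,n)]
                                                                                     ~~~~~~~~~~~~~~~^^^^^^
ValueError: it knows: driver, jug, keeper, lip, manifold, oil_bottle, spanner, stand, station, tongue, valve
```

```bash
python3 - <<'E'
from h import *
Z={"manifold":0,"lip":.05,"keeper":.04,"station":.04,"stand":0,"driver":.005,"valve":0,"tongue":0}
for n in("top","scene"):
    im=optics.capture(n)
    for t,z in Z.items():
        if n=="top" and t!="tongue":continue
        print(n,t,[(float(c),np.round(p,1).tolist(),np.round(atz(n,p,z)[:2],4).tolist()) for c,p in places(t,n) if c>.3])
    x0,y0,w,h=(135,145,130,110) if n=="top" else (235,160,130,110)
    cv2.imwrite(f"pics/{n}_man.png",cv2.resize(im[y0:y0+h,x0:x0+w],None,fx=6,fy=5.4545,interpolation=cv2.INTER_CUBIC))
print(get_state()["time_s"])
E
```

```text
top tongue [(0.7, [200.7, 178.8], [0.6292, 0.1266])]
scene manifold [(0.79, [294.5, 222.9], [0.5734, 0.1292])]
scene lip [(0.7, [281.0, 216.7], [0.6164, 0.1141])]
scene keeper [(0.57, [304.7, 203.1], [0.5208, 0.116])]
scene station [(0.74, [284.6, 206.3], [0.5753, 0.0853]), (0.69, [273.2, 196.3], [0.5742, 0.0325]), (0.65, [313.2, 237.3], [0.5928, 0.2243]), (0.58, [296.9, 223.3], [0.5926, 0.157])]
scene stand [(0.89, [399.3, 229.6], [0.3547, 0.3549]), (0.72, [230.6, 123.7], [0.4276, -0.3713])]
scene driver []
scene valve [(0.95, [194.4, 149.7], [0.6122, -0.3414]), (0.9, [223.6, 172.7], [0.6044, -0.1828]), (0.79, [267.4, 148.5], [0.4148, -0.1772]), (0.69, [227.7, 125.7], [0.4429, -0.3692]), (0.61, [297.2, 223.0], [0.5676, 0.1348])]
scene tongue []
1.2
```

View pics/top_man.png

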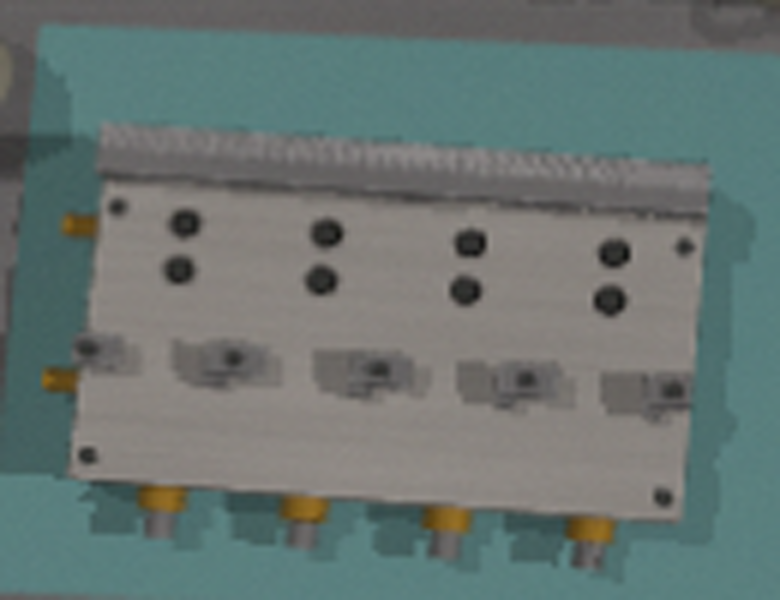

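View pics/scene_man.png

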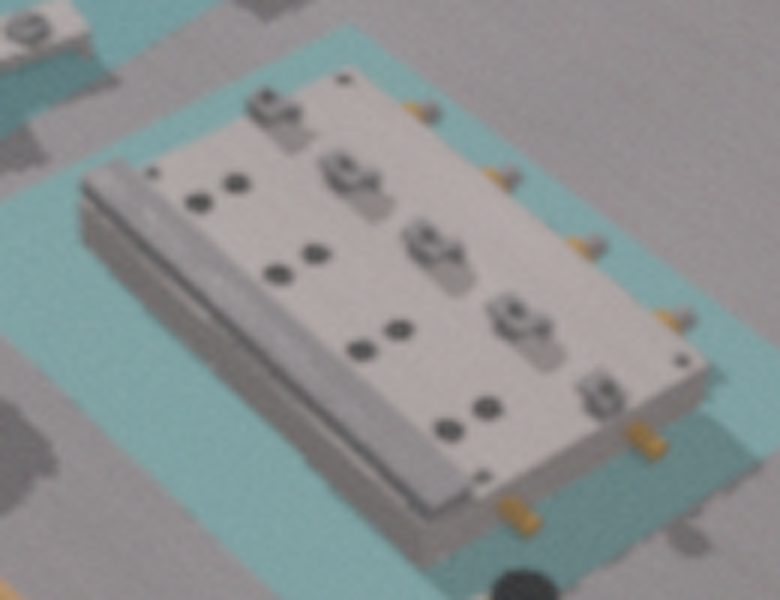

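```bash
cat > man.py <<'E'
from h import *
P=np.array([[-110,140,40],[-110,-140,40],[70,140,57],[70,-140,57],[42,140,57],[42,-140,57]]+[[-46,y,57] for y in(132,66,0,-66,-132)])/1000
T=np.array([(70,478),(680,520),(102,124),(710,165),(97,178),(708,215),(88,348),(234,358),(380,370),(526,380),(672,390)],float)
S=np.array([(710,365),(345,66),(430,515),(82,182),(470,488),(125,160),(603,380),(513,305),(425,230),(345,160),(268,95)],float)
sc=np.array([6,5.4545])
T=(T+.5)/sc-.5+[135,145]; S=(S+.5)/sc-.5+[235,160]
def pose(p,Q):
    c,s=np.cos(p[2]),np.sin(p[2]);return Q@np.array([[c,-s,0],[s,c,0],[0,0,1]]).T+[p[0],p[1],0]
for cams in (("top",),("scene",),("top","scene")):
    f=lambda p:np.concatenate([(proj(n,pose(p,P))-{"top":T,"scene":S}[n]).ravel() for n in cams])
    r=least_squares(f,[.57,.12,0],loss="soft_l1")
    print(cams,np.round(r.x[:2],4),np.degrees(r.x[2]));print(np.round(f(r.x).reshape(-1,2),1).tolist())
E
python3 man.py
```

```text
('top',) [0.5727 0.1223] -4.507575849091396
[[-0.8, 0.3], [0.3, 0.6], [-0.3, -0.9], [0.3, -0.8], [-0.7, -0.8], [-0.1, 0.1], [0.1, 0.3], [0.0, 0.4], [0.1, 0.1], [0.3, 0.1], [0.5, 0.1]]
('scene',) [0.5748 0.1235] -4.6197968703398224
[[0.3, -0.5], [0.8, -0.5], [-0.4, -0.8], [-1.3, -0.9], [0.8, -0.9], [-1.0, -0.8], [0.5, 1.8], [0.2, 1.1], [0.3, 1.1], [-0.2, 0.9], [-0.5, 0.4]]
('top', 'scene') [0.5732 0.1225] -4.560540289021644
[[-0.8, 0.0], [0.2, 0.4], [-0.4, -1.1], [0.3, -1.0], [-0.7, -1.0], [-0.2, -0.0], [0.1, 0.1], [-0.0, 0.2], [0.0, -0.1], [0.2, -0.1], [0.4, -0.0], [0.4, -1.1], [0.9, -0.9], [-0.2, -1.4], [-1.2, -1.3], [1.0, -1.5], [-0.8, -1.2], [0.7, 1.3], [0.3, 0.6], [0.4, 0.6], [-0.1, 0.4], [-0.4, -0.0]]
```

```bash
python3 - <<'E'
from h import *
for n,(x0,y0,w,h) in {"top":(285,160,120,135),"scene":(175,95,130,100)}.items():
    im=cv2.imread(f"pics/{n}0.png")
    s=800//w if n=="scene" else 4.4
    cv2.imwrite(f"pics/{n}_v.png",cv2.resize(im[y0:y0+h,x0:x0+w],None,fx=s,fy=s,interpolation=cv2.INTER_CUBIC))
E
```

```text
(no output)
```

View pics/top_v.png

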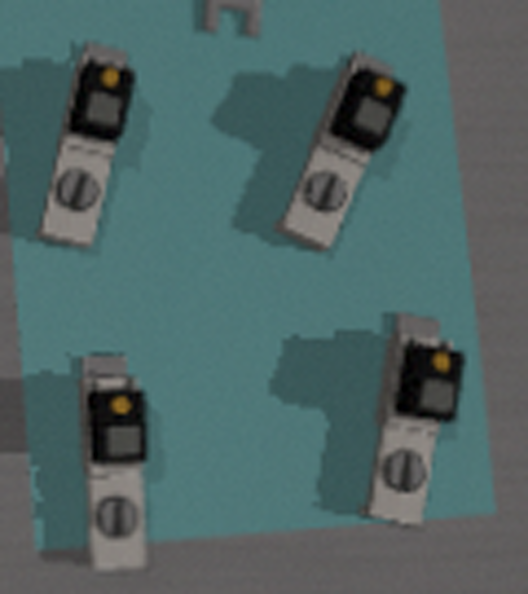

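View pics/scene_v.png

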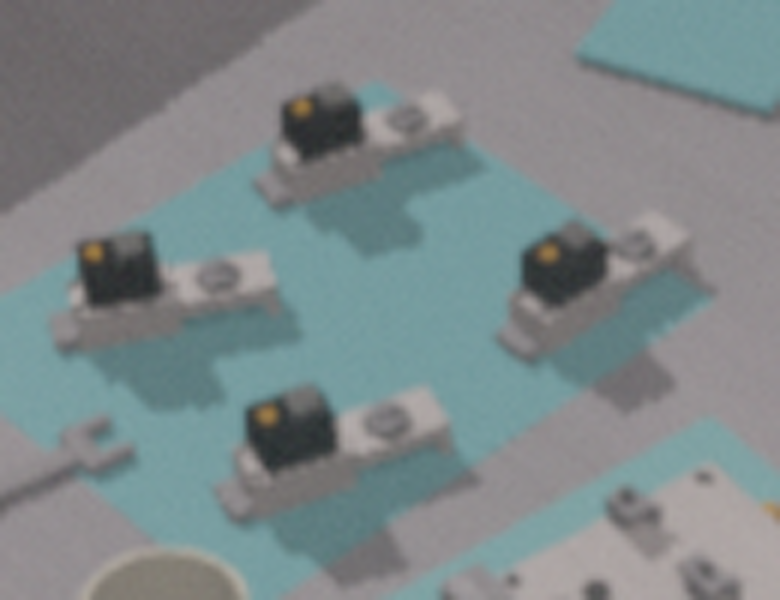

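```bash
cat > vf.py <<'E'
from h import *
from scipy.optimize import minimize
def box(x0,x1,w,z0,z1): return np.array([[x,y,z] for x in(x0,x1) for y in(-w/2,w/2) for z in(z0,z1)])/1000
PARTS=[box(-30,30,34,0,28),box(-22,22,32,28,56),box(30,44,28,0,8),box(-88,-30,34,12,24),box(-88,-82,34,0,24)]
COIL=PARTS[1]
def pose(p,Q,z0=0):
    c,s=np.cos(p[2]),np.sin(p[2]);return Q@np.array([[c,-s,0],[s,c,0],[0,0,1]]).T+[p[0],p[1],z0]
SS=6
def sil(n,p,parts,win,z0=0):
    x0,y0,w,h=win;m=np.zeros((h*SS,w*SS),np.uint8)
    for b in parts:
        uv=(proj(n,pose(p,b,z0))-[x0,y0]+.5)*SS-.5
        cv2.fillConvexPoly(m,cv2.convexHull(np.round(uv*16).astype(np.int32)),255,shift=4)
    return cv2.resize(m,(w,h),interpolation=cv2.INTER_AREA)/255.
def obs(ims,thing="valve",thr=62):
    """list per cam of (mask, coilmask)"""
    out={}
    for n in ims:
        L=[]
        for d in finder.masks_of(thing,n):
            if d["conf"]<.3: continue
            L.append(np.array(d["mask"]))
        out[n]=L
    return out
def fit(ims,masks,p0,z0=0,verbose=0,thr=62):
    data=[]
    for n in ims:
        uv=proj(n,[[p0[0],p0[1],.02+z0]])[0]
        win=(max(0,int(uv[0])-45),max(0,int(uv[1])-45),90,90);x0,y0,w,h=win
        sub=ims[n][y0:y0+h,x0:x0+w];h,w=sub.shape[:2];win=(x0,y0,w,h)
        g=sub.max(2)
        near=cv2.dilate((sil(n,p0,PARTS,win,z0)>0).astype(np.uint8),np.ones((9,9)))
        dark=((g<thr)&(near>0)).astype(np.uint8)
        nl,lab,st,ce=cv2.connectedComponentsWithStats(dark)
        if nl>1:
            k=1+np.argmax(st[1:,4]);cs,_=cv2.findContours((lab==k).astype(np.uint8),0,1)
            cm=np.zeros((h,w),np.uint8);cv2.fillConvexPoly(cm,cv2.convexHull(np.vstack(cs)),1)
            data.append((n,win,[COIL],cm.astype(float)))
        for m in masks.get(n,[]):
            mm=m[y0:y0+h,x0:x0+w].astype(float);s=sil(n,p0,PARTS,win,z0)
            if (mm*s).sum()>.4*max(s.sum(),mm.sum()) and m.sum()<1.6*s.sum(): data.append((n,win,PARTS,mm));break
    def c(p):
        return sum(((cv2.GaussianBlur(sil(n,p,q,win,z0)-m,(0,0),1.))**2).sum() for n,win,q,m in data)
    best=None
    for dy in(-.25,0,.25):
        q=np.array([p0[0],p0[1],p0[2]+dy])
        r=minimize(c,q,method="Nelder-Mead",options=dict(initial_simplex=q+np.array([[0,0,0],[.008,0,0],[0,.008,0],[0,0,.15]]),xatol=1e-5,fatol=1e-3,maxiter=250))
        if best is None or r.fun<best.fun:best=r
    return best.x,best.fun,[(d[0],len(d[2])) for d in data]
E
python3 - <<'E'
from vf import *
import pickle
ims={n:optics.capture(n) for n in("top","scene")}
mk=obs(ims);print({n:[int(m.sum()) for m in v] for n,v in mk.items()})
pickle.dump((ims,mk),open("o0.pkl","wb"))
for nm,p0 in dict(A=(.605,-.178,-.25),B=(.604,-.34,-.45),C=(.412,-.178,.05),D=(.43,-.372,-.15)).items():
    for k in (ims,{"top":ims["top"]},{"scene":ims["scene"]}):
        x,f,d=fit(k,mk,p0);print(nm,np.round(x[:2],4),round(np.degrees(x[2]),1),round(f,1),d)
E
```

```text
{'top': [628, 704, 598, 676], 'scene': [445, 596, 420, 466]}
A [ 0.6103 -0.1727] -14.2 102.8 [('top', 1), ('top', 5), ('scene', 1), ('scene', 5)]
A [ 0.6109 -0.1739] -14.3 8.7 [('top', 1), ('top', 5)]
A [ 0.6117 -0.1686] -13.6 73.2 [('scene', 1), ('scene', 5)]
B [ 0.6052 -0.343 ] -25.8 64.6 [('top', 1), ('top', 5), ('scene', 1), ('scene', 5)]
B [ 0.6052 -0.3433] -25.6 7.3 [('top', 1), ('top', 5)]
B [ 0.6059 -0.3404] -25.8 50.8 [('scene', 1), ('scene', 5)]
C [ 0.408  -0.1773] 1.3 77.0 [('top', 1), ('top', 5), ('scene', 1), ('scene', 5)]
C [ 0.4078 -0.1781] 1.0 14.1 [('top', 1), ('top', 5)]
C [ 0.4094 -0.1748] 2.2 55.1 [('scene', 1), ('scene', 5)]
D [ 0.4323 -0.3743] -12.3 62.4 [('top', 1), ('top', 5), ('scene', 1), ('scene', 5)]
D [ 0.432  -0.3746] -12.5 11.1 [('top', 1), ('top', 5)]
D [ 0.4337 -0.3712] -11.0 45.0 [('scene', 1), ('scene', 5)]
```

```bash
python3 - <<'E'
from vf import *
import pickle
ims,mk=pickle.load(open("o0.pkl","rb"))
ps=[(.6109,-.1739,-14.3),(.6052,-.3433,-25.6),(.4078,-.1781,1.),(.432,-.3746,-12.5)]
for n,(x0,y0,w,h),s in (("top",(285,160,120,135),4),("scene",(175,95,130,100),6)):
    im=cv2.resize(ims[n][y0:y0+h,x0:x0+w],None,fx=s,fy=s,interpolation=cv2.INTER_CUBIC)
    for p in ps:
        for b in PARTS[:4]:
            uv=(proj(n,pose((p[0],p[1],np.radians(p[2])),b))-[x0,y0]+.5)*s
            for i in range(8):
                for j in range(i):
                    if (np.abs(b[i]-b[j])>1e-6).sum()==1: cv2.line(im,tuple(map(int,uv[i])),tuple(map(int,uv[j])),(0,0,255),1)
    cv2.imwrite(f"pics/ov_{n}.png",im)
E
```

```text
(no output)
```

View pics/ov_top.png

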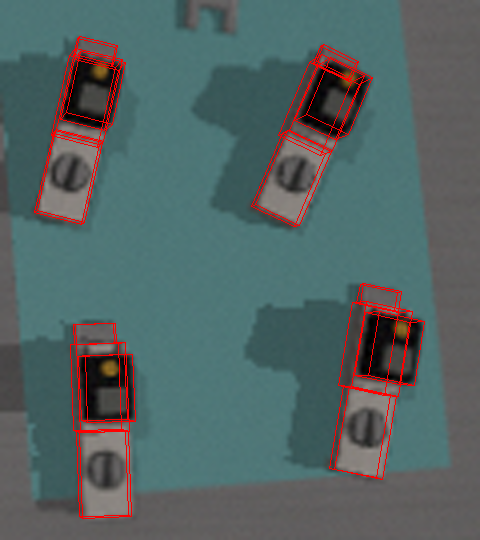

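View pics/ov_scene.png

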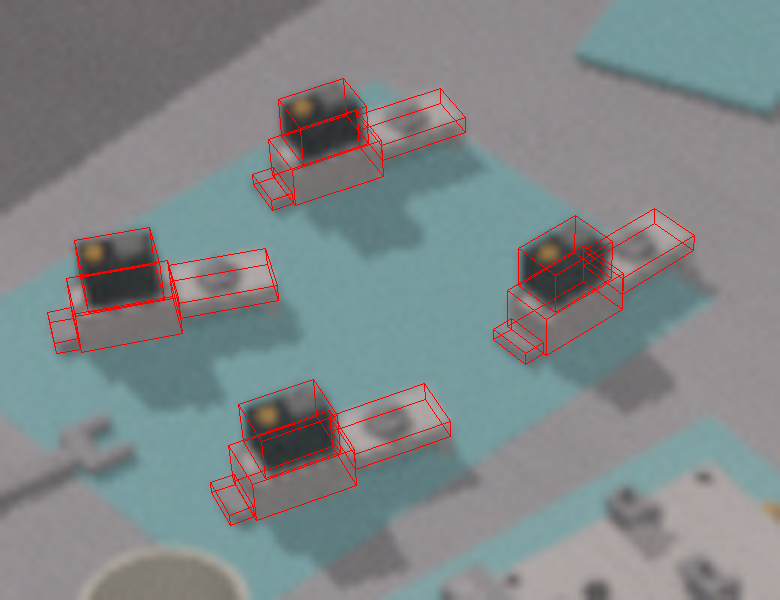

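```bash
cat > to.py <<'E'
import sys
from h import *
def rep(x,y,z,yaw):
    s=get_state();p=s["tcp_pos"];r=s["eef_rot"]
    wz=-((yaw-r[2]+180)%360-180)
    a=np.radians(yaw);d=np.array([x,y,z])-p
    tx=np.array([np.cos(a),np.sin(a)]);ty=np.array([np.sin(a),-np.cos(a)])
    print("t %.2f pos %s rot %s F %s w %.4f"%(s["time_s"],np.round(p,4),np.round(r,2),np.round(s["contact_force"],1),s["gripper_width"]))
    print("wz %.2f first, then dx %.1f dy %.1f dz %.1f"%(wz,d[:2]@tx*1e3,d[:2]@ty*1e3,-d[2]*1e3), "J",np.round(s["joints"],0))
if __name__=="__main__": rep(*map(float,sys.argv[1:]))
E
python3 to.py .611 -.174 .15 -104.3
```

```text
t 1.40 pos [0.302  0.6037 0.2266] rot [ 180.      0.   -116.57] F [0.2 0.  0.8] w 0.0876
wz -12.27 first, then dx 677.3 dy -491.6 dz 76.6 J [ 80.  21.   1.   0. -70. -17.]
```

```bash
python3 -m crank '[{"wz":-6.1},{"wz":-6.17},{"dx":48.4,"dy":-35.1},{"dx":48.4,"dy":-35.1},{"dx":48.4,"dy":-35.1},{"dx":48.4,"dy":-35.1},{"dx":48.4,"dy":-35.1},{"dx":48.4,"dy":-35.1},{"dx":48.4,"dy":-35.1},{"dx":48.4,"dy":-35.1}]' 25; python3 -m crank '[{"dx":48.4,"dy":-35.1},{"dx":48.4,"dy":-35.1},{"dx":48.4,"dy":-35.1},{"dx":48.4,"dy":-35.1},{"dx":48.4,"dy":-35.1},{"dx":48.4,"dy":-35.1,"dz":20},{"dz":20},{"dz":20}]'; python3 to.py .611 -.174 .0315 -104.3
```

```text
t 1.40 pos [0.302  0.6037 0.2266] rot [ 180.      0.   -116.57] F [0.2 0.  0.8] w 0.0876
wz -12.27 first, then dx 677.3 dy -491.6 dz 195.1 J [ 80.  21.   1.   0. -70. -17.]validation failed for argument at $[0]...
validation failed for argument at $[0]...
```

```bash
python3 -m crank '[{"dx":0,"dy":0,"dz":0,"wx":0,"wy":0,"wz":-6.1,"hand":100}]' 25; python3 -m crank --help | head -30
```

```text
time_s: 1.52
tcp_pos: [0.3019, 0.6037, 0.2266]
eef_rot: [180.0, -0.0, -110.4]
contact_force: [-0.1, -0.0, 0.0]
gripper_width: 0.0874invalid input: not JSON, or not a number
```

```bash
python3 -m crank '[{"wz":-6.17,"hand":100}]'; python3 -m crank '[{"dx":48.4,"dy":-35.1,"dz":0,"wx":0,"wy":0,"wz":0}]'; python3 to.py .611 -.174 .0315 -104.3
```

```text
t 1.52 pos [0.3019 0.6037 0.2266] rot [ 180.     -0.   -110.36] F [-0.1 -0.   0. ] w 0.0874
wz -6.06 first, then dx 677.2 dy -491.6 dz 195.1 J [ 80.  21.   1.  -0. -70. -10.]validation failed for argument at $[0]...
validation failed for argument at $[0]...
```

```bash
python3 -m crank '[{"dx":0,"dy":0,"dz":0,"wx":0,"wy":0,"wz":-6.1,"hand":100},{"dx":48.4,"dy":-35.1,"dz":0,"wx":0,"wy":0,"wz":0,"hand":100},{"dx":48.4,"dy":-35.1,"dz":0,"wx":0,"wy":0,"wz":0,"hand":100},{"dx":48.4,"dy":-35.1,"dz":0,"wx":0,"wy":0,"wz":0,"hand":100},{"dx":48.4,"dy":-35.1,"dz":0,"wx":0,"wy":0,"wz":0,"hand":100},{"dx":48.4,"dy":-35.1,"dz":0,"wx":0,"wy":0,"wz":0,"hand":100},{"dx":48.4,"dy":-35.1,"dz":0,"wx":0,"wy":0,"wz":0,"hand":100},{"dx":48.4,"dy":-35.1,"dz":0,"wx":0,"wy":0,"wz":0,"hand":100},{"dx":48.4,"dy":-35.1,"dz":0,"wx":0,"wy":0,"wz":0,"hand":100},{"dx":48.4,"dy":-35.1,"dz":0,"wx":0,"wy":0,"wz":0,"hand":100}]' 25;  python3 to.py .611 -.174 .0315 -104.3
```

```text
time_s: 2.78
tcp_pos: [0.5004, 0.1015, 0.2271]
eef_rot: [-179.9, 0.0, -104.4]
contact_force: [1.3, 0.8, -0.2]
gripper_width: 0.088
t 2.77 pos [0.5004 0.1015 0.2271] rot [-1.7995e+02  5.0000e-02 -1.0435e+02] F [ 1.3  0.8 -0.2] w 0.0880
wz -0.05 first, then dx 239.7 dy -175.3 dz 195.6 J [ 34.   5. -20.   0. -65.  42.]
```

```bash
python3 -m crank '[{"dx":48,"dy":-35,"dz":0,"wx":0,"wy":0,"wz":0,"hand":100},{"dx":48,"dy":-35,"dz":0,"wx":0,"wy":0,"wz":0,"hand":100},{"dx":48,"dy":-35,"dz":0,"wx":0,"wy":0,"wz":0,"hand":100},{"dx":48,"dy":-35,"dz":20,"wx":0,"wy":0,"wz":0,"hand":100},{"dx":47.7,"dy":-35.3,"dz":25,"wx":0,"wy":0,"wz":0,"hand":100},{"dx":0,"dy":0,"dz":50,"wx":0,"wy":0,"wz":0,"hand":100},{"dx":0,"dy":0,"dz":50,"wx":0,"wy":0,"wz":0,"hand":100},{"dx":0,"dy":0,"dz":30,"wx":0,"wy":0,"wz":0,"hand":100},{"dx":0,"dy":0,"dz":5,"wx":0,"wy":0,"wz":0,"hand":100},{"dx":0,"dy":0,"dz":5,"wx":0,"wy":0,"wz":0,"hand":100}]' 25;  python3 to.py .611 -.174 .0315 -104.3
```

```text
time_s: 4.03
tcp_pos: [0.6105, -0.1707, 0.0434]
eef_rot: [-179.9, 0.0, -104.3]
contact_force: [0.7, -0.1, 0.9]
gripper_width: 0.0876
t 4.03 pos [ 0.6105 -0.1707  0.0434] rot [-179.9     0.   -104.34] F [ 0.7 -0.1  0.9] w 0.0876
wz -0.04 first, then dx 3.1 dy -1.3 dz 11.9 J [  2.  26. -17.   0. -47.  74.]
```

```bash
python3 -m crank '[{"dx":2.5,"dy":-0.8,"dz":10,"wx":0,"wy":0,"wz":0,"hand":100},{"dx":0,"dy":0,"dz":0,"wx":0,"wy":0,"wz":0,"hand":100},{"dx":0,"dy":0,"dz":0,"wx":0,"wy":0,"wz":0,"hand":45}]' 25;  python3 to.py .611 -.174 .0315 -104.3
```

```text
time_s: 4.4
tcp_pos: [0.6099, -0.1733, 0.033]
eef_rot: [-179.9, 0.0, -104.4]
contact_force: [0.7, -0.0, 0.8]
gripper_width: 0.0825
t 4.40 pos [ 0.6099 -0.1733  0.033 ] rot [-1.7995e+02  1.0000e-02 -1.0437e+02] F [ 0.7 -0.   0.8] w 0.0825
wz -0.07 first, then dx 0.4 dy -1.2 dz 1.5 J [  2.  27. -17.   0. -46.  74.]
```

```bash
python3 -m crank '[{"dx":0.4,"dy":-0.8,"dz":1,"wx":0,"wy":0,"wz":0,"hand":0},{"dx":0,"dy":0,"dz":0,"wx":0,"wy":0,"wz":0,"hand":0},{"dx":0,"dy":0,"dz":0,"wx":0,"wy":0,"wz":0,"hand":0},{"dx":0,"dy":0,"dz":0,"wx":0,"wy":0,"wz":0,"hand":0},{"dx":0,"dy":0,"dz":0,"wx":0,"wy":0,"wz":0,"hand":0}]' 25;  python3 to.py .611 -.174 .0315 -104.3
```

```text
time_s: 5.03
tcp_pos: [0.6103, -0.1738, 0.0314]
eef_rot: [-180.0, 0.0, -104.4]
contact_force: [0.5, 3.2, 1.1]
gripper_width: 0.0329
t 5.03 pos [ 0.6103 -0.1738  0.0314] rot [-180.      0.   -104.37] F [0.5 3.2 1.1] w 0.0329
wz -0.07 first, then dx 0.0 dy -0.7 dz -0.1 J [  2.  27. -17.  -0. -46.  74.]
```

```bash
python3 -m crank '[{"dx":0,"dy":0,"dz":-15,"wx":0,"wy":0,"wz":0,"hand":0},{"dx":0,"dy":0,"dz":-45,"wx":0,"wy":0,"wz":-4.9,"hand":0},{"dx":0,"dy":0,"dz":-55,"wx":0,"wy":0,"wz":-4.9,"hand":0},{"dx":0,"dy":0,"dz":-40,"wx":0,"wy":0,"wz":0,"hand":0}]' 25;  python3 to.py .5706 .2218 .1 -94.5
```

```text
time_s: 5.52
tcp_pos: [0.6105, -0.1739, 0.1897]
eef_rot: [-179.9, -0.0, -94.5]
contact_force: [0.9, -0.6, -3.4]
gripper_width: 0.0316
t 5.53 pos [ 0.6105 -0.1739  0.1897] rot [-179.88   -0.    -94.49] F [ 0.9 -0.6 -3.4] w 0.0316
wz 0.01 first, then dx -391.4 dy 70.8 dz 89.7 J [  2.  18.  -8.   0. -64.  84.]
```

```bash
python3 -m crank '[{"dx":-30,"dy":5.8,"dz":0,"wx":0,"wy":0,"wz":0,"hand":0},{"dx":-55,"dy":10,"dz":0,"wx":0,"wy":0,"wz":0,"hand":0},{"dx":-60,"dy":11,"dz":0,"wx":0,"wy":0,"wz":0,"hand":0},{"dx":-60,"dy":11,"dz":0,"wx":0,"wy":0,"wz":0,"hand":0},{"dx":-60,"dy":11,"dz":0,"wx":0,"wy":0,"wz":0,"hand":0},{"dx":-56.4,"dy":10,"dz":0,"wx":0,"wy":0,"wz":0,"hand":0},{"dx":-40,"dy":7,"dz":20,"wx":0,"wy":0,"wz":0,"hand":0},{"dx":-30,"dy":5,"dz":30,"wx":0,"wy":0,"wz":0,"hand":0},{"dx":0,"dy":0,"dz":25,"wx":0,"wy":0,"wz":0,"hand":0},{"dx":0,"dy":0,"dz":14,"wx":0,"wy":0,"wz":0,"hand":0}]' 25;  python3 to.py .5706 .2218 .1 -94.5; python3 - <<'E'
from vf import *
ims={n:optics.capture(n) for n in("top","scene")}
for n in ims: cv2.imwrite(f"pics/{n}1.png",ims[n])
s=get_state();p=s["tcp_pos"];print(p,s["eef_rot"])
E
```

```text
time_s: 6.78
tcp_pos: [0.57, 0.2219, 0.0964]
eef_rot: [179.9, -0.1, -94.5]
contact_force: [0.1, -0.6, -2.7]
gripper_width: 0.0318
t 6.78 pos [0.57   0.2219 0.0964] rot [ 1.7991e+02 -7.0000e-02 -9.4540e+01] F [ 0.1 -0.6 -2.7] w 0.0318
wz -0.04 first, then dx 0.0 dy -0.6 dz -3.6 J [ 40.  21. -17.  -0. -52.  46.]
[0.57007261 0.22111009 0.09625107] [ 1.79879242e+02 -9.89251510e-02 -9.45993389e+01]
```

```bash
cat > crop.py <<'E'
import sys,cv2
f,x,y,w,h,s,o=sys.argv[1:];x,y,w,h=map(int,(x,y,w,h));s=float(s)
cv2.imwrite(o,cv2.resize(cv2.imread(f)[y:y+h,x:x+w],None,fx=s,fy=s,interpolation=cv2.INTER_CUBIC))
E
python3 crop.py pics/top1.png 130 140 140 120 5.5 pics/t1c.png; python3 crop.py pics/scene1.png 235 150 140 120 5 pics/s1c.png
```

```text
(no output)
```

View pics/t1c.png

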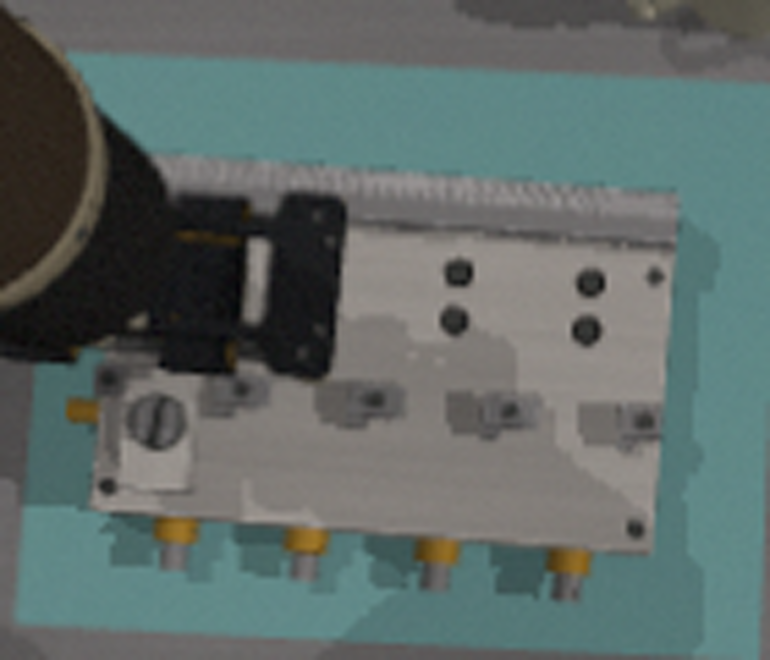

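View pics/s1c.png

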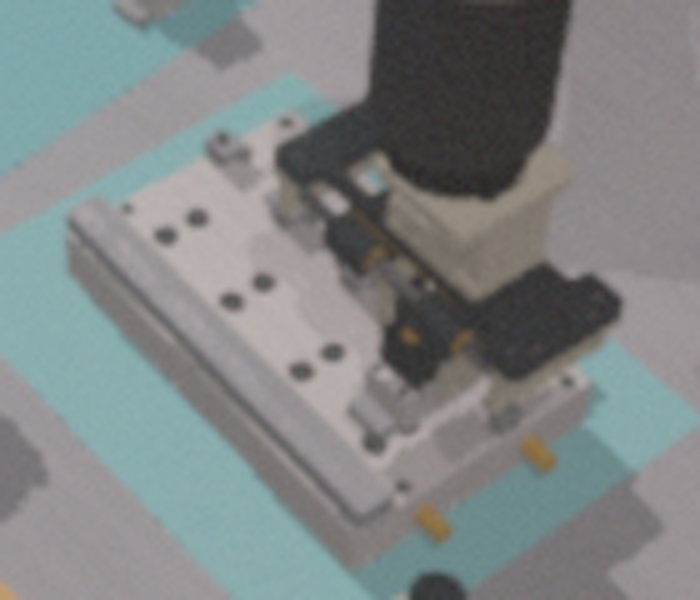

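```bash
python3 - <<'E'
from vf import *
p=(.5705,.2212,np.radians(-4.55))
Q=np.array([[-88,17,24],[-88,-17,24],[-56,0,29]])/1000
print((proj("top",pose(p,Q,.0649))-[130,140]+.5)*5.5)
# manifold features: keepers
pm=(.5727,.1223,np.radians(-4.51))
print((proj("top",pose(pm,np.array([[-46,y,57] for y in(132,66,0,-66,-132)])/1000))-[130,140]+.5)*5.5)
E
```

```text
[[115.58109203 485.64316789]
 [186.81253571 491.40578812]
 [155.91747176 420.06802365]]
[[109.46747544 380.66099483]
 [242.72784251 391.04518616]
 [376.93400392 401.3921543 ]
 [511.74734477 411.67672277]
 [646.83069668 421.87382314]]
```

```bash
python3 -m crank '[{"dx":-0.7,"dy":0,"dz":10,"wx":0,"wy":0,"wz":0,"hand":0},{"dx":0,"dy":0,"dz":8,"wx":0,"wy":0,"wz":0,"hand":0},{"dx":0,"dy":0,"dz":4,"wx":0,"wy":0,"wz":0,"hand":0},{"dx":0,"dy":0,"dz":0,"wx":0,"wy":0,"wz":0,"hand":0}]' 25;  python3 to.py .5905 .2202 .0714 -94.5
```

```text
time_s: 7.38
tcp_pos: [0.5709, 0.2224, 0.0752]
eef_rot: [180.0, -0.0, -94.6]
contact_force: [0.1, -0.3, -2.8]
gripper_width: 0.0317
t 7.38 pos [0.5709 0.2224 0.0752] rot [ 1.7998e+02 -2.0000e-02 -9.4590e+01] F [ 0.1 -0.3 -2.8] w 0.0317
wz -0.09 first, then dx 0.7 dy -19.7 dz 3.8 J [ 40.  22. -18.   0. -49.  46.]
```

```bash
python3 -m crank '[{"dx":0.5,"dy":0,"dz":3,"wx":0,"wy":0,"wz":0,"hand":0},{"dx":0,"dy":0,"dz":1.2,"wx":0,"wy":0,"wz":0,"hand":0},{"dx":0,"dy":0,"dz":0,"wx":0,"wy":0,"wz":0,"hand":0}]' 25;  python3 to.py .5905 .2202 .0714 -94.5
```

```text
time_s: 7.75
tcp_pos: [0.571, 0.2221, 0.0715]
eef_rot: [-180.0, 0.0, -94.6]
contact_force: [-0.4, -0.8, -0.5]
gripper_width: 0.0318
t 7.75 pos [0.571  0.2221 0.0715] rot [-179.99    0.    -94.57] F [-0.4 -0.8 -0.5] w 0.0318
wz -0.07 first, then dx 0.4 dy -19.6 dz 0.1 J [ 40.  23. -18.   0. -49.  46.]
```

```bash
python3 -m crank '[{"dx":0,"dy":-5,"dz":0,"wx":0,"wy":0,"wz":0,"hand":0},{"dx":0,"dy":-5,"dz":0,"wx":0,"wy":0,"wz":0,"hand":0},{"dx":0,"dy":-4,"dz":0,"wx":0,"wy":0,"wz":0,"hand":0},{"dx":0,"dy":-3,"dz":0,"wx":0,"wy":0,"wz":0,"hand":0},{"dx":0,"dy":0,"dz":0,"wx":0,"wy":0,"wz":0,"hand":0}]' 25;  python3 to.py .5905 .2202 .0714 -94.5
python3 -m crank '[{"dx":0,"dy":-1.5,"dz":0,"wx":0,"wy":0,"wz":0,"hand":0},{"dx":0,"dy":-1,"dz":0,"wx":0,"wy":0,"wz":0,"hand":0},{"dx":0,"dy":0,"dz":0,"wx":0,"wy":0,"wz":0,"hand":0}]' 25;  python3 to.py .5905 .2202 .0714 -94.5
```

```text
time_s: 8.38
tcp_pos: [0.5883, 0.2208, 0.0715]
eef_rot: [-180.0, 0.0, -94.6]
contact_force: [-3.3, 0.0, 4.8]
gripper_width: 0.0316
t 8.38 pos [0.5883 0.2208 0.0715] rot [-179.98    0.    -94.58] F [-3.3  0.   4.8] w 0.0316
wz -0.08 first, then dx 0.4 dy -2.2 dz 0.1 J [ 38.  24. -16.   0. -50.  47.]
time_s: 8.75
tcp_pos: [0.5904, 0.2206, 0.0715]
eef_rot: [180.0, -0.0, -94.6]
contact_force: [-5.4, 0.3, 6.1]
gripper_width: 0.032
t 8.75 pos [0.5904 0.2206 0.0715] rot [179.99  -0.   -94.58] F [-5.4  0.3  6.1] w 0.0320
wz -0.08 first, then dx 0.4 dy -0.2 dz 0.1 J [ 38.  24. -16.  -0. -50.  47.]
```

```bash
python3 -m crank '[{"dx":0,"dy":-1,"dz":0,"wx":0,"wy":0,"wz":0,"hand":0},{"dx":0,"dy":-1,"dz":0,"wx":0,"wy":0,"wz":0,"hand":0},{"dx":0,"dy":0,"dz":0,"wx":0,"wy":0,"wz":0,"hand":0}]' 25;  python3 to.py .5905 .2202 .0714 -94.5
```

```text
time_s: 9.12
tcp_pos: [0.5917, 0.2205, 0.0715]
eef_rot: [179.9, -0.0, -94.6]
contact_force: [-8.0, 1.5, 7.9]
gripper_width: 0.032
t 9.12 pos [0.5917 0.2205 0.0715] rot [ 1.7993e+02 -1.0000e-02 -9.4580e+01] F [-8.   1.5  7.9] w 0.0320
wz -0.08 first, then dx 0.4 dy 1.1 dz 0.1 J [ 38.  24. -16.  -0. -50.  47.]
```

```bash
python3 -m crank '[{"dx":0,"dy":-1,"dz":-0.3,"wx":0,"wy":0,"wz":0,"hand":0},{"dx":0,"dy":-1,"dz":0,"wx":0,"wy":0,"wz":0,"hand":0},{"dx":0,"dy":0,"dz":0,"wx":0,"wy":0,"wz":0,"hand":0}]' 25;  python3 to.py .5905 .2202 .0714 -94.5
```

```text
time_s: 9.5
tcp_pos: [0.5918, 0.2204, 0.0716]
eef_rot: [179.8, -0.0, -94.6]
contact_force: [-16.7, 3.7, 11.7]
gripper_width: 0.0318
t 9.50 pos [0.5918 0.2204 0.0716] rot [ 1.7977e+02 -4.0000e-02 -9.4580e+01] F [-16.7   3.7  11.7] w 0.0318
wz -0.08 first, then dx 0.3 dy 1.3 dz 0.2 J [ 38.  24. -16.  -0. -50.  47.]
```

```bash
python3 -m crank '[{"dx":0,"dy":1.2,"dz":0,"wx":0,"wy":0,"wz":0,"hand":0},{"dx":0,"dy":0,"dz":0,"wx":0,"wy":0,"wz":0,"hand":55},{"dx":0,"dy":0,"dz":0,"wx":0,"wy":0,"wz":0,"hand":55},{"dx":0,"dy":0,"dz":-10,"wx":0,"wy":0,"wz":0,"hand":55},{"dx":0,"dy":0,"dz":-50,"wx":0,"wy":0,"wz":0,"hand":100},{"dx":0,"dy":0,"dz":-50,"wx":0,"wy":0,"wz":0,"hand":100},{"dx":60,"dy":-10,"dz":0,"wx":0,"wy":0,"wz":0,"hand":100},{"dx":60,"dy":-10,"dz":0,"wx":0,"wy":0,"wz":0,"hand":100}]' 25;  python3 - <<'E'
from vf import *
import pickle
ims={"top":optics.capture("top")}
cv2.imwrite("pics/top2.png",ims["top"])
mk=obs(ims)
for nm,p0 in dict(B=(.6052,-.343,-.45),C=(.408,-.178,.02),D=(.432,-.3746,-.21)).items():
    x,f,d=fit(ims,mk,p0);print(nm,np.round(x[:2],4),round(np.degrees(x[2]),1),round(f,1),d)
E
python3 to.py .6052 -.3433 .1 -115.6
```

```text
time_s: 10.5
tcp_pos: [0.6042, 0.0985, 0.1832]
eef_rot: [-179.9, 0.1, -94.5]
contact_force: [0.4, -0.4, -0.7]
gripper_width: 0.0825
B [ 0.6044 -0.3439] -25.8 8.1 [('top', 1), ('top', 5)]
C [ 0.4089 -0.1784] 1.7 15.4 [('top', 1), ('top', 5)]
D [ 0.4333 -0.375 ] -12.4 3.5 [('top', 1)]
t 10.60 pos [0.6036 0.0945 0.1826] rot [-179.95   -0.    -94.81] F [ 0.3  1.2 -0.5] w 0.0864
wz 20.79 first, then dx 394.2 dy -190.6 dz 82.6 J [ 27.  16. -11.   0. -62.  58.]
```

```bash
python3 crop.py pics/top2.png 130 140 280 160 2.8 pics/t2c.png
```

```text
(no output)
```

View pics/t2c.png

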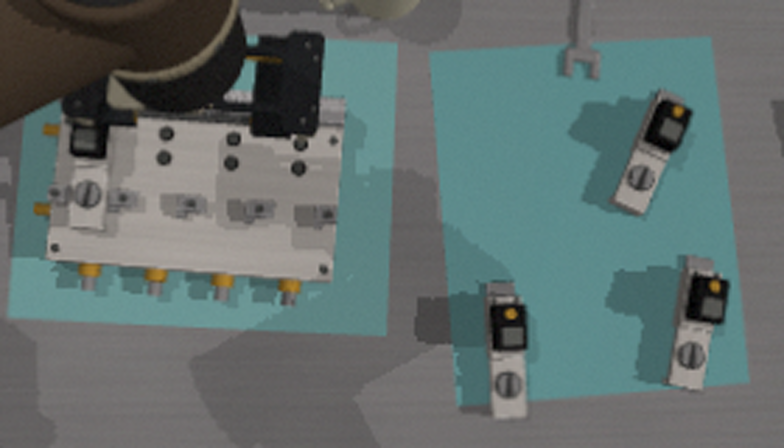

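```bash
python3 -m crank '[{"dx":0,"dy":0,"dz":0,"wx":0,"wy":0,"wz":10.4,"hand":100},{"dx":0,"dy":0,"dz":0,"wx":0,"wy":0,"wz":10.4,"hand":100},{"dx":54,"dy":-26.1,"dz":0,"wx":0,"wy":0,"wz":0,"hand":100},{"dx":54,"dy":-26.1,"dz":0,"wx":0,"wy":0,"wz":0,"hand":100},{"dx":54,"dy":-26.1,"dz":0,"wx":0,"wy":0,"wz":0,"hand":100},{"dx":54,"dy":-26.1,"dz":0,"wx":0,"wy":0,"wz":0,"hand":100},{"dx":54,"dy":-26.1,"dz":0,"wx":0,"wy":0,"wz":0,"hand":100},{"dx":54,"dy":-26.1,"dz":0,"wx":0,"wy":0,"wz":0,"hand":100},{"dx":54,"dy":-26.1,"dz":0,"wx":0,"wy":0,"wz":0,"hand":100},{"dx":15,"dy":-7.5,"dz":20,"wx":0,"wy":0,"wz":0,"hand":100}]' 25;  python3 to.py .605 -.3436 .0314 -115.7
```

```text
time_s: 11.85
tcp_pos: [0.6076, -0.3415, 0.163]
eef_rot: [-179.8, -0.0, -115.6]
contact_force: [0.3, 0.8, -1.0]
gripper_width: 0.0875
t 11.85 pos [ 0.6076 -0.3415  0.163 ] rot [-1.7978e+02 -1.0000e-02 -1.1556e+02] F [ 0.3  0.8 -1. ] w 0.0875
wz 0.14 first, then dx 3.0 dy 1.4 dz 131.6 J [-13.  25.  -1.   0. -64.  78.]
```

```bash
python3 -m crank '[{"dx":0,"dy":1.4,"dz":40,"wx":0,"wy":0,"wz":0,"hand":100},{"dx":0,"dy":0,"dz":50,"wx":0,"wy":0,"wz":0,"hand":100},{"dx":0,"dy":0,"dz":25,"wx":0,"wy":0,"wz":0,"hand":100},{"dx":0,"dy":0,"dz":4,"wx":0,"wy":0,"wz":0,"hand":80},{"dx":0,"dy":0,"dz":0,"wx":0,"wy":0,"wz":0,"hand":80}]' 25;  python3 to.py .605 -.3436 .0314 -115.7
```

```text
time_s: 12.48
tcp_pos: [0.6064, -0.3368, 0.0432]
eef_rot: [-179.9, -0.0, -115.3]
contact_force: [0.5, -0.1, 1.3]
gripper_width: 0.0737
t 12.47 pos [ 0.6064 -0.3368  0.0432] rot [-1.7995e+02 -1.0000e-02 -1.1534e+02] F [ 0.5 -0.1  1.3] w 0.0737
wz 0.36 first, then dx 6.7 dy -1.7 dz 11.8 J [-13.  31.  -9.   0. -51.  78.]
```

```bash
python3 -m crank '[{"dx":6,"dy":-1.3,"dz":10,"wx":0,"wy":0,"wz":0.3,"hand":80},{"dx":0,"dy":0,"dz":0,"wx":0,"wy":0,"wz":0,"hand":80},{"dx":0,"dy":0,"dz":0,"wx":0,"wy":0,"wz":0,"hand":80}]' 25;  python3 to.py .605 -.3436 .0314 -115.7
```

```text
time_s: 12.85
tcp_pos: [0.6044, -0.3431, 0.0329]
eef_rot: [-180.0, 0.0, -115.7]
contact_force: [0.4, 0.4, -0.7]
gripper_width: 0.0704
t 12.85 pos [ 0.6044 -0.3431  0.0329] rot [-179.97    0.   -115.69] F [ 0.4  0.4 -0.7] w 0.0704
wz 0.01 first, then dx 0.2 dy -0.8 dz 1.5 J [-14.  32.  -9.   0. -50.  78.]
```

```bash
python3 -m crank '[{"dx":0.2,"dy":-0.8,"dz":1.3,"wx":0,"wy":0,"wz":0,"hand":0},{"dx":0,"dy":0,"dz":0,"wx":0,"wy":0,"wz":0,"hand":0},{"dx":0,"dy":0,"dz":0,"wx":0,"wy":0,"wz":0,"hand":0},{"dx":0,"dy":0,"dz":0,"wx":0,"wy":0,"wz":0,"hand":0},{"dx":0,"dy":0,"dz":0,"wx":0,"wy":0,"wz":0,"hand":0}]' 25;  python3 to.py .605 -.3436 .0314 -115.7;  python3 -m crank '[{"dx":0,"dy":0,"dz":-15,"wx":0,"wy":0,"wz":0,"hand":0},{"dx":0,"dy":0,"dz":-45,"wx":0,"wy":0,"wz":-10.6,"hand":0},{"dx":0,"dy":0,"dz":-55,"wx":0,"wy":0,"wz":-10.6,"hand":0},{"dx":0,"dy":0,"dz":-40,"wx":0,"wy":0,"wz":0,"hand":0},{"dx":0,"dy":0,"dz":0,"wx":0,"wy":0,"wz":0,"hand":0}]' 25;  python3 to.py .5665 .156 .1 -94.5
```

```text
time_s: 13.48
tcp_pos: [0.6051, -0.3433, 0.0312]
eef_rot: [-180.0, 0.0, -115.7]
contact_force: [-0.1, -0.0, 0.0]
gripper_width: 0.0315
t 13.47 pos [ 0.6051 -0.3433  0.0312] rot [-1.7999e+02  1.0000e-02 -1.1567e+02] F [-0.1 -0.   0. ] w 0.0315
wz 0.03 first, then dx 0.3 dy -0.1 dz -0.2 J [-14.  32.  -9.  -0. -49.  78.]
time_s: 14.1
tcp_pos: [0.6068, -0.3442, 0.1916]
eef_rot: [-179.6, -0.1, -94.5]
contact_force: [0.5, 0.4, -3.2]
gripper_width: 0.0318
t 14.10 pos [ 0.6068 -0.3442  0.1916] rot [-1.7956e+02 -1.2000e-01 -9.4460e+01] F [ 0.5  0.4 -3.2] w 0.0318
wz 0.04 first, then dx -495.5 dy 79.4 dz 91.6 J [-14.  24.   1.   0. -67.  99.]
```

```bash
python3 -m crank '[{"dx":-35,"dy":5.6,"dz":0,"wx":0,"wy":0,"wz":0,"hand":0},{"dx":-60,"dy":9.6,"dz":0,"wx":0,"wy":0,"wz":0,"hand":0},{"dx":-60,"dy":9.6,"dz":0,"wx":0,"wy":0,"wz":0,"hand":0},{"dx":-60,"dy":9.6,"dz":0,"wx":0,"wy":0,"wz":0,"hand":0},{"dx":-60,"dy":9.6,"dz":0,"wx":0,"wy":0,"wz":0,"hand":0},{"dx":-60,"dy":9.6,"dz":0,"wx":0,"wy":0,"wz":0,"hand":0},{"dx":-60,"dy":9.6,"dz":0,"wx":0,"wy":0,"wz":0,"hand":0},{"dx":-60,"dy":9.6,"dz":0,"wx":0,"wy":0,"wz":0,"hand":0},{"dx":-40,"dy":6.6,"dz":0,"wx":0,"wy":0,"wz":0,"hand":0},{"dx":0,"dy":0,"dz":40,"wx":0,"wy":0,"wz":0,"hand":0}]' 25;  python3 to.py .5667 .1562 .0715 -94.5
```

```text
time_s: 15.35
tcp_pos: [0.5657, 0.1602, 0.148]
eef_rot: [-179.7, 0.2, -94.3]
contact_force: [0.7, -0.5, -4.5]
gripper_width: 0.0322
t 15.35 pos [0.5657 0.1602 0.148 ] rot [-179.72    0.19  -94.25] F [ 0.7 -0.5 -4.5] w 0.0322
wz 0.25 first, then dx 3.9 dy -1.3 dz 76.5 J [ 35.  16. -17.   0. -57.  51.]
```

```bash
python3 -m crank '[{"dx":2,"dy":-1.3,"dz":30,"wx":0,"wy":0,"wz":0,"hand":0},{"dx":0,"dy":0,"dz":25,"wx":0,"wy":0,"wz":0,"hand":0},{"dx":0,"dy":0,"dz":8,"wx":0,"wy":0,"wz":0,"hand":0},{"dx":0,"dy":0,"dz":0,"wx":0,"wy":0,"wz":0,"hand":0},{"dx":0,"dy":0,"dz":0,"wx":0,"wy":0,"wz":0,"hand":0}]' 25;  python3 to.py .5667 .1562 .0715 -94.5
```

```text
time_s: 15.98
tcp_pos: [0.5658, 0.1542, 0.084]
eef_rot: [-180.0, 0.0, -94.5]
contact_force: [1.1, -0.7, -2.6]
gripper_width: 0.0318
t 15.97 pos [0.5658 0.1542 0.084 ] rot [-1.7996e+02  1.0000e-02 -9.4460e+01] F [ 1.1 -0.7 -2.6] w 0.0318
wz 0.04 first, then dx -2.1 dy -0.7 dz 12.5 J [ 34.  20. -21.   0. -49.  51.]
```

```bash
python3 -m crank '[{"dx":-2,"dy":-0.7,"dz":4,"wx":0,"wy":0,"wz":0,"hand":0},{"dx":0,"dy":0,"dz":4,"wx":0,"wy":0,"wz":0,"hand":0},{"dx":0,"dy":0,"dz":0,"wx":0,"wy":0,"wz":0,"hand":0}]' 25;  python3 to.py .5667 .1562 .0713 -94.5; python3 - <<'E'
from vf import *
cv2.imwrite("pics/top3.png",optics.capture("top"))
s=get_state();p=s["tcp_pos"]
Q=np.array([[-88,17,24],[-88,-17,24],[-56,0,29]])/1000
print((proj("top",pose((p[0],p[1],np.radians(s["eef_rot"][2]+90)),Q,p[2]-.0314))-[150,180]+.5)*8)
E
python3 crop.py pics/top3.png 150 180 80 70 8 pics/t3c.png
```

```text
time_s: 16.35
tcp_pos: [0.5661, 0.1559, 0.0749]
eef_rot: [180.0, -0.0, -94.5]
contact_force: [0.8, 0.7, -3.2]
gripper_width: 0.0317
t 16.35 pos [0.5661 0.1559 0.0749] rot [ 1.7997e+02 -3.0000e-02 -9.4480e+01] F [ 0.8  0.7 -3.2] w 0.0317
wz 0.02 first, then dx -0.3 dy -0.6 dz 3.6 J [ 34.  20. -21.  -0. -48.  51.]
[[219.6997849  402.87843311]
 [321.9515704  410.84952534]
 [277.64650131 309.1566412 ]]
```

View pics/t3c.png

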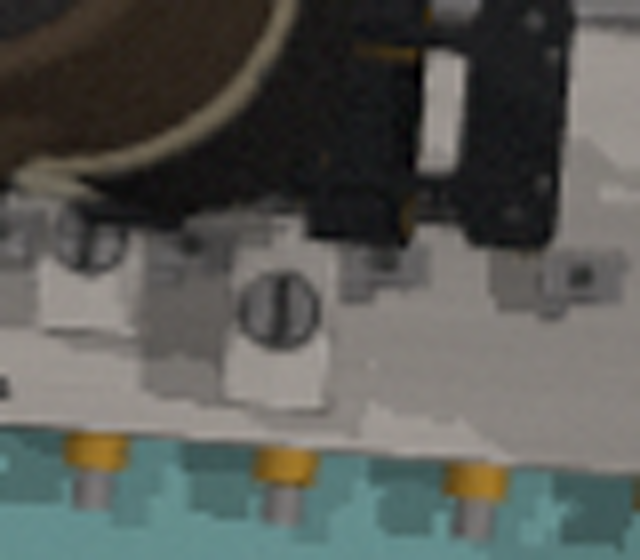

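```bash
python3 -m crank '[{"dx":0,"dy":0,"dz":2.5,"wx":0,"wy":0,"wz":0,"hand":0},{"dx":0,"dy":0,"dz":1.2,"wx":0,"wy":0,"wz":0,"hand":0},{"dx":0,"dy":0,"dz":0,"wx":0,"wy":0,"wz":0,"hand":0},{"dx":0,"dy":-5,"dz":0,"wx":0,"wy":0,"wz":0,"hand":0},{"dx":0,"dy":-5,"dz":0,"wx":0,"wy":0,"wz":0,"hand":0},{"dx":0,"dy":-4,"dz":0,"wx":0,"wy":0,"wz":0,"hand":0},{"dx":0,"dy":-3,"dz":0,"wx":0,"wy":0,"wz":0,"hand":0},{"dx":0,"dy":0,"dz":0,"wx":0,"wy":0,"wz":0,"hand":0}]' 25;  python3 to.py .5866 .1546 .0713 -94.5
```

```text
time_s: 17.4
tcp_pos: [0.5835, 0.1548, 0.0713]
eef_rot: [180.0, -0.0, -94.5]
contact_force: [-0.1, 0.8, -3.7]
gripper_width: 0.0319
t 17.40 pos [0.5835 0.1548 0.0713] rot [179.99  -0.   -94.49] F [-0.1  0.8 -3.7] w 0.0319
wz 0.01 first, then dx -0.1 dy -3.1 dz 0.0 J [ 33.  22. -20.  -0. -48.  52.]
```

```bash
python3 -m crank '[{"dx":0,"dy":-1.5,"dz":-0.2,"wx":0,"wy":0,"wz":0,"hand":0},{"dx":0,"dy":-1,"dz":0,"wx":0,"wy":0,"wz":0,"hand":0},{"dx":0,"dy":-1,"dz":0,"wx":0,"wy":0,"wz":0,"hand":0},{"dx":0,"dy":0,"dz":0,"wx":0,"wy":0,"wz":0,"hand":0}]' 25;  python3 to.py .5866 .1546 .0713 -94.5
```

```text
time_s: 17.9
tcp_pos: [0.5862, 0.1545, 0.0715]
eef_rot: [179.9, -0.0, -94.5]
contact_force: [-4.5, 1.3, -1.8]
gripper_width: 0.0316
t 17.90 pos [0.5862 0.1545 0.0715] rot [ 1.7994e+02 -2.0000e-02 -9.4480e+01] F [-4.5  1.3 -1.8] w 0.0316
wz 0.02 first, then dx -0.1 dy -0.4 dz 0.2 J [ 33.  22. -19.  -0. -49.  52.]
```

```bash
python3 -m crank '[{"dx":0,"dy":-1,"dz":0.3,"wx":0,"wy":0,"wz":0,"hand":0},{"dx":0,"dy":-1,"dz":0.3,"wx":0,"wy":0,"wz":0,"hand":0},{"dx":0,"dy":0,"dz":0,"wx":0,"wy":0,"wz":0,"hand":0}]' 25;  python3 to.py .5866 .1546 .0713 -94.5
```

```text
time_s: 18.27
tcp_pos: [0.5864, 0.1543, 0.0712]
eef_rot: [179.8, -0.0, -94.5]
contact_force: [-13.4, 3.8, 8.4]
gripper_width: 0.0323
t 18.27 pos [0.5864 0.1543 0.0712] rot [ 1.7979e+02 -5.0000e-02 -9.4490e+01] F [-13.4   3.8   8.4] w 0.0323
wz 0.01 first, then dx -0.3 dy -0.2 dz -0.1 J [ 33.  22. -19.  -0. -49.  52.]
```

```bash
python3 -m crank '[{"dx":0,"dy":1.8,"dz":0,"wx":0,"wy":0,"wz":0,"hand":0},{"dx":0,"dy":0,"dz":0,"wx":0,"wy":0,"wz":0,"hand":52},{"dx":0,"dy":0,"dz":0,"wx":0,"wy":0,"wz":0,"hand":52},{"dx":0,"dy":0,"dz":-10,"wx":0,"wy":0,"wz":0,"hand":52},{"dx":0,"dy":0,"dz":-50,"wx":0,"wy":0,"wz":0,"hand":52},{"dx":0,"dy":0,"dz":-50,"wx":0,"wy":0,"wz":0,"hand":100},{"dx":50,"dy":30,"dz":0,"wx":0,"wy":0,"wz":-2.9,"hand":100},{"dx":50,"dy":30,"dz":0,"wx":0,"wy":0,"wz":-2.9,"hand":100}]' 25;  python3 - <<'E'
from vf import *
ims={"top":optics.capture("top")}
cv2.imwrite("pics/top4.png",ims["top"])
mk=obs(ims)
for nm,p0 in dict(C=(.408,-.178,.02),D=(.432,-.3746,-.21)).items():
    x,f,d=fit(ims,mk,p0);print(nm,np.round(x[:2],4),round(np.degrees(x[2]),1),round(f,1),d)
E
python3 to.py .4085 -.1782 .1 -88.6;python3 crop.py pics/top4.png 130 140 280 160 2.8 pics/t4c.png
```

```text
time_s: 19.27
tcp_pos: [0.5216, 0.0573, 0.1824]
eef_rot: [-179.9, 0.0, -88.5]
contact_force: [0.7, -1.4, 0.0]
gripper_width: 0.07
C [ 0.4087 -0.1785] 2.4 8.0 [('top', 1), ('top', 5)]
D [ 0.4324 -0.375 ] -12.1 12.2 [('top', 1), ('top', 5)]
t 19.38 pos [0.519  0.0546 0.1824] rot [-1.7998e+02  3.0000e-02 -8.8730e+01] F [1.  0.4 0.4] w 0.0781
wz -0.13 first, then dx 230.0 dy 116.2 dz 82.4 J [ 28.   8. -22.  -0. -60.  64.]
```

View pics/t4c.png

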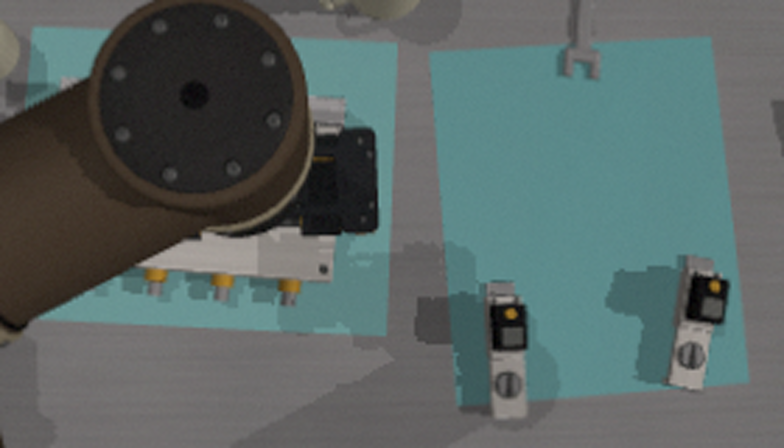

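```bash
python3 -m crank '[{"dx":46,"dy":23.2,"dz":0,"wx":0,"wy":0,"wz":-0.4,"hand":100},{"dx":46,"dy":23.2,"dz":0,"wx":0,"wy":0,"wz":0,"hand":100},{"dx":46,"dy":23.2,"dz":0,"wx":0,"wy":0,"wz":0,"hand":100},{"dx":46,"dy":23.2,"dz":0,"wx":0,"wy":0,"wz":0,"hand":100},{"dx":44,"dy":23.2,"dz":20,"wx":0,"wy":0,"wz":0,"hand":100},{"dx":0,"dy":0,"dz":45,"wx":0,"wy":0,"wz":0,"hand":100},{"dx":0,"dy":0,"dz":45,"wx":0,"wy":0,"wz":0,"hand":80},{"dx":0,"dy":0,"dz":25,"wx":0,"wy":0,"wz":0,"hand":80},{"dx":0,"dy":0,"dz":4,"wx":0,"wy":0,"wz":0,"hand":80},{"dx":0,"dy":0,"dz":0,"wx":0,"wy":0,"wz":0,"hand":80}]' 25;  python3 to.py .4086 -.1783 .0314 -88.3
```

```text
time_s: 20.62
tcp_pos: [0.4133, -0.1734, 0.0429]
eef_rot: [-179.9, -0.0, -88.3]
contact_force: [0.7, -0.5, 0.8]
gripper_width: 0.0699
t 20.62 pos [ 0.4133 -0.1734  0.0429] rot [-1.7994e+02 -2.0000e-02 -8.8250e+01] F [ 0.7 -0.5  0.8] w 0.0699
wz 0.05 first, then dx 4.8 dy 4.9 dz 11.5 J [  3.  12. -41.   0. -38.  89.]
```

```bash
python3 -m crank '[{"dx":4.2,"dy":4.6,"dz":10,"wx":0,"wy":0,"wz":0,"hand":80},{"dx":0,"dy":0,"dz":0,"wx":0,"wy":0,"wz":0,"hand":80},{"dx":0,"dy":0,"dz":0,"wx":0,"wy":0,"wz":0,"hand":80}]' 25;  python3 to.py .4086 -.1783 .0314 -88.3
```

```text
time_s: 21.0
tcp_pos: [0.4082, -0.1778, 0.0324]
eef_rot: [-180.0, -0.0, -88.3]
contact_force: [0.5, 0.5, 0.1]
gripper_width: 0.0703
t 21.00 pos [ 0.4082 -0.1778  0.0324] rot [-179.96   -0.    -88.28] F [0.5 0.5 0.1] w 0.0703
wz 0.02 first, then dx 0.6 dy -0.4 dz 1.0 J [  2.  12. -42.   0. -36.  90.]
```

```bash
python3 -m crank '[{"dx":0.4,"dy":-0.4,"dz":0.8,"wx":0,"wy":0,"wz":0,"hand":0},{"dx":0,"dy":0,"dz":0,"wx":0,"wy":0,"wz":0,"hand":0},{"dx":0,"dy":0,"dz":0,"wx":0,"wy":0,"wz":0,"hand":0},{"dx":0,"dy":0,"dz":0,"wx":0,"wy":0,"wz":0,"hand":0},{"dx":0,"dy":0,"dz":0,"wx":0,"wy":0,"wz":0,"hand":0}]' 25;  python3 to.py .4086 -.1783 .0314 -88.3;  python3 -m crank '[{"dx":0,"dy":0,"dz":-15,"wx":0,"wy":0,"wz":0,"hand":0},{"dx":0,"dy":0,"dz":-45,"wx":0,"wy":0,"wz":3.1,"hand":0},{"dx":0,"dy":0,"dz":-55,"wx":0,"wy":0,"wz":3.1,"hand":0},{"dx":0,"dy":0,"dz":-40,"wx":0,"wy":0,"wz":0,"hand":0},{"dx":0,"dy":0,"dz":0,"wx":0,"wy":0,"wz":0,"hand":0}]' 25;  python3 to.py .5613 .0901 .1 -94.5
```

```text
time_s: 21.62
tcp_pos: [0.4084, -0.178, 0.0313]
eef_rot: [-180.0, 0.0, -88.3]
contact_force: [-0.4, 0.3, 0.4]
gripper_width: 0.032
t 21.62 pos [ 0.4084 -0.178   0.0313] rot [-180.      0.    -88.27] F [-0.4  0.3  0.4] w 0.0320
wz 0.03 first, then dx 0.3 dy -0.2 dz -0.1 J [  2.  13. -42.  -0. -36.  90.]
time_s: 22.25
tcp_pos: [0.41, -0.1781, 0.189]
eef_rot: [-179.7, 0.0, -94.5]
contact_force: [-0.4, -0.0, -4.2]
gripper_width: 0.0318
t 22.25 pos [ 0.41   -0.1781  0.189 ] rot [-1.7966e+02  2.0000e-02 -9.4460e+01] F [-0.4 -0.  -4.2] w 0.0318
wz 0.04 first, then dx -279.2 dy -129.8 dz 89.0 J [  2.   0. -30.   0. -59.  84.]
```

```bash
python3 -m crank '[{"dx":-30,"dy":-14,"dz":0,"wx":0,"wy":0,"wz":0,"hand":0},{"dx":-54,"dy":-25,"dz":0,"wx":0,"wy":0,"wz":0,"hand":0},{"dx":-54,"dy":-25,"dz":0,"wx":0,"wy":0,"wz":0,"hand":0},{"dx":-54,"dy":-25,"dz":0,"wx":0,"wy":0,"wz":0,"hand":0},{"dx":-54,"dy":-25,"dz":0,"wx":0,"wy":0,"wz":0,"hand":0},{"dx":-33,"dy":-16,"dz":15,"wx":0,"wy":0,"wz":0,"hand":0},{"dx":0,"dy":0,"dz":40,"wx":0,"wy":0,"wz":0,"hand":0},{"dx":0,"dy":0,"dz":30,"wx":0,"wy":0,"wz":0,"hand":0},{"dx":0,"dy":0,"dz":15,"wx":0,"wy":0,"wz":0,"hand":0},{"dx":0,"dy":0,"dz":4,"wx":0,"wy":0,"wz":0,"hand":0}]' 25;  python3 -m crank '[{"dx":0,"dy":0,"dz":0,"wx":0,"wy":0,"wz":0,"hand":0},{"dx":0,"dy":0,"dz":0,"wx":0,"wy":0,"wz":0,"hand":0}]';python3 to.py .5613 .0901 .0713 -94.5
```

```text
time_s: 23.5
tcp_pos: [0.559, 0.0895, 0.0808]
eef_rot: [179.9, -0.1, -94.5]
contact_force: [-0.3, 0.0, -3.0]
gripper_width: 0.032
time_s: 23.75
tcp_pos: [0.5604, 0.0901, 0.0834]
eef_rot: [-179.9, 0.1, -94.5]
contact_force: [0.7, -0.5, -3.7]
gripper_width: 0.0319
t 23.75 pos [0.5604 0.0901 0.0834] rot [-1.799e+02  6.000e-02 -9.448e+01] F [ 0.7 -0.5 -3.7] w 0.0319
wz 0.02 first, then dx -0.0 dy -0.9 dz 12.1 J [ 29.  18. -24.   0. -48.  57.]
```

```bash
python3 -m crank '[{"dx":0,"dy":-0.7,"dz":5,"wx":0,"wy":0,"wz":0,"hand":0},{"dx":0,"dy":0,"dz":4,"wx":0,"wy":0,"wz":0,"hand":0},{"dx":0,"dy":0,"dz":2.5,"wx":0,"wy":0,"wz":0,"hand":0},{"dx":0,"dy":0,"dz":0.8,"wx":0,"wy":0,"wz":0,"hand":0},{"dx":0,"dy":0,"dz":0,"wx":0,"wy":0,"wz":0,"hand":0}]' 25;  python3 to.py .5613 .0901 .0713 -94.5; python3 - <<'E'
from vf import *
cv2.imwrite("pics/top5.png",optics.capture("top"))
s=get_state();p=s["tcp_pos"]
Q=np.array([[-88,17,24],[-88,-17,24],[-56,0,29]])/1000
print((proj("top",pose((p[0],p[1],np.radians(s["eef_rot"][2]+90)),Q,p[2]-.0314))-[150,180]+.5)*8)
E
python3 crop.py pics/top5.png 150 180 80 70 8 pics/t5c.png
```

```text
time_s: 24.38
tcp_pos: [0.5604, 0.0899, 0.0712]
eef_rot: [-180.0, -0.0, -94.4]
contact_force: [-6.0, 0.3, 10.5]
gripper_width: 0.0317
t 24.38 pos [0.5604 0.0899 0.0712] rot [-1.7998e+02 -1.0000e-02 -9.4440e+01] F [-6.   0.3 10.5] w 0.0317
wz 0.06 first, then dx -0.3 dy -0.9 dz -0.1 J [ 29.  19. -24.   0. -47.  57.]
[[420.81955081 421.21128509]
 [523.18762032 428.97874351]
 [478.94577656 327.62281909]]
```

View pics/t5c.png

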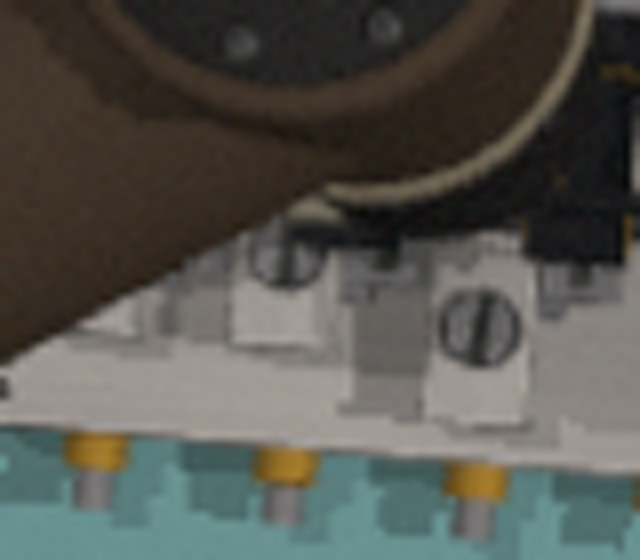

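```bash
python3 -m crank '[{"dx":0,"dy":-5,"dz":-0.6,"wx":0,"wy":0,"wz":0,"hand":0},{"dx":0,"dy":-5,"dz":0,"wx":0,"wy":0,"wz":0,"hand":0},{"dx":0,"dy":-4,"dz":0,"wx":0,"wy":0,"wz":0,"hand":0},{"dx":0,"dy":-3,"dz":0,"wx":0,"wy":0,"wz":0,"hand":0},{"dx":0,"dy":0,"dz":0,"wx":0,"wy":0,"wz":0,"hand":0}]' 25;  python3 to.py .5812 .0885 .0713 -94.5
```

```text
time_s: 25.05
tcp_pos: [0.5771, 0.0883, 0.0712]
eef_rot: [180.0, -0.0, -94.5]
contact_force: [-6.2, -0.4, 8.6]
gripper_width: 0.0317
t 25.05 pos [0.5771 0.0883 0.0712] rot [ 1.7997e+02 -3.0000e-02 -9.4460e+01] F [-6.2 -0.4  8.6] w 0.0317
wz 0.04 first, then dx -0.5 dy -4.1 dz -0.1 J [ 28.  20. -22.   0. -48.  58.]
```

```bash
python3 -m crank '[{"dx":0,"dy":-1.5,"dz":0,"wx":0,"wy":0,"wz":0,"hand":0},{"dx":0,"dy":-1,"dz":0,"wx":0,"wy":0,"wz":0,"hand":0},{"dx":0,"dy":-1,"dz":0,"wx":0,"wy":0,"wz":0,"hand":0},{"dx":0,"dy":0,"dz":0,"wx":0,"wy":0,"wz":0,"hand":0}]' 25;  python3 to.py .5812 .0885 .0713 -94.5
```

```text
time_s: 25.55
tcp_pos: [0.5802, 0.088, 0.0712]
eef_rot: [179.9, -0.0, -94.5]
contact_force: [-7.4, -0.8, 9.8]
gripper_width: 0.032
t 25.55 pos [0.5802 0.088  0.0712] rot [ 1.7994e+02 -4.0000e-02 -9.4470e+01] F [-7.4 -0.8  9.8] w 0.0320
wz 0.03 first, then dx -0.5 dy -1.0 dz -0.1 J [ 28.  21. -22.  -0. -48.  58.]
```

```bash
python3 -m crank '[{"dx":0,"dy":-1,"dz":-0.3,"wx":0,"wy":0,"wz":0,"hand":0},{"dx":0,"dy":-1,"dz":0,"wx":0,"wy":0,"wz":0,"hand":0},{"dx":0,"dy":-1,"dz":0,"wx":0,"wy":0,"wz":0,"hand":0},{"dx":0,"dy":0,"dz":0,"wx":0,"wy":0,"wz":0,"hand":0}]' 25;  python3 to.py .5812 .0885 .0713 -94.5
```

```text
time_s: 26.05
tcp_pos: [0.5808, 0.0879, 0.0713]
eef_rot: [179.7, -0.1, -94.5]
contact_force: [-16.8, 3.9, 15.9]
gripper_width: 0.0318
t 26.05 pos [0.5808 0.0879 0.0713] rot [ 1.7972e+02 -6.0000e-02 -9.4490e+01] F [-16.8   3.9  15.9] w 0.0318
wz 0.01 first, then dx -0.6 dy -0.3 dz 0.0 J [ 28.  21. -21.  -0. -48.  58.]
```

```bash
python3 -m crank '[{"dx":0,"dy":2,"dz":0,"wx":0,"wy":0,"wz":0,"hand":0},{"dx":0,"dy":0,"dz":0,"wx":0,"wy":0,"wz":0,"hand":52},{"dx":0,"dy":0,"dz":0,"wx":0,"wy":0,"wz":0,"hand":52},{"dx":0,"dy":0,"dz":-10,"wx":0,"wy":0,"wz":0,"hand":52},{"dx":0,"dy":0,"dz":-50,"wx":0,"wy":0,"wz":0,"hand":52},{"dx":0,"dy":0,"dz":-50,"wx":0,"wy":0,"wz":0,"hand":100},{"dx":55,"dy":10,"dz":0,"wx":0,"wy":0,"wz":3.9,"hand":100},{"dx":55,"dy":10,"dz":0,"wx":0,"wy":0,"wz":3.9,"hand":100}]' 25;  python3 - <<'E'
from vf import *
ims={"top":optics.capture("top")}
cv2.imwrite("pics/top6.png",ims["top"])
mk=obs(ims)
for nm,p0 in dict(D=(.432,-.3746,-.21)).items():
    x,f,d=fit(ims,mk,p0);print(nm,np.round(x[:2],4),round(np.degrees(x[2]),1),round(f,1),d)
E
python3 to.py .4325 -.375 .1 -102.3;python3 crop.py pics/top6.png 130 140 280 160 2.8 pics/t6c.png
```

```text
time_s: 27.05
tcp_pos: [0.55, -0.0195, 0.1823]
eef_rot: [-179.9, 0.1, -102.3]
contact_force: [1.1, -0.5, 0.4]
gripper_width: 0.0701
D [ 0.4315 -0.375 ] -12.3 12.8 [('top', 1), ('top', 5)]
t 27.15 pos [ 0.548  -0.0223  0.1819] rot [-1.7998e+02  1.0000e-02 -1.0256e+02] F [ 1.4  0.5 -0.6] w 0.0780
wz -0.26 first, then dx 369.2 dy 37.7 dz 81.9 J [ 18.  11. -19.   0. -60.  59.]
```

View pics/t6c.png

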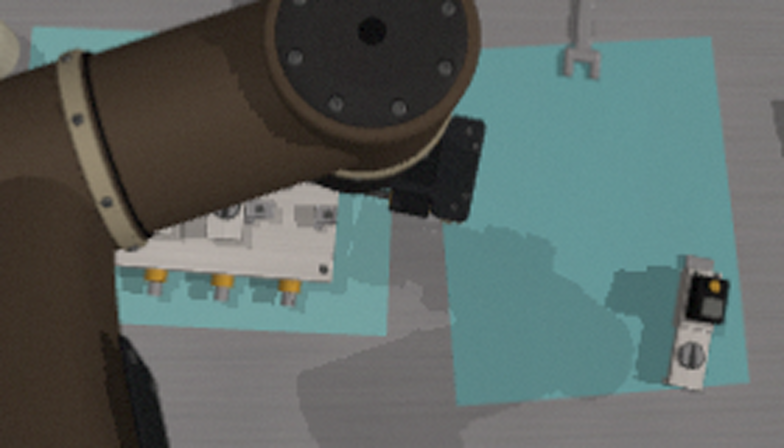

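```bash
python3 -m crank '[{"dx":53,"dy":5.4,"dz":0,"wx":0,"wy":0,"wz":0,"hand":100},{"dx":53,"dy":5.4,"dz":0,"wx":0,"wy":0,"wz":0,"hand":100},{"dx":53,"dy":5.4,"dz":0,"wx":0,"wy":0,"wz":0,"hand":100},{"dx":53,"dy":5.4,"dz":0,"wx":0,"wy":0,"wz":0,"hand":100},{"dx":53,"dy":5.4,"dz":0,"wx":0,"wy":0,"wz":0,"hand":100},{"dx":53,"dy":5.4,"dz":0,"wx":0,"wy":0,"wz":0,"hand":100},{"dx":48,"dy":5.4,"dz":20,"wx":0,"wy":0,"wz":0,"hand":80},{"dx":0,"dy":0,"dz":45,"wx":0,"wy":0,"wz":0,"hand":80},{"dx":0,"dy":0,"dz":45,"wx":0,"wy":0,"wz":0,"hand":80},{"dx":0,"dy":0,"dz":28,"wx":0,"wy":0,"wz":0,"hand":80}]' 25; python3 -m crank '[{"dx":0,"dy":0,"dz":0,"wx":0,"wy":0,"wz":0,"hand":80},{"dx":0,"dy":0,"dz":0,"wx":0,"wy":0,"wz":0,"hand":80}]'; python3 to.py .4322 -.375 .0314 -102.3
```

```text
time_s: 28.4
tcp_pos: [0.4345, -0.3684, 0.0412]
eef_rot: [179.9, 0.0, -102.3]
contact_force: [0.5, -0.2, -1.4]
gripper_width: 0.0702
time_s: 28.65
tcp_pos: [0.4361, -0.3689, 0.0442]
eef_rot: [-179.9, -0.0, -102.2]
contact_force: [0.1, -0.3, 0.7]
gripper_width: 0.0702
t 28.65 pos [ 0.4361 -0.3689  0.0442] rot [-1.7991e+02 -4.0000e-02 -1.0224e+02] F [ 0.1 -0.3  0.7] w 0.0702
wz 0.06 first, then dx 6.8 dy 2.5 dz 12.8 J [-21.  21. -25.   0. -43.  98.]
```

```bash
python3 -m crank '[{"dx":6.4,"dy":2.3,"dz":10.5,"wx":0,"wy":0,"wz":0,"hand":80},{"dx":0,"dy":0,"dz":0,"wx":0,"wy":0,"wz":0,"hand":80},{"dx":0,"dy":0,"dz":0,"wx":0,"wy":0,"wz":0,"hand":80}]' 25;  python3 to.py .4322 -.375 .0314 -102.3
```

```text
time_s: 29.02
tcp_pos: [0.4314, -0.3744, 0.0327]
eef_rot: [-180.0, -0.0, -102.3]
contact_force: [-0.0, -0.3, -0.6]
gripper_width: 0.0697
t 29.02 pos [ 0.4314 -0.3744  0.0327] rot [-1.7997e+02 -1.0000e-02 -1.0228e+02] F [-0.  -0.3 -0.6] w 0.0697
wz 0.02 first, then dx 0.4 dy -0.9 dz 1.3 J [-21.  22. -26.   0. -42.  99.]
```

```bash
python3 -m crank '[{"dx":0.3,"dy":-0.8,"dz":1.1,"wx":0,"wy":0,"wz":0,"hand":0},{"dx":0,"dy":0,"dz":0,"wx":0,"wy":0,"wz":0,"hand":0},{"dx":0,"dy":0,"dz":0,"wx":0,"wy":0,"wz":0,"hand":0},{"dx":0,"dy":0,"dz":0,"wx":0,"wy":0,"wz":0,"hand":0},{"dx":0,"dy":0,"dz":0,"wx":0,"wy":0,"wz":0,"hand":0}]' 25;  python3 to.py .4322 -.375 .0314 -102.3;  python3 -m crank '[{"dx":0,"dy":0,"dz":-15,"wx":0,"wy":0,"wz":0,"hand":0},{"dx":0,"dy":0,"dz":-45,"wx":0,"wy":0,"wz":-3.9,"hand":0},{"dx":0,"dy":0,"dz":-55,"wx":0,"wy":0,"wz":-3.9,"hand":0},{"dx":0,"dy":0,"dz":-40,"wx":0,"wy":0,"wz":0,"hand":0},{"dx":0,"dy":0,"dz":0,"wx":0,"wy":0,"wz":0,"hand":0}]' 25;  python3 to.py .5561 .0242 .1 -94.5
```

```text
time_s: 29.65
tcp_pos: [0.4321, -0.3745, 0.0313]
eef_rot: [-180.0, 0.0, -102.3]
contact_force: [0.7, 0.3, -0.5]
gripper_width: 0.0322
t 29.65 pos [ 0.4321 -0.3745  0.0313] rot [-1.8000e+02  1.0000e-02 -1.0227e+02] F [ 0.7  0.3 -0.5] w 0.0322
wz 0.03 first, then dx 0.4 dy -0.2 dz -0.1 J [-21.  22. -26.  -0. -42.  99.]
time_s: 30.28
tcp_pos: [0.4337, -0.3755, 0.1907]
eef_rot: [-179.6, -0.2, -94.5]
contact_force: [0.5, -0.5, -4.5]
gripper_width: 0.032
t 30.27 pos [ 0.4337 -0.3755  0.1907] rot [-1.7962e+02 -1.5000e-01 -9.4460e+01] F [ 0.5 -0.5 -4.5] w 0.0320
wz 0.04 first, then dx -408.1 dy -90.7 dz 90.7 J [-21.  12. -16.   0. -62. 107.]
```

```bash
python3 -m crank '[{"dx":-30,"dy":-6.7,"dz":0,"wx":0,"wy":0,"wz":0,"hand":0},{"dx":-58,"dy":-13,"dz":0,"wx":0,"wy":0,"wz":0,"hand":0},{"dx":-58,"dy":-13,"dz":0,"wx":0,"wy":0,"wz":0,"hand":0},{"dx":-58,"dy":-13,"dz":0,"wx":0,"wy":0,"wz":0,"hand":0},{"dx":-58,"dy":-13,"dz":0,"wx":0,"wy":0,"wz":0,"hand":0},{"dx":-58,"dy":-13,"dz":0,"wx":0,"wy":0,"wz":0,"hand":0},{"dx":-58,"dy":-13,"dz":0,"wx":0,"wy":0,"wz":0,"hand":0},{"dx":-30,"dy":-6,"dz":15,"wx":0,"wy":0,"wz":0,"hand":0},{"dx":0,"dy":0,"dz":40,"wx":0,"wy":0,"wz":0,"hand":0},{"dx":0,"dy":0,"dz":30,"wx":0,"wy":0,"wz":0,"hand":0}]' 25;  python3 -m crank '[{"dx":0,"dy":0,"dz":14,"wx":0,"wy":0,"wz":0,"hand":0},{"dx":0,"dy":0,"dz":4,"wx":0,"wy":0,"wz":0,"hand":0},{"dx":0,"dy":0,"dz":0,"wx":0,"wy":0,"wz":0,"hand":0},{"dx":0,"dy":0,"dz":0,"wx":0,"wy":0,"wz":0,"hand":0}]';python3 to.py .5561 .0242 .0713 -94.5
```

```text
time_s: 31.52
tcp_pos: [0.5525, 0.0253, 0.0987]
eef_rot: [179.8, -0.0, -94.4]
contact_force: [0.9, 0.2, -4.5]
gripper_width: 0.0319
time_s: 32.02
tcp_pos: [0.5551, 0.0252, 0.0844]
eef_rot: [-179.9, 0.0, -94.5]
contact_force: [-0.5, -0.3, -4.0]
gripper_width: 0.0319
t 32.02 pos [0.5551 0.0252 0.0844] rot [-1.799e+02  4.000e-02 -9.448e+01] F [-0.5 -0.3 -4. ] w 0.0319
wz 0.02 first, then dx 0.9 dy -1.1 dz 13.1 J [ 23.  17. -25.   0. -48.  63.]
```

```bash
python3 -m crank '[{"dx":0.9,"dy":-1,"dz":6,"wx":0,"wy":0,"wz":0,"hand":0},{"dx":0,"dy":0,"dz":4,"wx":0,"wy":0,"wz":0,"hand":0},{"dx":0,"dy":0,"dz":2.5,"wx":0,"wy":0,"wz":0,"hand":0},{"dx":0,"dy":0,"dz":0,"wx":0,"wy":0,"wz":0,"hand":0},{"dx":0,"dy":0,"dz":0,"wx":0,"wy":0,"wz":0,"hand":0}]' 25;  python3 to.py .5561 .0242 .0713 -94.5; python3 - <<'E'
from vf import *
cv2.imwrite("pics/top7.png",optics.capture("top"))
s=get_state();p=s["tcp_pos"]
Q=np.array([[-88,17,24],[-88,-17,24],[-56,0,29]])/1000
print((proj("top",pose((p[0],p[1],np.radians(s["eef_rot"][2]+90)),Q,p[2]-.0314))-[180,180]+.5)*8)
E
python3 crop.py pics/top7.png 180 180 80 70 8 pics/t7c.png
```

```text
time_s: 32.65
tcp_pos: [0.5551, 0.024, 0.0712]
eef_rot: [180.0, -0.0, -94.5]
contact_force: [-4.3, 0.4, 5.1]
gripper_width: 0.0322
t 32.65 pos [0.5551 0.024  0.0712] rot [ 1.800e+02 -1.000e-02 -9.446e+01] F [-4.3  0.4  5.1] w 0.0322
wz 0.04 first, then dx -0.2 dy -1.0 dz -0.1 J [ 23.  18. -26.   0. -46.  63.]
[[379.65707516 436.36596212]
 [482.23583732 444.02816085]
 [438.11266763 342.68971971]]
```

View pics/t7c.png

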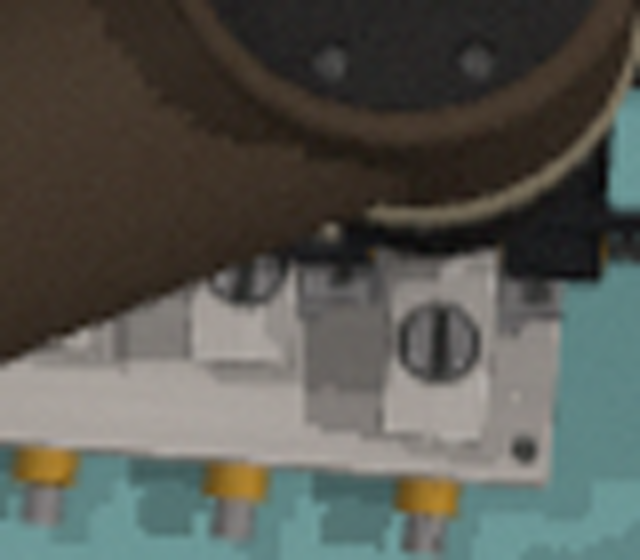

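Aligned, resting on the deck; slide home.

```bash
python3 -m crank '[{"dx":0,"dy":-5,"dz":-0.4,"wx":0,"wy":0,"wz":0,"hand":0},{"dx":0,"dy":-5,"dz":0,"wx":0,"wy":0,"wz":0,"hand":0},{"dx":0,"dy":-4,"dz":0,"wx":0,"wy":0,"wz":0,"hand":0},{"dx":0,"dy":-3,"dz":0,"wx":0,"wy":0,"wz":0,"hand":0},{"dx":0,"dy":-1.5,"dz":0,"wx":0,"wy":0,"wz":0,"hand":0},{"dx":0,"dy":0,"dz":0,"wx":0,"wy":0,"wz":0,"hand":0}]' 25;  python3 to.py .576 .0226 .0713 -94.5
```

```text
time_s: 33.45
tcp_pos: [0.5735, 0.0224, 0.0712]
eef_rot: [179.9, -0.0, -94.5]
contact_force: [-5.2, 0.3, 4.4]
gripper_width: 0.032
t 33.45 pos [0.5735 0.0224 0.0712] rot [ 1.7995e+02 -3.0000e-02 -9.4490e+01] F [-5.2  0.3  4.4] w 0.0320
wz 0.01 first, then dx -0.4 dy -2.5 dz -0.1 J [ 22.  20. -23.   0. -47.  64.]
```

```bash
python3 -m crank '[{"dx":0,"dy":-1,"dz":0,"wx":0,"wy":0,"wz":0,"hand":0},{"dx":0,"dy":-1,"dz":0,"wx":0,"wy":0,"wz":0,"hand":0},{"dx":0,"dy":-1,"dz":0,"wx":0,"wy":0,"wz":0,"hand":0},{"dx":0,"dy":0,"dz":0,"wx":0,"wy":0,"wz":0,"hand":0}]' 25;  python3 to.py .576 .0226 .0713 -94.5
```

```text
time_s: 33.95
tcp_pos: [0.575, 0.0222, 0.0712]
eef_rot: [179.8, -0.0, -94.5]
contact_force: [-11.0, 2.4, 9.9]
gripper_width: 0.0318
t 33.95 pos [0.575  0.0222 0.0712] rot [ 1.7982e+02 -4.0000e-02 -9.4500e+01] F [-11.    2.4   9.9] w 0.0318
wz 0.00 first, then dx -0.5 dy -0.9 dz -0.1 J [ 22.  20. -23.  -0. -47.  64.]
```

```bash
python3 -m crank '[{"dx":0,"dy":-1,"dz":0,"wx":0,"wy":0,"wz":0,"hand":0},{"dx":0,"dy":0,"dz":0,"wx":0,"wy":0,"wz":0,"hand":0}]' 25;  python3 to.py .576 .0226 .0713 -94.5;python3 -m crank '[{"dx":0,"dy":2,"dz":0,"wx":0,"wy":0,"wz":0,"hand":0},{"dx":0,"dy":0,"dz":0,"wx":0,"wy":0,"wz":0,"hand":52},{"dx":0,"dy":0,"dz":0,"wx":0,"wy":0,"wz":0,"hand":52},{"dx":0,"dy":0,"dz":-10,"wx":0,"wy":0,"wz":0,"hand":52},{"dx":0,"dy":0,"dz":-50,"wx":0,"wy":0,"wz":0,"hand":52},{"dx":0,"dy":0,"dz":-60,"wx":0,"wy":0,"wz":0,"hand":100},{"dx":55,"dy":0,"dz":-60,"wx":0,"wy":0,"wz":0,"hand":100},{"dx":55,"dy":0,"dz":-20,"wx":0,"wy":0,"wz":0,"hand":100},{"dx":55,"dy":0,"dz":0,"wx":0,"wy":0,"wz":0,"hand":100}]' 25;  python3 - <<'E'
from vf import *
for n in("top","scene"): cv2.imwrite(f"pics/{n}8.png",optics.capture(n))
E
python3 crop.py pics/top8.png 80 140 190 170 3.5 pics/t8c.png;python3 crop.py pics/scene8.png 360 170 80 80 7 pics/s8c.png
```

```text
time_s: 34.2
tcp_pos: [0.5751, 0.0222, 0.0712]
eef_rot: [179.7, -0.0, -94.5]
contact_force: [-14.7, 4.0, 13.7]
gripper_width: 0.0321
t 34.20 pos [0.5751 0.0222 0.0712] rot [ 1.7974e+02 -4.0000e-02 -9.4500e+01] F [-14.7   4.   13.7] w 0.0321
wz 0.00 first, then dx -0.5 dy -0.9 dz -0.1 J [ 22.  20. -23.  -0. -47.  64.]
time_s: 35.33
tcp_pos: [0.5649, -0.1307, 0.2608]
eef_rot: [-179.7, 0.0, -94.4]
contact_force: [1.4, 0.5, -0.0]
gripper_width: 0.0802
```

View pics/t8c.png

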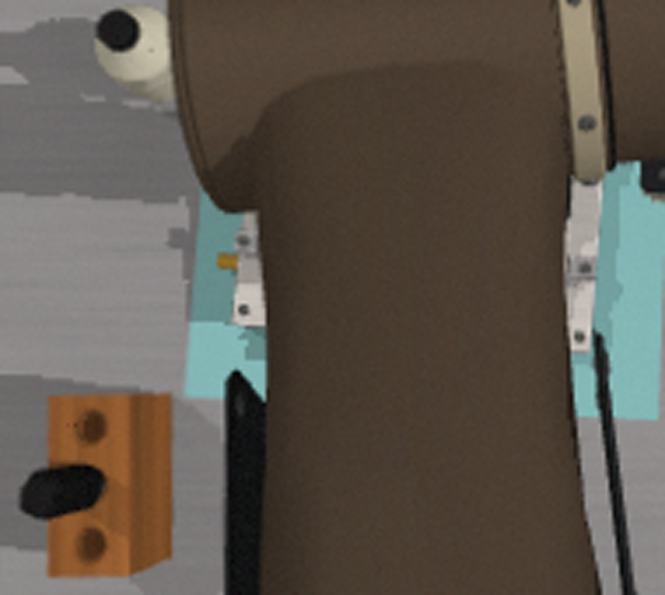

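View pics/s8c.png

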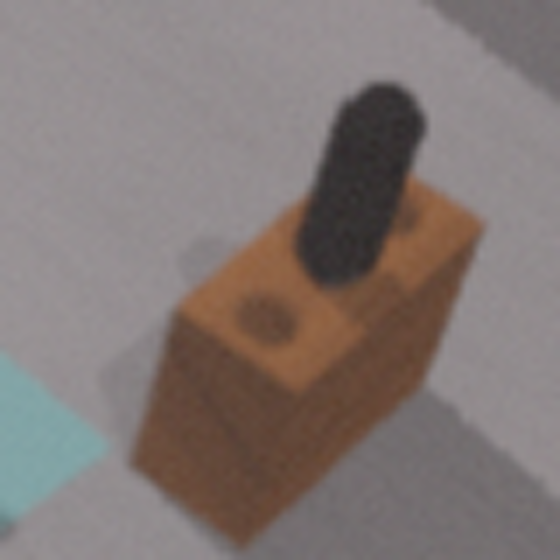

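```bash
python3 - <<'E'
from vf import *
T=np.array([(48,395),(132,394.5),(48,577),(130.5,575.5),(172,393),(170,556)],float)
T=(T+.5)/3.5-.5+[80,140]
P=np.array([[65,30,105],[65,-30,105],[-65,30,105],[-65,-30,105],[65,-30,0],[-65,-30,0]])/1000
f=lambda p:(proj("top",pose(p,P))-T).ravel()
r=least_squares(f,[.356,.352,0]);print("stand",r.x[:2],np.degrees(r.x[2]),np.round(r.fun,1))
ps=r.x
S=np.array([(180,312),(298,390),(485,228),(135,462),(243,548)],float);S=(S+.5)/7-.5+[360,170]
P2=np.array([[65,30,105],[65,-30,105],[-65,-30,105]])
for n in("top","scene"):
  for fr in (0,8):
    im=cv2.imread(f"pics/{n}{fr}.png");uv=proj(n,[[ps[0],ps[1],.15]])[0].astype(int)
    win=(max(0,uv[0]-30),uv[1]-35,60,65);x0,y0,w,h=win
    sub=im[y0:y0+h,x0:x0+w];g=sub.max(2)
    for thr in (50,62):
        nl,lab,st,ce=cv2.connectedComponentsWithStats((g<thr).astype(np.uint8))
        if nl<2: print(n,"none");continue
        k=1+np.argmax(st[1:,4]);m=(lab==k).astype(float)
        def parts(wx,wy,ch=5):
            o=[]
            for z0,z1,k in((100,192,0),(192,196,0)):
                o.append(np.array([[sx*(wx/2-a),sy*(wy/2-b),z] for sx in(1,-1) for sy in(1,-1) for a,b in((0,ch),(ch*.3,ch*.3),(ch,0)) for z in(z0+5,z1+5)])/1000)
            return [np.vstack(o)]
        Q=parts(30,24,6)
        res=[]
        for yaw in range(-90,90,15):
            c=lambda p:((cv2.GaussianBlur(sil(n,(p[0],p[1],np.radians(yaw)),Q,win)-m,(0,0),.7))**2).sum()
            rr=minimize(c,ps[:2],method="Nelder-Mead",options=dict(initial_simplex=ps[:2]+np.array([[0,0],[.006,0],[0,.006]]),maxiter=80))
            res.append((yaw,round(rr.fun,2),np.round(rr.x,4).tolist()))
        print(n,fr,thr,int(m.sum()),[(a,b) for a,b,_ in res],min(res,key=lambda t:t[1])[2])
E
```

```text
stand [0.35565027 0.35477351] 1.418747906717338 [ 0.4  0.  -0.6 -0.3 -0.1 -0.1 -0.4  0.1  0.2 -0.1  0.7  0.4]
top 0 50 300 [(-90, np.float64(33.76)), (-75, np.float64(43.8)), (-60, np.float64(25.84)), (-45, np.float64(15.11)), (-30, np.float64(11.5)), (-15, np.float64(10.65)), (0, np.float64(12.07)), (15, np.float64(16.06)), (30, np.float64(15.41)), (45, np.float64(17.01)), (60, np.float64(18.58)), (75, np.float64(23.68))] [0.356, 0.354]
top 0 62 322 [(-90, np.float64(35.61)), (-75, np.float64(47.51)), (-60, np.float64(27.15)), (-45, np.float64(12.56)), (-30, np.float64(5.94)), (-15, np.float64(6.42)), (0, np.float64(10.57)), (15, np.float64(16.52)), (30, np.float64(13.03)), (45, np.float64(11.55)), (60, np.float64(13.44)), (75, np.float64(22.27))] [0.3558, 0.3545]
top 8 50 276 [(-90, np.float64(31.92)), (-75, np.float64(38.42)), (-60, np.float64(24.5)), (-45, np.float64(19.59)), (-30, np.float64(21.13)), (-15, np.float64(20.06)), (0, np.float64(19.2)), (15, np.float64(19.94)), (30, np.float64(22.79)), (45, np.float64(26.21)), (60, np.float64(26.96)), (75, np.float64(26.43))] [0.3558
[... 1001 characters left out ...]
oat64(50.28))] [0.3578, 0.357]
scene 8 50 2 [(-90, np.float64(0.53)), (-75, np.float64(0.53)), (-60, np.float64(322.83)), (-45, np.float64(0.53)), (-30, np.float64(344.1)), (-15, np.float64(0.53)), (0, np.float64(293.6)), (15, np.float64(0.53)), (30, np.float64(274.76)), (45, np.float64(0.53)), (60, np.float64(331.96)), (75, np.float64(343.35))] [0.1284, 0.3551]
scene 8 62 274 [(-90, np.float64(51.1)), (-75, np.float64(45.85)), (-60, np.float64(44.36)), (-45, np.float64(50.64)), (-30, np.float64(56.61)), (-15, np.float64(51.22)), (0, np.float64(37.65)), (15, np.float64(35.66)), (30, np.float64(37.43)), (45, np.float64(37.35)), (60, np.float64(49.05)), (75, np.float64(56.8))] [0.3579, 0.3574]
```

```bash
python3 to.py .3557 .3545 .143 -90
```

```text
t 35.42 pos [ 0.5634 -0.1333  0.2587] rot [-1.799e+02 -2.000e-02 -9.470e+01] F [-0.4  1.1 -0.5] w 0.0856
wz -4.70 first, then dx -487.8 dy 207.7 dz 115.7 J [  6.  10.  -9.   0. -70.  79.]
```

```bash
python3 -m crank '[{"dx":0,"dy":0,"dz":0,"wx":0,"wy":0,"wz":-4.5,"hand":100},{"dx":-54,"dy":23,"dz":0,"wx":0,"wy":0,"wz":0,"hand":100},{"dx":-54,"dy":23,"dz":0,"wx":0,"wy":0,"wz":0,"hand":100},{"dx":-54,"dy":23,"dz":0,"wx":0,"wy":0,"wz":0,"hand":100},{"dx":-54,"dy":23,"dz":0,"wx":0,"wy":0,"wz":0,"hand":100},{"dx":-54,"dy":23,"dz":0,"wx":0,"wy":0,"wz":0,"hand":100},{"dx":-54,"dy":23,"dz":0,"wx":0,"wy":0,"wz":0,"hand":100},{"dx":-54,"dy":23,"dz":0,"wx":0,"wy":0,"wz":0,"hand":100},{"dx":-54,"dy":23,"dz":0,"wx":0,"wy":0,"wz":0,"hand":100},{"dx":-53,"dy":23,"dz":0,"wx":0,"wy":0,"wz":0,"hand":100}]' 25;  python3 -m crank '[{"dx":0,"dy":0,"dz":0,"wx":0,"wy":0,"wz":0,"hand":100},{"dx":0,"dy":0,"dz":0,"wx":0,"wy":0,"wz":0,"hand":100}]';python3 to.py .3557 .3545 .143 -90; python3 -c "
from h import *
for n in('top','scene'):cv2.imwrite(f'pics/{n}9.png',optics.capture(n))"; python3 crop.py pics/top9.png 130 140 140 120 5 pics/t9c.png;python3 crop.py pics/scene9.png 235 150 140 120 5 pics/s9c.png
```

```text
time_s: 36.67
tcp_pos: [0.3554, 0.3577, 0.2582]
eef_rot: [-180.0, 0.1, -89.9]
contact_force: [1.5, 0.2, -0.6]
gripper_width: 0.0874
time_s: 36.92
tcp_pos: [0.3563, 0.3558, 0.2574]
eef_rot: [-180.0, -0.0, -89.9]
contact_force: [0.6, -0.5, -0.5]
gripper_width: 0.0879
t 36.92 pos [0.3563 0.3558 0.2574] rot [-1.800e+02 -1.000e-02 -8.991e+01] F [ 0.6 -0.5 -0.5] w 0.0879
wz 0.09 first, then dx 1.3 dy 0.6 dz 114.4 J [ 67.   3. -18.   0. -69.  23.]
```

View pics/t9c.png

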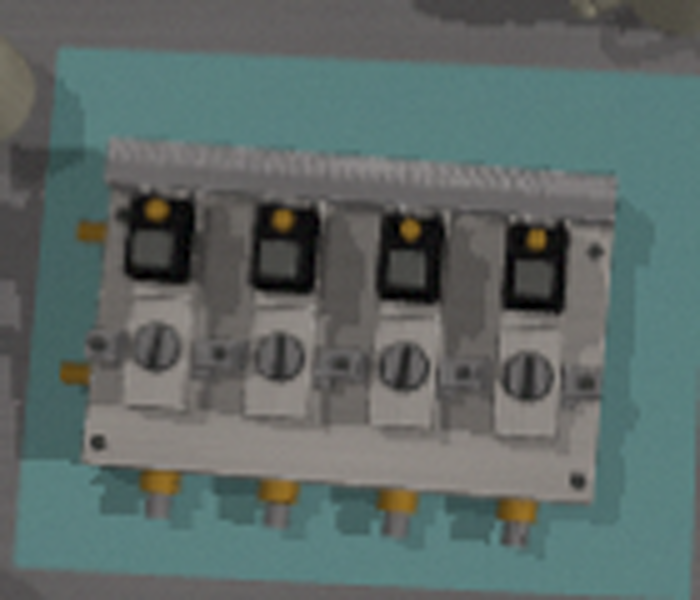

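View pics/s9c.png

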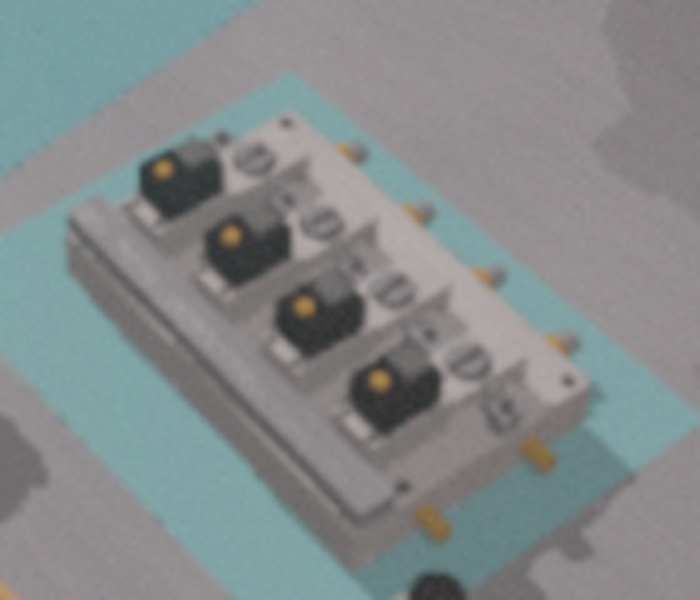

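```bash
python3 - <<'E'
from vf import *
im=cv2.imread("pics/top9.png")
th=np.radians(-4.5);out=[]
for k,(x,y) in enumerate([(.5756,.0222),(.5814,.0881),(.5869,.1543),(.5922,.2204)]):
    X=pose((x,y,th),np.array([[-.056,0,.029]]),.04)
    uv=proj("top",X)[0]
    # dark slot moments
    g=cv2.cvtColor(im,cv2.COLOR_BGR2GRAY).astype(float)
    # refine: sample along lines through center
    best=[]
    for du in np.arange(-1.5,1.6,.25):
      for dv in np.arange(-1.5,1.6,.25):
        for a in np.arange(-35,25,1.):
            t=np.linspace(-.0085,.0085,15)
            P=np.array([[X[0,0]+s*np.cos(np.radians(a)),X[0,1]+s*np.sin(np.radians(a)),.069] for s in t])
            q=(proj("top",P)+[du,dv]).astype(np.float32)
            v=cv2.remap(g.astype(np.float32),q[:,0].reshape(1,-1),q[:,1].reshape(1,-1),cv2.INTER_CUBIC)
            best.append((v.mean(),du,dv,a))
    best.sort();print(k+1,np.round(X[0],4),np.round(uv,1),[tuple(np.round(b,2)) for b in best[:3]],"avg a",np.mean([b[3] for b in best[:40]]),"duv",np.mean([b[1:3] for b in best[:40]],0))
    x0,y0=int(uv[0])-8,int(uv[1])-8
    out.append(cv2.resize(im[y0:y0+17,x0:x0+17],None,fx=11,fy=11,interpolation=cv2.INTER_CUBIC))
cv2.imwrite("pics/slots.png",np.hstack(out))
E
```

```text
1 [0.5198 0.0266 0.069 ] [235.  214.6] [(np.float64(37.27), np.float64(0.25), np.float64(1.0), np.float64(-5.0)), (np.float64(37.29), np.float64(0.25), np.float64(0.75), np.float64(-5.0)), (np.float64(37.3), np.float64(0.25), np.float64(1.0), np.float64(-4.0))] avg a -3.975 duv [0.25    0.69375]
2 [0.5256 0.0925 0.069 ] [210.1 212.5] [(np.float64(33.57), np.float64(0.25), np.float64(0.75), np.float64(-11.0)), (np.float64(33.59), np.float64(0.25), np.float64(0.5), np.float64(-11.0)), (np.float64(33.59), np.float64(0.25), np.float64(0.75), np.float64(-10.0))] avg a -11.2 duv [0.18125 0.75625]
3 [0.5311 0.1587 0.069 ] [185.2 210.5] [(np.float64(43.18), np.float64(0.25), np.float64(1.25), np.float64(-5.0)), (np.float64(43.19), np.float64(0.25), np.float64(1.25), np.float64(-6.0)), (np.float64(43.24), np.float64(0.25), np.float64(1.25), np.float64(-7.0))] avg a -4.075 duv [0.3625 0.875 ]
4 [0.5364 0.2248 0.069 ] [160.5 208.5] [(np.float64(43.44), np.float64(0.0), np.float64(1.25), np.float64(-12.0)), (np.float64(43.46), np.float64(0.0), np.float64(1.25), np.float64(-11.0)), (np.float64(43.52), np.float64(0.0), np.float64(1.5), np.float64(-11.0))] avg a -12.0 duv [0.00625 1.26875]
```

View pics/slots.png

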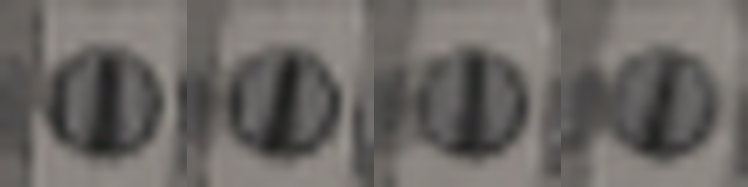

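```bash
python3 -m crank '[{"dx":0.5,"dy":0.5,"dz":40,"wx":0,"wy":0,"wz":0,"hand":80},{"dx":0,"dy":0,"dz":40,"wx":0,"wy":0,"wz":0,"hand":80},{"dx":0,"dy":0,"dz":26,"wx":0,"wy":0,"wz":0,"hand":80},{"dx":0,"dy":0,"dz":6,"wx":0,"wy":0,"wz":0,"hand":80},{"dx":0,"dy":0,"dz":0,"wx":0,"wy":0,"wz":0,"hand":80},{"dx":0,"dy":0,"dz":0,"wx":0,"wy":0,"wz":0,"hand":80}]' 40;python3 to.py .3557 .3550 .143 -90
```

```text
time_s: 37.78
tcp_pos: [0.3567, 0.3556, 0.1466]
eef_rot: [-179.9, 0.1, -90.0]
contact_force: [-0.4, 0.7, -0.3]
gripper_width: 0.07
t 37.77 pos [0.3567 0.3556 0.1466] rot [-1.7993e+02  1.1000e-01 -8.9990e+01] F [-0.4  0.7 -0.3] w 0.0700
wz 0.01 first, then dx 0.6 dy 1.0 dz 3.6 J [ 67.   8. -27.   0. -54.  23.]
```

```bash
python3 -m crank '[{"dx":0.2,"dy":1,"dz":3,"wx":0,"wy":0,"wz":0,"hand":45},{"dx":0,"dy":0,"dz":0,"wx":0,"wy":0,"wz":0,"hand":0},{"dx":0,"dy":0,"dz":0,"wx":0,"wy":0,"wz":0,"hand":0},{"dx":0,"dy":0,"dz":0,"wx":0,"wy":0,"wz":0,"hand":0},{"dx":0,"dy":0,"dz":0,"wx":0,"wy":0,"wz":0,"hand":0},{"dx":0,"dy":0,"dz":0,"wx":0,"wy":0,"wz":0,"hand":0}]' 15;python3 to.py .3557 .3550 .143 -90
```

```text
time_s: 38.52
tcp_pos: [0.3549, 0.3547, 0.1423]
eef_rot: [180.0, -0.0, -90.0]
contact_force: [-2.5, -0.8, 2.9]
gripper_width: 0.0271
t 38.52 pos [0.3549 0.3547 0.1423] rot [ 1.7998e+02 -2.0000e-02 -8.9970e+01] F [-2.5 -0.8  2.9] w 0.0271
wz 0.03 first, then dx -0.3 dy -0.8 dz -0.7 J [ 67.   9. -28.  -0. -54.  23.]
```

```bash
python3 -m crank '[{"dx":0,"dy":0,"dz":0,"wx":0,"wy":0,"wz":0,"hand":0},{"dx":0,"dy":0,"dz":0,"wx":0,"wy":0,"wz":0,"hand":0},{"dx":0,"dy":0,"dz":0,"wx":0,"wy":0,"wz":0,"hand":0},{"dx":0,"dy":0,"dz":0,"wx":0,"wy":0,"wz":0,"hand":0}]' 30; python3 -c "
from plant import get_state as g
s=g();print(s['contact_force'],s['moment'],s['gripper_width'])"
```

```text
time_s: 39.02
tcp_pos: [0.355, 0.3548, 0.1423]
eef_rot: [180.0, -0.0, -90.0]
contact_force: [-3.3, -1.7, 4.0]
gripper_width: 0.0268
[-3.32175192 -1.708451    3.99354254] [-0.84375646  1.0438796   0.02065237] 0.02684100116700589
```

```bash
python3 -m crank '[{"dx":0,"dy":0,"dz":0,"wx":0,"wy":0,"wz":0,"hand":45},{"dx":0,"dy":0,"dz":0,"wx":0,"wy":0,"wz":0,"hand":45},{"dx":0,"dy":0,"dz":0,"wx":0,"wy":0,"wz":0,"hand":45}]' 30; python3 -c "
from vf import *
s=get_state();print(s['contact_force'],s['moment'],s['gripper_width'])
for n in('top','scene'):cv2.imwrite(f'pics/{n}10.png',optics.capture(n))"; python3 crop.py pics/scene10.png 360 150 90 90 7 pics/s10c.png; python3 crop.py pics/top10.png 60 220 100 90 7 pics/t10c.png
```

```text
time_s: 39.4
tcp_pos: [0.3552, 0.3551, 0.1421]
eef_rot: [-180.0, 0.0, -90.0]
contact_force: [-0.2, 0.7, 0.5]
gripper_width: 0.0393
[-0.15330512  0.66399671  0.5344663 ] [-0.03004028 -0.01619273  0.0750496 ] 0.039340665974413165
```

View pics/s10c.png

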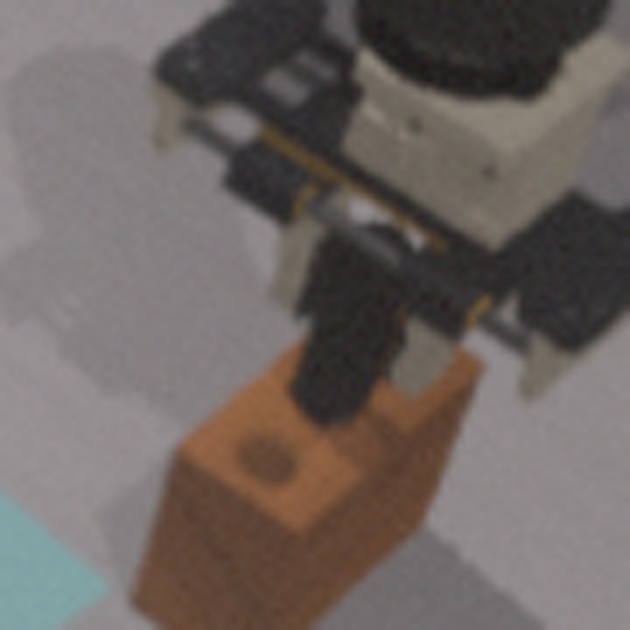

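View pics/t10c.png

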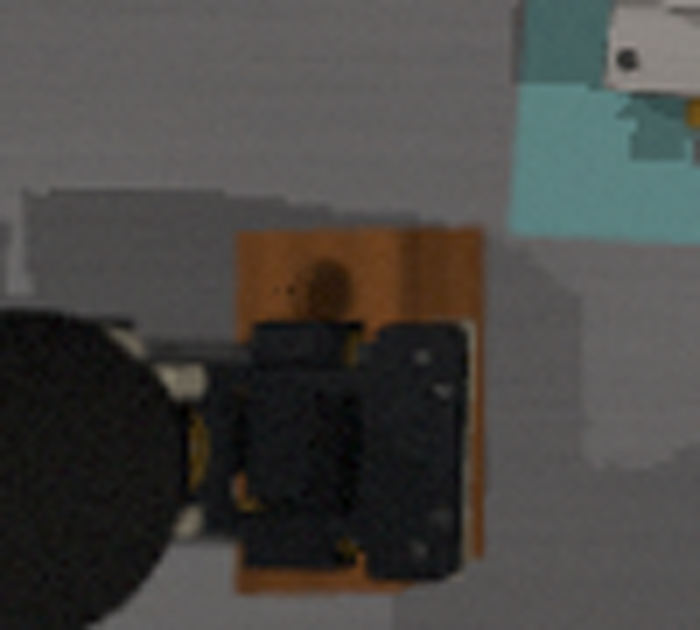

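```bash
python3 -m crank '[{"dx":0,"dy":0,"dz":0,"wx":0,"wy":0,"wz":10,"hand":45},{"dx":0,"dy":0,"dz":0,"wx":0,"wy":0,"wz":0,"hand":0},{"dx":0,"dy":0,"dz":0,"wx":0,"wy":0,"wz":0,"hand":0},{"dx":0,"dy":0,"dz":0,"wx":0,"wy":0,"wz":0,"hand":0},{"dx":0,"dy":0,"dz":0,"wx":0,"wy":0,"wz":0,"hand":0}]' 8; python3 -c "
from vf import *
s=get_state();print(s['contact_force'],s['moment'],s['gripper_width'])"
```

```text
time_s: 40.12
tcp_pos: [0.3551, 0.355, 0.1422]
eef_rot: [-180.0, 0.0, -99.9]
contact_force: [-0.3, -0.0, 0.0]
gripper_width: 0.024
[-0.34388605 -0.04400266  0.04668852] [ 0.02609908 -0.07069632  0.02805252] 0.02403638119975943
```

```bash
python3 -m crank '[{"dx":0,"dy":0,"dz":0,"wx":0,"wy":0,"wz":0,"hand":0},{"dx":0,"dy":0,"dz":0,"wx":0,"wy":0,"wz":0,"hand":0},{"dx":0,"dy":0,"dz":-15,"wx":0,"wy":0,"wz":0,"hand":0},{"dx":0,"dy":0,"dz":-30,"wx":0,"wy":0,"wz":0,"hand":0},{"dx":0,"dy":0,"dz":-30,"wx":0,"wy":0,"wz":0,"hand":0},{"dx":0,"dy":0,"dz":-30,"wx":0,"wy":0,"wz":0,"hand":0},{"dx":0,"dy":0,"dz":-25,"wx":0,"wy":0,"wz":0,"hand":0},{"dx":0,"dy":0,"dz":0,"wx":0,"wy":0,"wz":0,"hand":0}]' 45; python3 to.py .5195 .0264 .28 -94.5
```

```text
time_s: 41.12
tcp_pos: [0.3557, 0.3558, 0.2751]
eef_rot: [-179.9, 0.3, -100.0]
contact_force: [-0.0, -0.0, -2.3]
gripper_width: 0.0242
t 41.12 pos [0.3557 0.3558 0.2751] rot [-179.91    0.25  -99.96] F [-0.  -0.  -2.3] w 0.0242
wz -5.46 first, then dx 315.5 dy -189.2 dz -4.9 J [ 67.   2. -16.   0. -71.  13.]
```

```bash
python3 to.py .536 .2248 .235 -102
```

```text
t 41.12 pos [0.3557 0.3558 0.2751] rot [-179.91    0.25  -99.96] F [-0.  -0.  -2.3] w 0.0242
wz 2.04 first, then dx 90.6 dy -203.6 dz 40.1 J [ 67.   2. -16.   0. -71.  13.]
```

```bash
python3 -m crank '[{"dx":0,"dy":0,"dz":-4,"wx":0,"wy":0,"wz":2,"hand":0},{"dx":15,"dy":-34,"dz":0,"wx":0,"wy":0,"wz":0,"hand":0},{"dx":22,"dy":-50,"dz":0,"wx":0,"wy":0,"wz":0,"hand":0},{"dx":22,"dy":-50,"dz":0,"wx":0,"wy":0,"wz":0,"hand":0},{"dx":20,"dy":-45,"dz":0,"wx":0,"wy":0,"wz":0,"hand":0},{"dx":11.6,"dy":-24.6,"dz":10,"wx":0,"wy":0,"wz":0,"hand":0},{"dx":0,"dy":0,"dz":20,"wx":0,"wy":0,"wz":0,"hand":0},{"dx":0,"dy":0,"dz":10,"wx":0,"wy":0,"wz":0,"hand":0},{"dx":0,"dy":0,"dz":0,"wx":0,"wy":0,"wz":0,"hand":0},{"dx":0,"dy":0,"dz":0,"wx":0,"wy":0,"wz":0,"hand":0}]' 45; python3 to.py .536 .2248 .21 -102;  python3 -c "
from vf import *
for n in('top','scene'):cv2.imwrite(f'pics/{n}11.png',optics.capture(n))
s=get_state();p=s['tcp_pos'];print(p,s['eef_rot'])
for X in ([p[0],p[1],p[2]-.1372],[.536,.2248,.069]): print((proj('scene',[X])-[300,170]+.5)*7)"; python3 crop.py pics/scene11.png 300 170 80 80 7 pics/s11c.png; python3 crop.py pics/top11.png 120 160 120 90 6 pics/t11c.png
```

```text
time_s: 42.38
tcp_pos: [0.5355, 0.2245, 0.2369]
eef_rot: [-180.0, 0.0, -101.9]
contact_force: [0.2, 0.0, -1.3]
gripper_width: 0.0237
t 42.38 pos [0.5355 0.2245 0.2369] rot [-1.7996e+02  2.0000e-02 -1.0194e+02] F [ 0.2  0.  -1.3] w 0.0237
wz 0.06 first, then dx -0.3 dy -0.4 dz 26.9 J [ 42.  11. -11.   0. -68.  36.]
[0.53558165 0.22457931 0.23709931] [-1.79946804e+02  5.47871959e-02 -1.01940287e+02]
[[208.57990057 308.76969669]]
[[200.79419157 358.37366986]]
```

View pics/s11c.png

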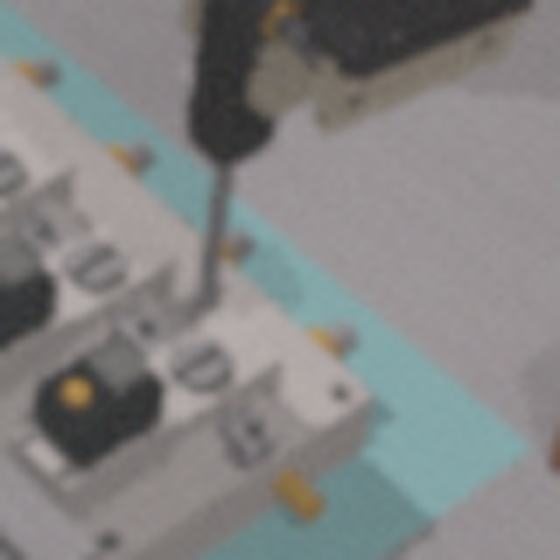

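View pics/t11c.png

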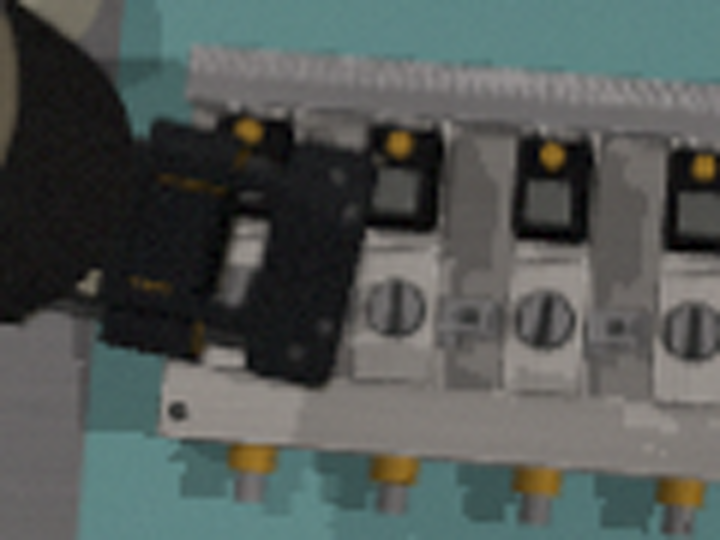

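```bash
python3 -c "
from vf import *
im=cv2.imread('pics/scene11.png');x0,y0,s=315,160,12
c=cv2.resize(im[y0:y0+60,x0:x0+50],None,fx=s,fy=s,interpolation=cv2.INTER_CUBIC)[:600]
c=cv2.resize(im[y0:y0+60,x0:x0+50],None,fx=s,fy=10,interpolation=cv2.INTER_CUBIC)
p=np.array([.53555,.22455,.2370])
for h in (137.2,125,37.2): print(h,(proj('scene',[p-[0,0,h/1000]])[0]-[x0,y0]+.5)*[s,10])
d=np.array([np.cos(np.radians(-12)),np.sin(np.radians(-12)),0])*.0075
for k in(1,-1): print('blade',(proj('scene',[p-[0,0,.1372]+k*d])[0]-[x0,y0]+.5)*[s,10])
print('head',(proj('scene',[[.536,.2248,.069]])[0]-[x0,y0]+.5)*[s,10])
cv2.imwrite('pics/s11d.png',c)
"
```

```text
137.2 [177.52639185 541.20959446]
125 [182.70011179 513.03142063]
37.2 [222.10274826 298.03721463]
blade [150.86478646 551.26665819]
blade [204.08085819 531.19184118]
head [164.21861412 611.96238552]
```

View pics/s11d.png

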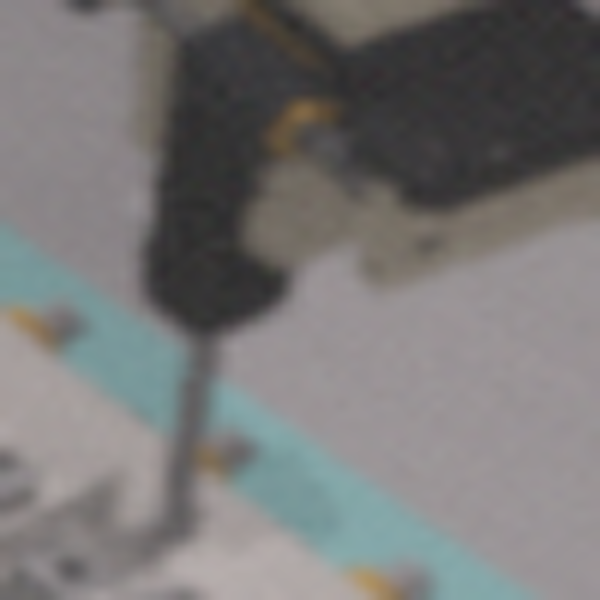

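```bash
python3 -m crank '[{"dx":-0.4,"dy":-0.4,"dz":15,"wx":0,"wy":0,"wz":0,"hand":0},{"dx":0,"dy":0,"dz":11,"wx":0,"wy":0,"wz":0,"hand":0},{"dx":0,"dy":0,"dz":0,"wx":0,"wy":0,"wz":0,"hand":0},{"dx":0,"dy":0,"dz":0,"wx":0,"wy":0,"wz":0,"hand":0}]' 50; python3 to.py .536 .2249 .2022 -102
```

```text
time_s: 42.98
tcp_pos: [0.5361, 0.2244, 0.2103]
eef_rot: [-180.0, -0.0, -102.0]
contact_force: [-0.7, 0.7, -1.4]
gripper_width: 0.0238
t 42.98 pos [0.5361 0.2244 0.2103] rot [-1.7999e+02 -1.0000e-02 -1.0197e+02] F [-0.7  0.7 -1.4] w 0.0238
wz 0.03 first, then dx -0.5 dy 0.2 dz 8.1 J [ 42.  12. -13.   0. -65.  36.]
```

```bash
python3 -m crank '[{"dx":-0.5,"dy":0.2,"dz":2.5,"wx":0,"wy":0,"wz":0,"hand":0},{"dx":0,"dy":0,"dz":2,"wx":0,"wy":0,"wz":0,"hand":0},{"dx":0,"dy":0,"dz":1,"wx":0,"wy":0,"wz":0,"hand":0},{"dx":0,"dy":0,"dz":0,"wx":0,"wy":0,"wz":0,"hand":0}]' 50; python3 to.py .536 .2249 .2022 -102
```

```text
time_s: 43.48
tcp_pos: [0.5358, 0.2248, 0.2047]
eef_rot: [180.0, -0.0, -102.0]
contact_force: [-0.2, 0.9, -1.0]
gripper_width: 0.0242
t 43.48 pos [0.5358 0.2248 0.2047] rot [ 1.8000e+02 -1.0000e-02 -1.0197e+02] F [-0.2  0.9 -1. ] w 0.0242
wz 0.03 first, then dx -0.1 dy -0.1 dz 2.5 J [ 42.  13. -13.   0. -64.  36.]
```

```bash
python3 -m crank '[{"dx":0,"dy":0,"dz":1,"wx":0,"wy":0,"wz":0,"hand":0},{"dx":0,"dy":0,"dz":1,"wx":0,"wy":0,"wz":0,"hand":0},{"dx":0,"dy":0,"dz":0,"wx":0,"wy":0,"wz":0,"hand":0}]' 50; python3 to.py .536 .2249 .2022 -102
```

```text
time_s: 43.85
tcp_pos: [0.5358, 0.2248, 0.2026]
eef_rot: [180.0, -0.0, -102.0]
contact_force: [0.0, 0.6, -2.0]
gripper_width: 0.0238
t 43.85 pos [0.5358 0.2248 0.2026] rot [ 1.7999e+02 -1.0000e-02 -1.0197e+02] F [ 0.   0.6 -2. ] w 0.0238
wz 0.03 first, then dx -0.1 dy -0.2 dz 0.4 J [ 42.  13. -13.  -0. -64.  36.]
```

```bash
python3 -m crank '[{"dx":0,"dy":0,"dz":0.3,"wx":0,"wy":0,"wz":5,"hand":0},{"dx":0,"dy":0,"dz":0,"wx":0,"wy":0,"wz":5,"hand":0},{"dx":0,"dy":0,"dz":0,"wx":0,"wy":0,"wz":5,"hand":0},{"dx":0,"dy":0,"dz":0,"wx":0,"wy":0,"wz":5,"hand":0}]' 50; python3 to.py .5359 .2249 .2022 -102;python3 -c "
from plant import get_state as g
s=g();print(s['moment'])"
```

```text
time_s: 44.35
tcp_pos: [0.5361, 0.2253, 0.2025]
eef_rot: [-180.0, 0.1, -122.1]
contact_force: [1.0, 1.9, -1.8]
gripper_width: 0.0237
t 44.35 pos [0.5361 0.2253 0.2025] rot [-1.8000e+02  6.0000e-02 -1.2213e+02] F [ 1.   1.9 -1.8] w 0.0237
wz -20.13 first, then dx 0.5 dy 0.1 dz 0.3 J [ 42.  13. -13.  -0. -64.  16.]
[ 0.62321694 -0.25914223  0.10784401]
```

```bash
python3 -m crank '[{"dx":0,"dy":0,"dz":0,"wx":0,"wy":0,"wz":6,"hand":0},{"dx":0,"dy":0,"dz":0,"wx":0,"wy":0,"wz":6,"hand":0},{"dx":0,"dy":0,"dz":0,"wx":0,"wy":0,"wz":6,"hand":0},{"dx":0,"dy":0,"dz":0,"wx":0,"wy":0,"wz":6,"hand":0},{"dx":0,"dy":0,"dz":0,"wx":0,"wy":0,"wz":6,"hand":0}]' 50; python3 to.py .5359 .2249 .2022 -102;python3 -c "
from plant import get_state as g
s=g();print(s['moment'])"
```

```text
time_s: 44.98
tcp_pos: [0.5364, 0.2253, 0.2025]
eef_rot: [180.0, 0.1, -152.2]
contact_force: [2.1, 0.4, -3.8]
gripper_width: 0.0236
t 44.98 pos [0.5364 0.2253 0.2025] rot [ 1.7999e+02  8.0000e-02 -1.5216e+02] F [ 2.1  0.4 -3.8] w 0.0236
wz -50.16 first, then dx 0.5 dy 0.4 dz 0.3 J [ 42.  13. -13.   0. -64. -14.]
[ 0.38192303 -0.87554775  0.06952208]
```

```bash
python3 -m crank '[{"dx":0,"dy":0,"dz":0,"wx":0,"wy":0,"wz":6,"hand":0},{"dx":0,"dy":0,"dz":0,"wx":0,"wy":0,"wz":6,"hand":0},{"dx":0,"dy":0,"dz":0,"wx":0,"wy":0,"wz":6,"hand":0},{"dx":0,"dy":0,"dz":0,"wx":0,"wy":0,"wz":6,"hand":0},{"dx":0,"dy":0,"dz":0,"wx":0,"wy":0,"wz":6,"hand":0}]' 50; python3 to.py .5359 .2249 .2022 -102;python3 -c "
from plant import get_state as g
s=g();print(s['moment'])"
```

```text
time_s: 45.6
tcp_pos: [0.5364, 0.2253, 0.2026]
eef_rot: [180.0, 0.1, 177.8]
contact_force: [1.5, 0.4, -1.8]
gripper_width: 0.024
t 45.60 pos [0.5364 0.2253 0.2026] rot [1.7996e+02 7.0000e-02 1.7784e+02] F [ 1.5  0.4 -1.8] w 0.0240
wz -80.16 first, then dx 0.5 dy 0.4 dz 0.4 J [ 42.  13. -13.   0. -64. -44.]
[ 0.36193046 -0.88316388  0.10371635]
```

```bash
python3 -m crank '[{"dx":0,"dy":0,"dz":0,"wx":0,"wy":0,"wz":3,"hand":0},{"dx":0,"dy":0,"dz":0,"wx":0,"wy":0,"wz":3,"hand":0},{"dx":0,"dy":0,"dz":0,"wx":0,"wy":0,"wz":3,"hand":0}]' 50; python3 to.py .5359 .2249 .2022 -102;python3 -c "
from plant import get_state as g
s=g();print(s['moment'])"
```

```text
time_s: 45.98
tcp_pos: [0.5364, 0.2252, 0.2026]
eef_rot: [180.0, 0.1, 168.9]
contact_force: [1.4, 0.1, -3.1]
gripper_width: 0.0239
t 45.98 pos [0.5364 0.2252 0.2026] rot [1.7995e+02 6.0000e-02 1.6895e+02] F [ 1.4  0.1 -3.1] w 0.0239
wz -89.05 first, then dx 0.4 dy 0.4 dz 0.4 J [ 42.  13. -13.   0. -64. -53.]
[ 0.36726682 -0.9121973   0.11394121]
```

```bash
python3 -m crank '[{"dx":0,"dy":0,"dz":0,"wx":0,"wy":0,"wz":2,"hand":0},{"dx":0,"dy":0,"dz":0,"wx":0,"wy":0,"wz":2,"hand":0},{"dx":0,"dy":0,"dz":0,"wx":0,"wy":0,"wz":0,"hand":0}]' 50; python3 to.py .5359 .2249 .2022 -102;python3 -c "
from plant import get_state as g
s=g();print(s['moment'])"
```

```text
time_s: 46.35
tcp_pos: [0.536, 0.2251, 0.2025]
eef_rot: [180.0, 0.0, 165.0]
contact_force: [2.6, 0.4, -2.2]
gripper_width: 0.0238
t 46.35 pos [0.536  0.2251 0.2025] rot [1.7997e+02 2.0000e-02 1.6502e+02] F [ 2.6  0.4 -2.2] w 0.0238
wz -92.98 first, then dx 0.2 dy 0.1 dz 0.3 J [ 42.  13. -13.   0. -64. -57.]
[ 0.58733306 -0.96471884  0.08385611]
```

```bash
python3 -m crank '[{"dx":0,"dy":0,"dz":0,"wx":0,"wy":0,"wz":2,"hand":0},{"dx":0,"dy":0,"dz":0,"wx":0,"wy":0,"wz":1.5,"hand":0},{"dx":0,"dy":0,"dz":0,"wx":0,"wy":0,"wz":0,"hand":0}]' 50; python3 to.py .5359 .2249 .2022 -102;python3 -c "
from plant import get_state as g
s=g();print(s['moment'])"
```

```text
time_s: 46.72
tcp_pos: [0.5359, 0.225, 0.2025]
eef_rot: [180.0, 0.0, 161.5]
contact_force: [1.5, 1.2, -2.1]
gripper_width: 0.0238
t 46.73 pos [0.5359 0.225  0.2025] rot [1.7999e+02 1.0000e-02 1.6150e+02] F [ 1.5  1.2 -2.1] w 0.0238
wz -96.50 first, then dx 0.1 dy 0.0 dz 0.3 J [ 42.  13. -13.   0. -64. -61.]
[ 0.66736932 -1.06452204  0.10067193]
```

```bash
python3 -c "
from vf import *
for n in('top','scene'):cv2.imwrite(f'pics/{n}12.png',optics.capture(n))"; python3 crop.py pics/scene12.png 300 170 80 80 7 pics/s12c.png; python3 crop.py pics/top12.png 120 160 120 90 6 pics/t12c.png
```

```text
(no output)
```

View pics/s12c.png

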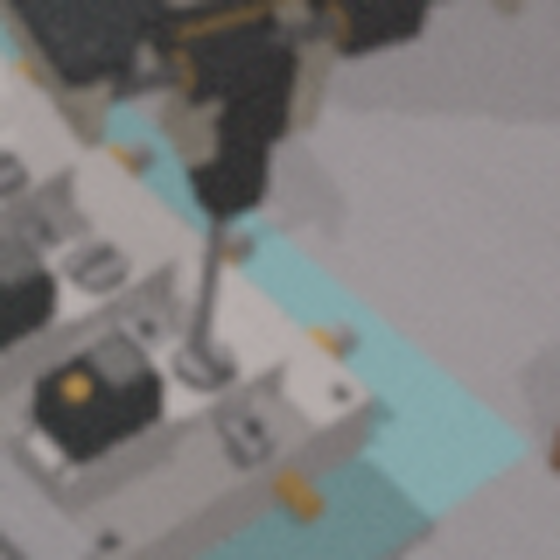

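View pics/t12c.png

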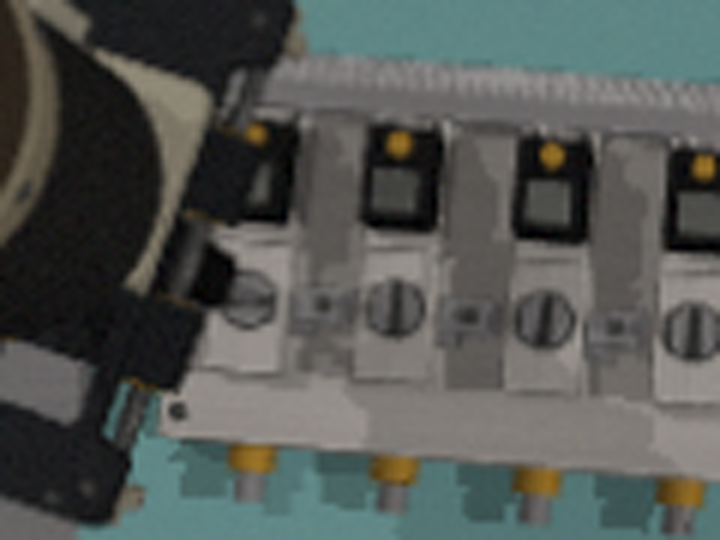

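```bash
python3 crop.py pics/top12.png 148 196 40 30 18 pics/t12d.png;
```

```text
(no output)
```

View pics/t12d.png

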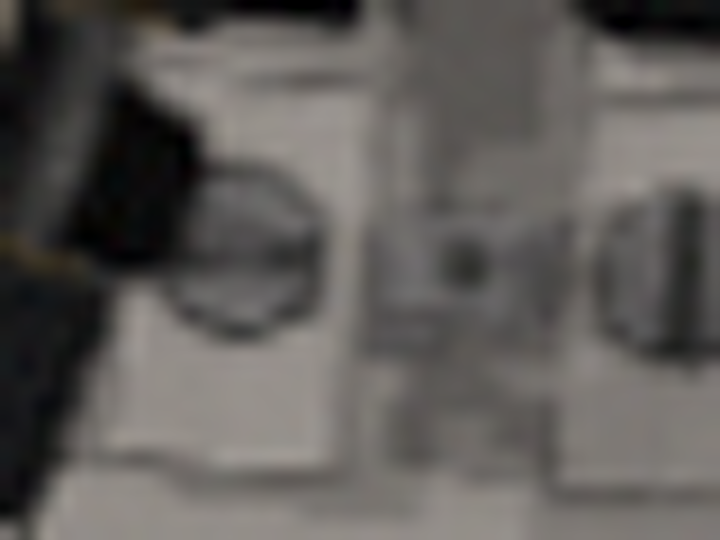

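```bash
python3 -m crank '[{"dx":0,"dy":0,"dz":0,"wx":0,"wy":0,"wz":2,"hand":0},{"dx":0,"dy":0,"dz":0,"wx":0,"wy":0,"wz":2,"hand":0},{"dx":0,"dy":0,"dz":0,"wx":0,"wy":0,"wz":0,"hand":0}]' 50; python3 to.py .5359 .2249 .2022 -102;python3 -c "
from plant import get_state as g
s=g();print(s['moment'])"
```

```text
time_s: 47.2
tcp_pos: [0.5359, 0.2249, 0.2025]
eef_rot: [180.0, 0.0, 157.5]
contact_force: [2.2, 0.9, -1.6]
gripper_width: 0.0238
t 47.20 pos [0.5359 0.2249 0.2025] rot [1.7999e+02 1.0000e-02 1.5749e+02] F [ 2.2  0.9 -1.6] w 0.0238
wz -100.51 first, then dx 0.0 dy -0.0 dz 0.3 J [ 42.  13. -13.   0. -64. -65.]
[ 0.63840489 -1.11230764  0.14734114]
```

```bash
python3 -m crank '[{"dx":0,"dy":0,"dz":0,"wx":0,"wy":0,"wz":2,"hand":0},{"dx":0,"dy":0,"dz":0,"wx":0,"wy":0,"wz":1,"hand":0},{"dx":0,"dy":0,"dz":0,"wx":0,"wy":0,"wz":0,"hand":0}]' 50; python3 to.py .5359 .2249 .2022 -102;python3 -c "
from plant import get_state as g
s=g();print(s['moment'])"
```

```text
time_s: 47.58
tcp_pos: [0.5359, 0.2249, 0.2025]
eef_rot: [180.0, 0.0, 154.5]
contact_force: [1.8, -0.0, -2.2]
gripper_width: 0.0239
t 47.58 pos [0.5359 0.2249 0.2025] rot [1.8000e+02 1.0000e-02 1.5451e+02] F [ 1.8 -0.  -2.2] w 0.0239
wz -103.49 first, then dx 0.0 dy 0.0 dz 0.3 J [ 42.  13. -14.   0. -64. -68.]
[ 0.5724877  -1.32762954  0.13173473]
```

```bash
python3 -c "
from vf import *
for n in('top','scene'):cv2.imwrite(f'pics/{n}13.png',optics.capture(n))
print(get_state()['moment'])"; python3 crop.py pics/top13.png 148 196 40 30 18 pics/t13d.png; python3 crop.py pics/scene13.png 315 190 40 40 14 pics/s13d.png
```

```text
[ 0.52431413 -1.30648511  0.15026477]
```

View pics/t13d.png

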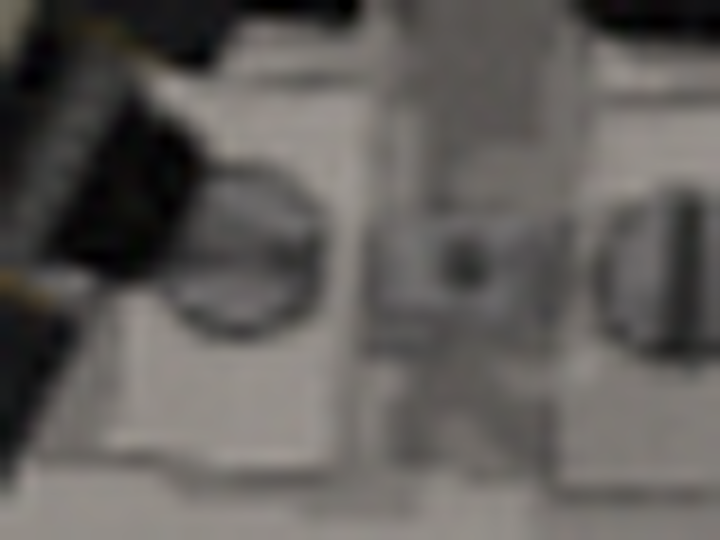

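View pics/s13d.png

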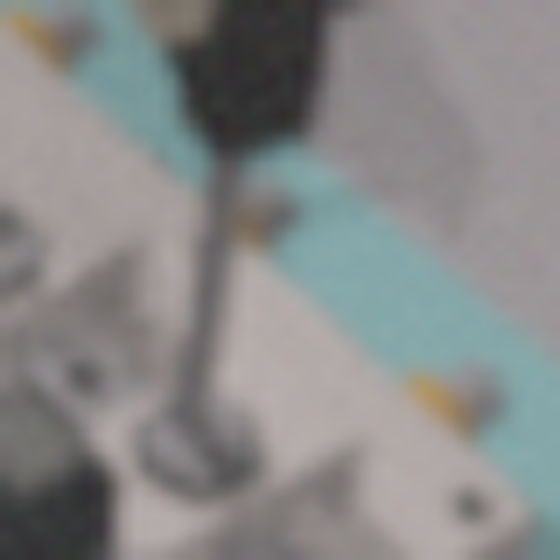

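```bash
python3 -m crank '[{"dx":0,"dy":0,"dz":0.5,"wx":0,"wy":0,"wz":2,"hand":0},{"dx":0,"dy":0,"dz":0,"wx":0,"wy":0,"wz":2,"hand":0},{"dx":0,"dy":0,"dz":0,"wx":0,"wy":0,"wz":0,"hand":0}]' 55; python3 to.py .5359 .2249 .2022 -102;python3 -c "
from plant import get_state as g
s=g();print(s['moment'])"
```

```text
time_s: 48.05
tcp_pos: [0.5361, 0.2249, 0.2023]
eef_rot: [180.0, 0.0, 150.5]
contact_force: [2.2, 0.1, 2.1]
gripper_width: 0.0234
t 48.05 pos [0.5361 0.2249 0.2023] rot [1.7998e+02 3.0000e-02 1.5049e+02] F [2.2 0.1 2.1] w 0.0234
wz -107.51 first, then dx 0.0 dy 0.2 dz 0.1 J [ 42.  13. -14.   0. -64. -72.]
[ 0.15977795 -1.12089875  0.19356367]
```

```bash
python3 -m crank '[{"dx":0,"dy":0,"dz":0.3,"wx":0,"wy":0,"wz":2,"hand":0},{"dx":0,"dy":0,"dz":0,"wx":0,"wy":0,"wz":2,"hand":0},{"dx":0,"dy":0,"dz":0,"wx":0,"wy":0,"wz":0,"hand":0}]' 55; python3 to.py .5359 .2249 .2022 -102;python3 -c "
from plant import get_state as g
s=g();print(s['moment'])"
```

```text
time_s: 48.42
tcp_pos: [0.5362, 0.2247, 0.2022]
eef_rot: [180.0, 0.1, 146.4]
contact_force: [2.5, -2.2, 4.4]
gripper_width: 0.024
t 48.42 pos [0.5362 0.2247 0.2022] rot [1.7998e+02 5.0000e-02 1.4645e+02] F [ 2.5 -2.2  4.4] w 0.0240
wz -111.55 first, then dx -0.1 dy 0.4 dz 0.0 J [ 42.  13. -14.   0. -64. -76.]
[-0.39190341 -1.15649947  0.1980137 ]
```

```bash
python3 -m crank '[{"dx":0,"dy":0,"dz":0,"wx":0,"wy":0,"wz":-6,"hand":0},{"dx":0,"dy":0,"dz":-10,"wx":0,"wy":0,"wz":0,"hand":0},{"dx":0,"dy":0,"dz":-30,"wx":0,"wy":0,"wz":0,"hand":0},{"dx":0,"dy":0,"dz":-30,"wx":0,"wy":0,"wz":0,"hand":0},{"dx":-40,"dy":20,"dz":0,"wx":0,"wy":0,"wz":0,"hand":0},{"dx":-40,"dy":20,"dz":0,"wx":0,"wy":0,"wz":0,"hand":0},{"dx":0,"dy":0,"dz":0,"wx":0,"wy":0,"wz":0,"hand":0},{"dx":0,"dy":0,"dz":0,"wx":0,"wy":0,"wz":0,"hand":0}]' 55; python3 to.py .5359 .2249 .2022 -102;python3 -c "
from vf import *
for n in('top','scene'):cv2.imwrite(f'pics/{n}14.png',optics.capture(n))"; python3 crop.py pics/top14.png 80 150 180 130 4.4 pics/t14c.png; python3 crop.py pics/scene14.png 290 150 140 120 5.5 pics/s14c.png
```

```text
time_s: 49.42
tcp_pos: [0.6244, 0.2231, 0.2706]
eef_rot: [-179.9, -0.1, 152.4]
contact_force: [-0.1, -0.1, -1.1]
gripper_width: 0.0234
t 49.42 pos [0.6244 0.2231 0.2706] rot [-1.7987e+02 -1.1000e-01  1.5238e+02] F [-0.1 -0.1 -1.1] w 0.0234
wz -105.62 first, then dx 16.6 dy 86.9 dz 68.4 J [ 36.  18.   3.  -0. -75. -64.]
```

View pics/t14c.png

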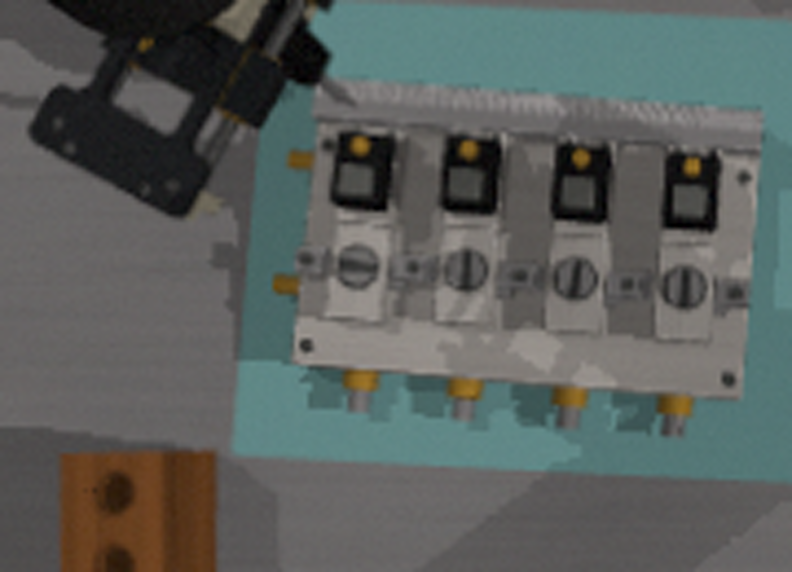

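View pics/s14c.png

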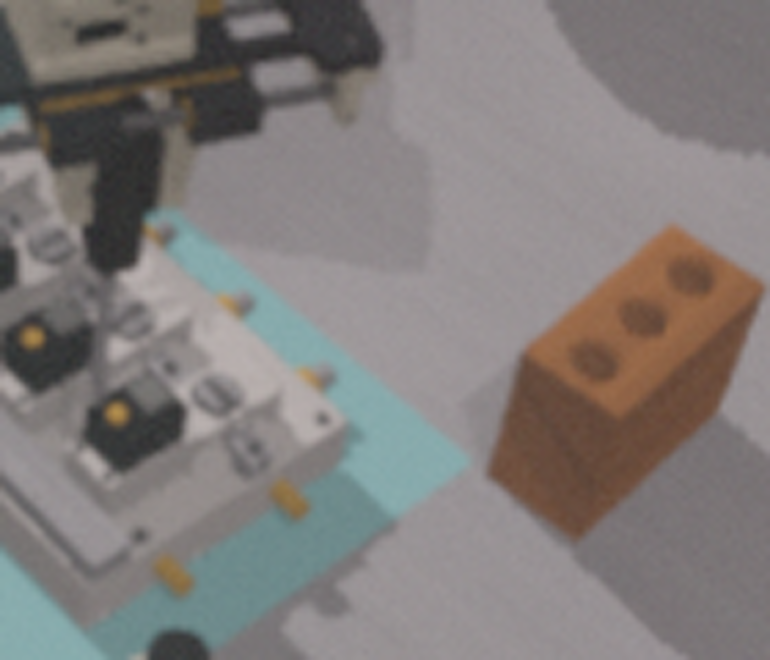

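```bash
cat > slot.py <<'E'
from vf import *
H={1:(.5198,.0266),2:(.5256,.0925),3:(.5311,.1587),4:(.5362,.2249)}
def slot(im,k,lo,hi):
    g=cv2.cvtColor(im,cv2.COLOR_BGR2GRAY).astype(np.float32);X=H[k];A=np.arange(lo,hi,.5)
    t=np.linspace(-.008,.008,17);best=[]
    for a in A:
        m=999
        for du in np.arange(-1,1.1,.2):
            for dv in np.arange(-1,1.8,.2):
                P=np.c_[X[0]+t*np.cos(np.radians(a)),X[1]+t*np.sin(np.radians(a)),np.full(17,.069)]
                q=(proj("top",P)+[du,dv]).astype(np.float32)
                v=cv2.remap(g,q[:,0].reshape(1,-1),q[:,1].reshape(1,-1),cv2.INTER_CUBIC).mean()
                m=min(m,v)
        best.append(m)
    b=np.array(best);w=np.exp(-(b-b.min())/1.0);return (A*w).sum()/w.sum(),A[b.argmin()],b.min()
if __name__=="__main__":
    import sys
    im=cv2.imread(sys.argv[1])
    for k in map(int,sys.argv[2].split(",")): 
        lo,hi=(-130,-60) if len(sys.argv)>3 else (-40,25)
        print(k,np.round(slot(im,k,lo,hi),1))
    if len(sys.argv)>3:
        uv=proj("top",[[*H[int(sys.argv[2].split(",")[0])],.069]])[0].astype(int)
        cv2.imwrite(sys.argv[3],cv2.resize(im[uv[1]-10:uv[1]+11,uv[0]-12:uv[0]+13],None,fx=24,fy=24,interpolation=cv2.INTER_CUBIC))
E
python3 slot.py pics/top14.png 4 pics/sl4.png; python3 slot.py pics/top14.png 1,2,3;python3 slot.py pics/top9.png 1,2,3,4
```

```text
4 [-101.1 -101.    51.7]
1 [-3.3 -3.5 33.7]
2 [-9.4 -9.5 32.7]
3 [-3.1 -3.5 40.1]
1 [-4.  -4.5 37.5]
2 [-10.9 -10.5  33.6]
3 [-4.9 -4.  43.3]
4 [-12.4 -12.5  42.7]
```

View pics/sl4.png

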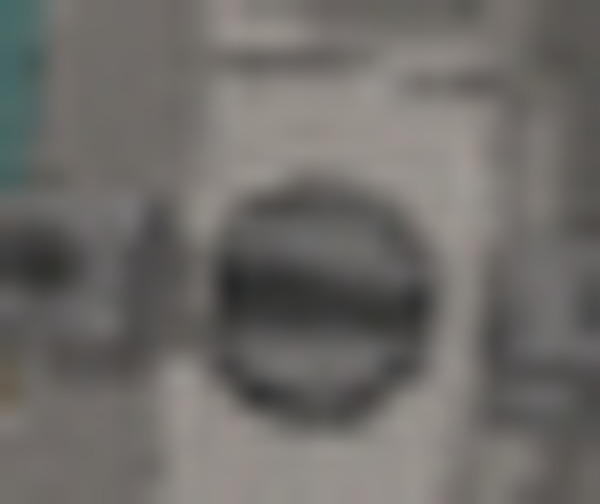

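```bash
cat > vst.py <<'E'
import sys
from vf import *
im={"top":cv2.imread(sys.argv[1])}
for k in sys.argv[2].split(","):
    k=int(k);p0=dict(zip((1,2,3,4),[(.5756,.0222,-.08),(.5814,.0881,-.08),(.5869,.1543,-.08),(.5922,.2204,-.08)]))[k]
    mk={}
    x,f,d=fit(im,mk,p0,.04);
    # bridge edges: use bright-mask fit
    print(k,"coil fit",np.round(x[:2],4),round(np.degrees(x[2]),1),round(f,1))
E
python3 vst.py pics/top9.png 1,2,3,4;python3 vst.py pics/top14.png 1,2,3,4; python3 crop.py pics/top14.png 145 175 90 55 8.5 pics/t14d.png
```

```text
1 coil fit [0.576  0.0218] -6.1 1.7
2 coil fit [0.5805 0.0868] -5.4 3.5
3 coil fit [0.5861 0.1533] -2.9 3.0
4 coil fit [0.5919 0.2204] 1.3 9.9
1 coil fit [0.5758 0.0219] -5.6 1.8
2 coil fit [0.5813 0.0873] -5.1 3.0
3 coil fit [0.5854 0.1534] -3.6 2.5
4 coil fit [0.5881 0.2186] 1.3 9.6
```

View pics/t14d.png

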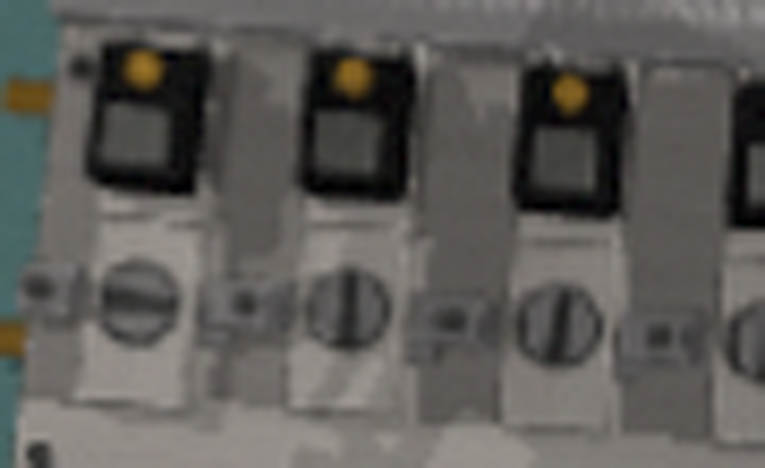

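```bash
python3 - <<'E'
from vf import *
# shaft column per row: find axis of shaft at given z points by local horizontal profile
def ax(f,p,hs=(115,105,95,85,75,65,55)):
    im=cv2.cvtColor(cv2.imread(f),cv2.COLOR_BGR2GRAY).astype(np.float32)
    o=[]
    for h in hs:
        u,v=proj("scene",[np.array(p)-[0,0,h/1000]])[0]
        us=np.arange(u-6,u+6.01,.25).astype(np.float32)
        pr=cv2.remap(im,us.reshape(1,-1),np.full((1,len(us)),v,np.float32),cv2.INTER_LINEAR)[0]
        o.append((h,round(float(us[pr.argmin()]-u),2),[int(x) for x in pr[::4]]))
    return o
for f,p in (("pics/scene11.png",(.53555,.22455,.2370)),("pics/scene14.png",(.6244,.2231,.2706)),("pics/scene12.png",(.5359,.2250,.2025)),("pics/scene13.png",(.5359,.2249,.2025))):
    print(f)
    for l in ax(f,p):print(l)
E
```

```text
pics/scene11.png
(115, -1.0, [131, 149, 159, 154, 131, 101, 106, 133, 150, 148, 146, 146, 143])
(105, -0.5, [153, 157, 158, 149, 123, 100, 101, 111, 112, 109, 113, 126, 136])
(95, -0.75, [160, 160, 159, 146, 122, 100, 103, 117, 123, 118, 122, 135, 148])
(85, -1.0, [152, 143, 140, 139, 121, 100, 105, 128, 146, 149, 154, 155, 155])
(75, -0.75, [142, 142, 142, 135, 115, 101, 110, 135, 151, 154, 152, 150, 149])
(65, -0.75, [144, 142, 142, 136, 119, 99, 102, 128, 146, 150, 149, 149, 149])
(55, -0.5, [142, 140, 139, 130, 109, 92, 100, 126, 143, 147, 148, 149, 150])
pics/scene14.png
(115, -6.0, [55, 63, 76, 93, 99, 99, 102, 109, 118, 125, 129, 133, 136])
(105, -4.75, [53, 51, 54, 58, 73, 93, 103, 126, 152, 158, 150, 138, 129])
(95, -5.0, [54, 49, 54, 55, 70, 92, 102, 130, 162, 169, 163, 153, 144])
(85, -3.25, [84, 76, 66, 64, 76, 91, 98, 100, 102, 110, 123, 128, 124])
(75, -4.5, [104, 101, 104, 118, 126, 113, 105, 110, 116, 113, 107, 107, 112])
(65, -0.75, [101, 108, 112, 112, 108, 101, 104, 116, 133, 137, 136, 135, 138])
(55, -3.0, [110, 109, 101, 93, 100, 98, 99, 107, 128, 144, 161, 169, 
[... 440 characters left out ...]
160, 155, 136, 109, 102, 107, 109, 108, 111, 127, 148])
(55, -1.0, [157, 157, 152, 144, 127, 98, 100, 117, 133, 137, 139, 142, 143])
pics/scene13.png
(115, -0.75, [134, 133, 133, 135, 125, 106, 111, 144, 169, 174, 173, 174, 174])
(105, -0.25, [128, 126, 132, 138, 129, 112, 113, 141, 166, 174, 173, 171, 172])
(95, -0.5, [124, 135, 146, 153, 147, 121, 114, 138, 164, 173, 172, 172, 172])
(85, -0.75, [128, 147, 157, 163, 149, 111, 110, 141, 167, 172, 169, 164, 159])
(75, -0.25, [141, 151, 162, 159, 138, 111, 107, 126, 138, 134, 136, 147, 154])
(65, -0.5, [159, 160, 161, 156, 139, 112, 103, 106, 109, 106, 106, 122, 140])
(55, -0.25, [159, 155, 150, 145, 126, 99, 98, 117, 133, 137, 143, 150, 153])
```

```bash
cat > reg.py <<'E'
import sys
from vf import *
a,b=[cv2.cvtColor(cv2.imread(f),cv2.COLOR_BGR2GRAY) for f in sys.argv[1:3]]
Hm=dict(zip((1,2,3,4),[(.5756,.0222),(.5814,.0881),(.5869,.1543),(.5922,.2204)]))
for k in Hm:
    uv=proj("top",[[Hm[k][0],Hm[k][1],.098]])[0].astype(int)
    t=a[uv[1]-10:uv[1]+11,uv[0]-6:uv[0]+7]
    s=b[uv[1]-15:uv[1]+16,uv[0]-11:uv[0]+12]
    f=6;T=cv2.resize(t,None,fx=f,fy=f,interpolation=cv2.INTER_CUBIC);S=cv2.resize(s,None,fx=f,fy=f,interpolation=cv2.INTER_CUBIC)
    r=cv2.matchTemplate(S,T,cv2.TM_CCOEFF_NORMED);_,m,_,l=cv2.minMaxLoc(r)
    d=np.array(l)/f-5;print(k,"du,dv px",np.round(d,2),"-> dx,dy mm ~",np.round([-d[1]*2.5,-d[0]*2.5],1),round(m,3))
E
python3 reg.py pics/top9.png pics/top14.png
```

```text
1 du,dv px [0. 0.] -> dx,dy mm ~ [-0. -0.] 0.982
2 du,dv px [0. 0.] -> dx,dy mm ~ [-0. -0.] 0.985
3 du,dv px [0. 0.] -> dx,dy mm ~ [-0. -0.] 0.988
4 du,dv px [0.5  1.17] -> dx,dy mm ~ [-2.9 -1.2] 0.94
```

```bash
python3 -m crank '[{"dx":0,"dy":0,"dz":0,"wx":0,"wy":0,"wz":-10.3,"hand":0},{"dx":0,"dy":0,"dz":0,"wx":0,"wy":0,"wz":-10.3,"hand":0},{"dx":0,"dy":0,"dz":0,"wx":0,"wy":0,"wz":-10.3,"hand":0},{"dx":0,"dy":0,"dz":0,"wx":0,"wy":0,"wz":-10.3,"hand":0},{"dx":0,"dy":0,"dz":0,"wx":0,"wy":0,"wz":-10.3,"hand":0},{"dx":0,"dy":0,"dz":0,"wx":0,"wy":0,"wz":-10.3,"hand":0},{"dx":0,"dy":0,"dz":0,"wx":0,"wy":0,"wz":-10.3,"hand":0},{"dx":0,"dy":0,"dz":0,"wx":0,"wy":0,"wz":-10.3,"hand":0},{"dx":0,"dy":0,"dz":0,"wx":0,"wy":0,"wz":-10.3,"hand":0},{"dx":0,"dy":0,"dz":0,"wx":0,"wy":0,"wz":-10.3,"hand":0}]' 55; python3 -m crank '[{"dx":0,"dy":0,"dz":0,"wx":0,"wy":0,"wz":-10.1,"hand":0},{"dx":0,"dy":0,"dz":0,"wx":0,"wy":0,"wz":0,"hand":0}]'; python3 to.py .5325 .1587 .21 -94.5
```

```text
time_s: 50.78
tcp_pos: [0.6243, 0.2237, 0.2724]
eef_rot: [-180.0, 0.0, -104.1]
contact_force: [-0.4, 0.3, -1.5]
gripper_width: 0.0239
time_s: 51.02
tcp_pos: [0.6245, 0.2237, 0.2723]
eef_rot: [-180.0, 0.0, -94.4]
contact_force: [-0.2, -0.1, -2.8]
gripper_width: 0.0234
t 51.02 pos [0.6245 0.2237 0.2723] rot [-1.7998e+02  3.0000e-02 -9.4440e+01] F [-0.2 -0.1 -2.8] w 0.0234
wz 0.06 first, then dx 72.0 dy 86.6 dz 62.3 J [ 37.  18.   3.  -0. -75.  49.]
```

```bash
python3 -m crank '[{"dx":20,"dy":24,"dz":0,"wx":0,"wy":0,"wz":0,"hand":0},{"dx":30,"dy":36,"dz":0,"wx":0,"wy":0,"wz":0,"hand":0},{"dx":22,"dy":26.6,"dz":10,"wx":0,"wy":0,"wz":0,"hand":0},{"dx":0,"dy":0,"dz":30,"wx":0,"wy":0,"wz":0,"hand":0},{"dx":0,"dy":0,"dz":20,"wx":0,"wy":0,"wz":0,"hand":0},{"dx":0,"dy":0,"dz":0,"wx":0,"wy":0,"wz":0,"hand":0},{"dx":0,"dy":0,"dz":0,"wx":0,"wy":0,"wz":0,"hand":0}]' 55; python3 to.py .5325 .1587 .2032 -94.5; python3 -c "
from vf import *
for n in('scene',):cv2.imwrite(f'pics/{n}15.png',optics.capture(n))
p=get_state()['tcp_pos'];print(p)
print((proj('scene',[p-[0,0,.1375],[.5311,.1587,.069]])-[285,165]+.5)*10)"; python3 crop.py pics/scene15.png 285 165 60 60 10 pics/s15c.png
```

```text
time_s: 51.9
tcp_pos: [0.5339, 0.1586, 0.2128]
eef_rot: [-179.9, 0.0, -94.5]
contact_force: [0.0, -0.6, -1.3]
gripper_width: 0.0237
t 51.90 pos [0.5339 0.1586 0.2128] rot [-1.7993e+02  3.0000e-02 -9.4470e+01] F [ 0.  -0.6 -1.3] w 0.0237
wz 0.03 first, then dx -0.0 dy 1.4 dz 9.6 J [ 37.  10. -16.   0. -64.  49.]
[0.53398633 0.15864372 0.21286124]
[[279.14731106 411.4826216 ]
 [284.72389057 420.91746325]]
```

View pics/s15c.png

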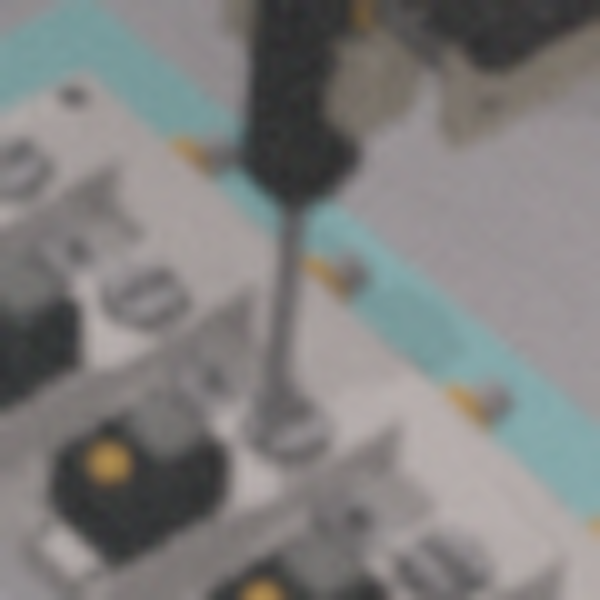

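```bash
python3 -m crank '[{"dx":-0.3,"dy":6.5,"dz":0,"wx":0,"wy":0,"wz":0,"hand":0},{"dx":0,"dy":0,"dz":0,"wx":0,"wy":0,"wz":0,"hand":0},{"dx":0,"dy":0,"dz":0,"wx":0,"wy":0,"wz":0,"hand":0}]' 55; python3 to.py .5275 .1590 .2032 -94.5; python3 -c "
from vf import *
for n in('scene',):cv2.imwrite(f'pics/{n}16.png',optics.capture(n))"; python3 crop.py pics/scene16.png 300 180 40 40 14 pics/s16c.png
```

```text
time_s: 52.32
tcp_pos: [0.527, 0.1592, 0.2119]
eef_rot: [-180.0, 0.0, -94.4]
contact_force: [-0.4, 0.7, -2.2]
gripper_width: 0.0235
t 52.33 pos [0.527  0.1592 0.2119] rot [-1.7998e+02  2.0000e-02 -9.4370e+01] F [-0.4  0.7 -2.2] w 0.0235
wz 0.13 first, then dx 0.2 dy -0.5 dz 8.7 J [ 37.   9. -16.   0. -64.  48.]
```

View pics/s16c.png

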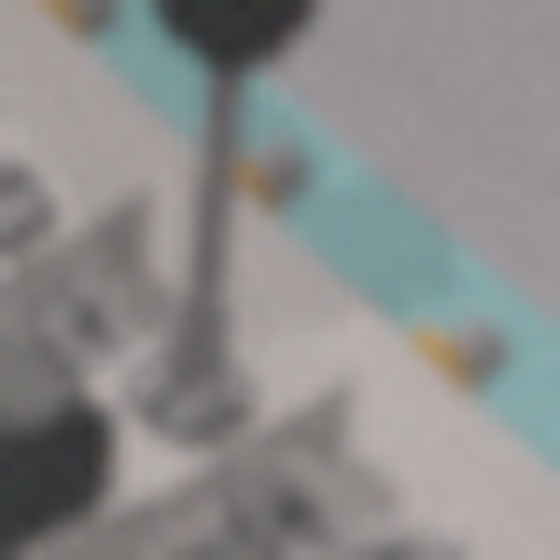

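```bash
python3 -m crank '[{"dx":0,"dy":0,"dz":4,"wx":0,"wy":0,"wz":0,"hand":0},{"dx":0,"dy":0,"dz":3,"wx":0,"wy":0,"wz":0,"hand":0},{"dx":0,"dy":0,"dz":1,"wx":0,"wy":0,"wz":0,"hand":0},{"dx":0,"dy":0,"dz":0,"wx":0,"wy":0,"wz":0,"hand":0}]' 55; python3 to.py .5275 .1590 .2032 -94.5
```

```text
time_s: 52.88
tcp_pos: [0.527, 0.159, 0.2035]
eef_rot: [180.0, -0.0, -94.4]
contact_force: [-0.9, 0.3, -1.0]
gripper_width: 0.0237
t 52.88 pos [0.527  0.159  0.2035] rot [ 1.7999e+02 -1.0000e-02 -9.4380e+01] F [-0.9  0.3 -1. ] w 0.0237
wz 0.12 first, then dx 0.0 dy -0.5 dz 0.3 J [ 37.  10. -17.   0. -63.  48.]
```

```bash
python3 -m crank '[{"dx":-0.42,"dy":-0.02,"dz":0.5,"wx":0,"wy":0,"wz":6,"hand":0},{"dx":-0.42,"dy":-0.02,"dz":0,"wx":0,"wy":0,"wz":6,"hand":0},{"dx":-0.42,"dy":-0.02,"dz":0,"wx":0,"wy":0,"wz":6,"hand":0},{"dx":-0.42,"dy":-0.02,"dz":0,"wx":0,"wy":0,"wz":6,"hand":0},{"dx":-0.42,"dy":-0.02,"dz":0,"wx":0,"wy":0,"wz":6,"hand":0}]' 55; python3 to.py .5275 .1590 .2032 -94.5;python3 -c "
from plant import get_state as g
s=g();print(s['moment'])"
```

```text
time_s: 53.5
tcp_pos: [0.5276, 0.1611, 0.2031]
eef_rot: [180.0, 0.0, -124.6]
contact_force: [-0.7, -0.3, -1.8]
gripper_width: 0.0238
t 53.50 pos [0.5276 0.1611 0.2031] rot [ 180.      0.   -124.56] F [-0.7 -0.3 -1.8] w 0.0238
wz -30.06 first, then dx 2.1 dy -0.0 dz -0.1 J [ 37.  10. -17.  -0. -63.  18.]
[0.14953344 0.1185269  0.1344664 ]
```

```bash
python3 -m crank '[{"dx":-0.42,"dy":-0.02,"dz":0,"wx":0,"wy":0,"wz":6,"hand":0},{"dx":-0.42,"dy":-0.02,"dz":0,"wx":0,"wy":0,"wz":6,"hand":0},{"dx":-0.42,"dy":-0.02,"dz":0,"wx":0,"wy":0,"wz":6,"hand":0},{"dx":-0.42,"dy":-0.02,"dz":0,"wx":0,"wy":0,"wz":6,"hand":0},{"dx":-0.42,"dy":-0.02,"dz":0,"wx":0,"wy":0,"wz":6,"hand":0},{"dx":-0.42,"dy":-0.02,"dz":0,"wx":0,"wy":0,"wz":6,"hand":0}]' 55; python3 to.py .5275 .1590 .2032 -94.5;python3 -c "
from vf import *
cv2.imwrite('pics/top17.png',optics.capture('top'))
s=get_state();print(s['moment'])"; python3 reg.py pics/top9.png pics/top17.png; python3 crop.py pics/top17.png 145 175 90 55 8.5 pics/t17c.png
```

```text
time_s: 54.25
tcp_pos: [0.5296, 0.1627, 0.2032]
eef_rot: [180.0, 0.0, -160.6]
contact_force: [0.5, -0.5, -1.4]
gripper_width: 0.0236
t 54.25 pos [0.5296 0.1627 0.2032] rot [ 179.99    0.   -160.56] F [ 0.5 -0.5 -1.4] w 0.0236
wz -66.06 first, then dx 3.8 dy 1.8 dz -0.0 J [ 37.  10. -17.  -0. -63. -18.]
[0.26255784 0.2308577  0.06053514]
1 du,dv px [0. 0.] -> dx,dy mm ~ [-0. -0.] 0.991
2 du,dv px [0. 0.] -> dx,dy mm ~ [-0. -0.] 0.99
3 du,dv px [0.33 0.  ] -> dx,dy mm ~ [-0.  -0.8] 0.754
4 du,dv px [5. 5.] -> dx,dy mm ~ [-12.5 -12.5] 0.296
```

View pics/t17c.png

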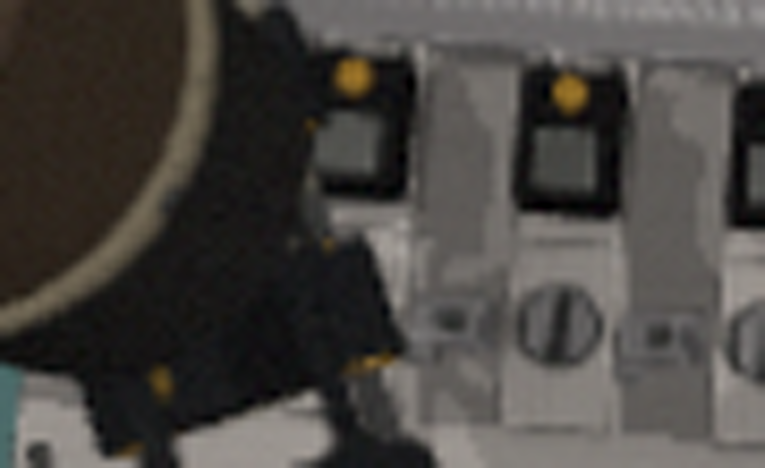

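```bash
python3 -m crank '[{"dx":-0.42,"dy":-0.02,"dz":0,"wx":0,"wy":0,"wz":6,"hand":0},{"dx":-0.42,"dy":-0.02,"dz":0,"wx":0,"wy":0,"wz":6,"hand":0},{"dx":-0.42,"dy":-0.02,"dz":0,"wx":0,"wy":0,"wz":6,"hand":0},{"dx":-0.42,"dy":-0.02,"dz":0,"wx":0,"wy":0,"wz":6,"hand":0},{"dx":-0.42,"dy":-0.02,"dz":0,"wx":0,"wy":0,"wz":6,"hand":0}]' 55; python3 to.py .5275 .1590 .2032 -94.5;python3 -c "
from vf import *
s=get_state();print(s['moment'])"
```

```text
time_s: 54.92
tcp_pos: [0.5317, 0.1629, 0.2032]
eef_rot: [180.0, -0.0, 169.5]
contact_force: [-0.5, 0.5, -1.2]
gripper_width: 0.0237
t 54.92 pos [0.5317 0.1629 0.2032] rot [179.98  -0.   169.54] F [-0.5  0.5 -1.2] w 0.0237
wz -95.96 first, then dx 4.2 dy 3.8 dz -0.0 J [ 37.  10. -16.  -0. -63. -48.]
[0.46513424 0.23303109 0.03788398]
```

```bash
python3 -m crank '[{"dx":-0.2,"dy":0,"dz":0,"wx":0,"wy":0,"wz":3,"hand":0},{"dx":0,"dy":0,"dz":0,"wx":0,"wy":0,"wz":0,"hand":0}]' 55; python3 to.py .5275 .1590 .2032 -94.5;python3 -c "
from vf import *
s=get_state();print(s['moment'])"
```

```text
time_s: 55.18
tcp_pos: [0.5319, 0.1629, 0.2032]
eef_rot: [180.0, -0.0, 166.7]
contact_force: [-0.8, -0.6, -1.2]
gripper_width: 0.0236
t 55.17 pos [0.5319 0.1629 0.2032] rot [179.98  -0.   166.73] F [-0.8 -0.6 -1.2] w 0.0236
wz -98.77 first, then dx 4.2 dy 4.0 dz -0.0 J [ 37.  10. -16.  -0. -63. -50.]
[0.53214737 0.30575356 0.09181164]
```

```bash
python3 -m crank '[{"dx":-0.2,"dy":0,"dz":0,"wx":0,"wy":0,"wz":3,"hand":0},{"dx":0,"dy":0,"dz":0,"wx":0,"wy":0,"wz":0,"hand":0}]' 55; python3 to.py .5275 .1590 .2032 -94.5;python3 -c "
from vf import *
cv2.imwrite('pics/top18.png',optics.capture('top'))
s=get_state();print(s['moment'])"; python3 slot.py pics/top18.png 3 pics/sl3.png;python3 reg.py pics/top9.png pics/top18.png
```

```text
time_s: 55.42
tcp_pos: [0.5321, 0.1628, 0.2032]
eef_rot: [180.0, 0.0, 163.7]
contact_force: [-1.6, 1.2, -0.4]
gripper_width: 0.024
t 55.42 pos [0.5321 0.1628 0.2032] rot [179.98   0.   163.75] F [-1.6  1.2 -0.4] w 0.0240
wz -101.75 first, then dx 4.2 dy 4.3 dz -0.0 J [ 37.  10. -16.  -0. -63. -53.]
[0.65732473 0.3255064  0.08462217]
3 [-108.5 -106.    45.9]
1 du,dv px [0.67 0.  ] -> dx,dy mm ~ [-0.  -1.7] 0.96
2 du,dv px [0. 0.] -> dx,dy mm ~ [-0. -0.] 0.99
3 du,dv px [-4.17 -0.5 ] -> dx,dy mm ~ [ 1.2 10.4] 0.431
4 du,dv px [5. 5.] -> dx,dy mm ~ [-12.5 -12.5] 0.311
```

View pics/sl3.png

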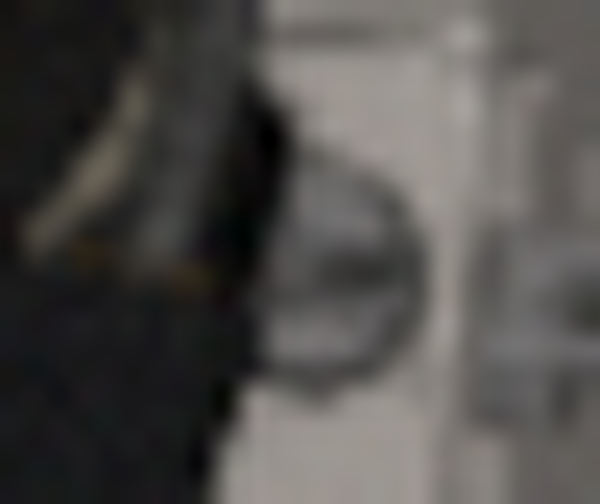

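```bash
python3 -m crank '[{"dx":-0.2,"dy":0,"dz":0,"wx":0,"wy":0,"wz":3,"hand":0},{"dx":-0.2,"dy":0,"dz":0,"wx":0,"wy":0,"wz":3,"hand":0},{"dx":0,"dy":0,"dz":0,"wx":0,"wy":0,"wz":0,"hand":0}]' 55; python3 to.py .5275 .1590 .2032 -94.5;python3 -c "
from vf import *
s=get_state();print(s['moment'])"
```

```text
time_s: 55.85
tcp_pos: [0.5325, 0.1627, 0.2031]
eef_rot: [180.0, -0.0, 157.7]
contact_force: [-1.7, 1.8, -1.1]
gripper_width: 0.0235
t 55.85 pos [0.5325 0.1627 0.2031] rot [179.99  -0.   157.74] F [-1.7  1.8 -1.1] w 0.0235
wz -107.76 first, then dx 4.1 dy 4.7 dz -0.1 J [ 37.  10. -16.  -0. -63. -59.]
[0.78432227 0.31709652 0.08578587]
```

```bash
python3 -m crank '[{"dx":-0.2,"dy":0,"dz":0,"wx":0,"wy":0,"wz":3,"hand":0},{"dx":0,"dy":0,"dz":0,"wx":0,"wy":0,"wz":0,"hand":0}]' 55; python3 to.py .5275 .1590 .2032 -94.5;python3 -c "
from vf import *
s=get_state();print(s['moment'])
cv2.imwrite('pics/top19.png',optics.capture('top'))
cv2.imwrite('pics/scene19.png',optics.capture('scene'))"; python3 slot.py pics/top19.png 3 pics/sl3b.png;python3 crop.py pics/scene19.png 290 165 50 50 12 pics/s19c.png
```

```text
time_s: 56.1
tcp_pos: [0.5327, 0.1626, 0.2032]
eef_rot: [180.0, -0.0, 154.8]
contact_force: [-1.6, 1.5, -0.9]
gripper_width: 0.0239
t 56.10 pos [0.5327 0.1626 0.2032] rot [179.99  -0.   154.76] F [-1.6  1.5 -0.9] w 0.0239
wz -110.74 first, then dx 4.0 dy 4.9 dz -0.0 J [ 37.  10. -16.  -0. -63. -62.]
[0.88265085 0.35609238 0.09936071]
3 [-118.4 -120.5   44.3]
```

View pics/sl3b.png

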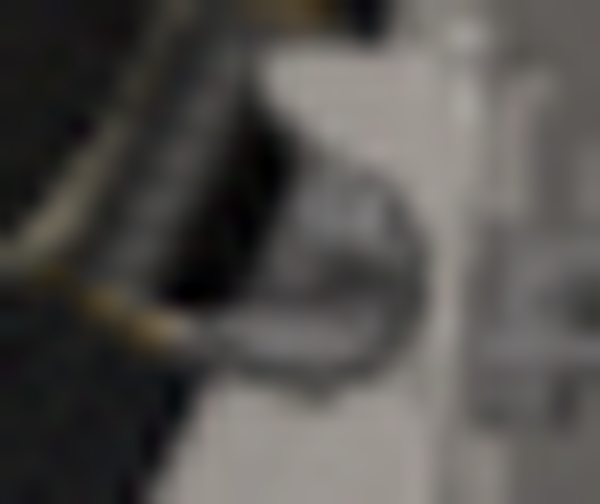

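View pics/s19c.png

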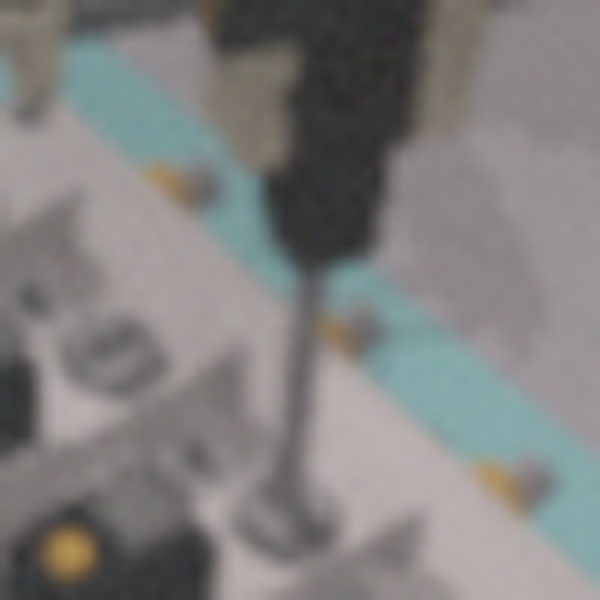

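```bash
python3 -m crank '[{"dx":-0.2,"dy":0,"dz":0,"wx":0,"wy":0,"wz":3,"hand":0},{"dx":0,"dy":0,"dz":0,"wx":0,"wy":0,"wz":0,"hand":0}]' 55; python3 -c "
from vf import *
s=get_state();print(s['moment'])"; python3 -m crank '[{"dx":-0.2,"dy":0,"dz":0,"wx":0,"wy":0,"wz":3,"hand":0},{"dx":0,"dy":0,"dz":0,"wx":0,"wy":0,"wz":0,"hand":0}]' 55; python3 -c "
from vf import *
s=get_state();print(s['moment'],s['eef_rot'][2])
cv2.imwrite('pics/top20.png',optics.capture('top'))"; python3 slot.py pics/top20.png 3 pics/sl3c.png
```

```text
time_s: 56.45
tcp_pos: [0.5328, 0.1625, 0.2032]
eef_rot: [180.0, -0.0, 151.7]
contact_force: [-1.2, 1.6, -1.2]
gripper_width: 0.0234
[1.00166526 0.44921142 0.16471133]
time_s: 56.7
tcp_pos: [0.533, 0.1625, 0.2031]
eef_rot: [180.0, -0.0, 148.7]
contact_force: [-1.4, 2.2, -1.4]
gripper_width: 0.0238
[1.21330756 0.57984259 0.22467202] 148.74623661227423
3 [-115.4 -115.5   46.1]
```

View pics/sl3c.png

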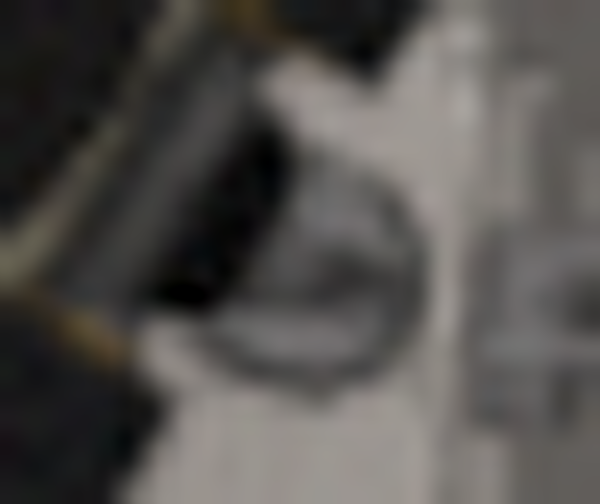

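```bash
python3 -m crank '[{"dx":0.4,"dy":0,"dz":0,"wx":0,"wy":0,"wz":-8,"hand":0},{"dx":0,"dy":0,"dz":-10,"wx":0,"wy":0,"wz":0,"hand":0},{"dx":0,"dy":0,"dz":-30,"wx":0,"wy":0,"wz":0,"hand":0},{"dx":0,"dy":0,"dz":-30,"wx":0,"wy":0,"wz":0,"hand":0},{"dx":-20,"dy":50,"dz":0,"wx":0,"wy":0,"wz":-10.5,"hand":0},{"dx":-20,"dy":50,"dz":0,"wx":0,"wy":0,"wz":-10.5,"hand":0},{"dx":0,"dy":0,"dz":0,"wx":0,"wy":0,"wz":-10.5,"hand":0},{"dx":0,"dy":0,"dz":0,"wx":0,"wy":0,"wz":-10.5,"hand":0}]' 55; python3 to.py .5255 .0935 .2032 -100.5;python3 -c "
from vf import *
for n in('top','scene'):cv2.imwrite(f'pics/{n}21.png',optics.capture(n))"; python3 reg.py pics/top9.png pics/top21.png;python3 slot.py pics/top21.png 3,4 pics/sl3d.png; python3 crop.py pics/top21.png 145 175 90 55 8.5 pics/t21c.png
```

```text
time_s: 57.75
tcp_pos: [0.602, 0.2449, 0.273]
eef_rot: [-179.9, -0.1, -161.2]
contact_force: [-0.1, -0.6, -1.6]
gripper_width: 0.0235
t 57.75 pos [0.602  0.2449 0.273 ] rot [-1.7993e+02 -5.0000e-02 -1.6115e+02] F [-0.1 -0.6 -1.6] w 0.0235
wz -60.65 first, then dx 162.8 dy 47.6 dz 69.8 J [ 39.  17.   1.   0. -75. -20.]
1 du,dv px [0.67 0.  ] -> dx,dy mm ~ [-0.  -1.7] 0.96
2 du,dv px [0. 0.] -> dx,dy mm ~ [-0. -0.] 0.981
3 du,dv px [0.33 0.33] -> dx,dy mm ~ [-0.8 -0.8] 0.959
4 du,dv px [0.5  1.17] -> dx,dy mm ~ [-2.9 -1.2] 0.938
3 [-95.1 -93.5  48.1]
4 [-101.8 -102.    51.4]
```

View pics/t21c.png

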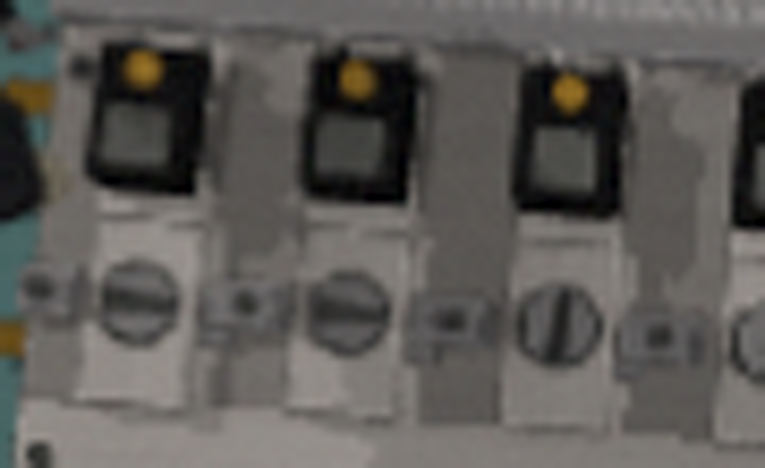

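```bash
python3 crop.py pics/top21.png 195 175 70 55 9 pics/t21d.png; python3 crop.py pics/top9.png 195 175 70 55 9 pics/t9d.png; python3 -c "
import cv2,numpy as np
cv2.imwrite('pics/cmp.png',cv2.resize(np.hstack([cv2.imread('pics/t9d.png'),cv2.imread('pics/t21d.png')]),None,fx=.63,fy=.63))"; python3 slot.py pics/top21.png 1,2; python3 vst.py pics/top21.png 1,2
```

```text
1 [-1.8 -2.  33.1]
2 [-10.3  -9.5  32.5]
1 coil fit [0.5751 0.0206] -3.5 1.3
2 coil fit [0.5807 0.0874] -6.1 2.9
```

View pics/cmp.png

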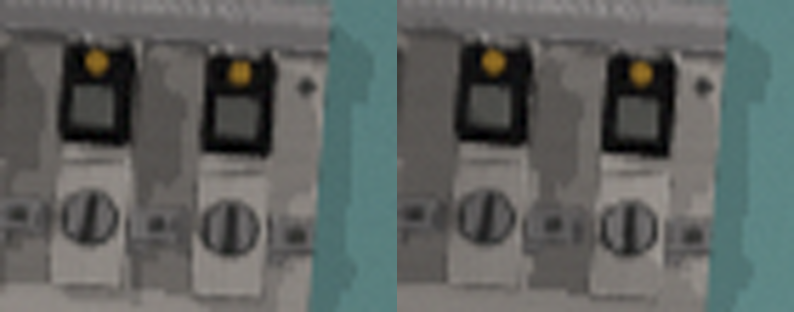

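```bash
python3 - <<'E'
from slot import *
a,b=[cv2.cvtColor(cv2.imread(f),cv2.COLOR_BGR2GRAY) for f in("pics/top9.png","pics/top21.png")]
for k in H:
    uv=proj("top",[[*H[k],.069]])[0].round().astype(int)
    t=a[uv[1]-6:uv[1]+7,uv[0]-6:uv[0]+7];s=b[uv[1]-10:uv[1]+11,uv[0]-10:uv[0]+11];f=8
    r=cv2.matchTemplate(cv2.resize(s,None,fx=f,fy=f,interpolation=2),cv2.resize(t,None,fx=f,fy=f,interpolation=2),5);_,m,_,l=cv2.minMaxLoc(r)
    d=np.array(l)/f-4;print(k,"head du dv",d,"dx dy mm",np.round([-d[1]*2.6,-d[0]*2.6],1),round(m,3))
E
python3 to.py .5221 .0937 .212 -108
```

```text
1 head du dv [0.25  0.125] dx dy mm [-0.3 -0.6] 0.914
2 head du dv [0. 0.] dx dy mm [-0. -0.] 0.988
3 head du dv [0.   0.25] dx dy mm [-0.6 -0. ] 0.794
4 head du dv [-0.125  1.125] dx dy mm [-2.9  0.3] 0.807
t 57.85 pos [0.6018 0.2445 0.2735] rot [-179.96    0.   -161.36] F [ 0.6  0.6 -1.9] w 0.0238
wz -53.36 first, then dx 168.1 dy 29.2 dz 61.5 J [ 39.  17.   1.   0. -75. -21.]
```

```bash
python3 -m crank '[{"dx":0,"dy":0,"dz":0,"wx":0,"wy":0,"wz":-10.6,"hand":0},{"dx":0,"dy":0,"dz":0,"wx":0,"wy":0,"wz":-10.6,"hand":0},{"dx":0,"dy":0,"dz":0,"wx":0,"wy":0,"wz":-10.6,"hand":0},{"dx":0,"dy":0,"dz":0,"wx":0,"wy":0,"wz":-10.6,"hand":0},{"dx":0,"dy":0,"dz":0,"wx":0,"wy":0,"wz":-10.6,"hand":0},{"dx":38,"dy":6.5,"dz":0,"wx":0,"wy":0,"wz":0,"hand":0},{"dx":50,"dy":8.7,"dz":0,"wx":0,"wy":0,"wz":0,"hand":0},{"dx":50,"dy":8.7,"dz":0,"wx":0,"wy":0,"wz":0,"hand":0},{"dx":30,"dy":5.3,"dz":10,"wx":0,"wy":0,"wz":0,"hand":0},{"dx":0,"dy":0,"dz":30,"wx":0,"wy":0,"wz":0,"hand":0}]' 55; python3 -m crank '[{"dx":0,"dy":0,"dz":20,"wx":0,"wy":0,"wz":0,"hand":0},{"dx":0,"dy":0,"dz":0,"wx":0,"wy":0,"wz":0,"hand":0},{"dx":0,"dy":0,"dz":0,"wx":0,"wy":0,"wz":0,"hand":0}]'; python3 to.py .5221 .0937 .212 -108
```

```text
time_s: 59.1
tcp_pos: [0.521, 0.0928, 0.2357]
eef_rot: [-179.8, 0.2, -108.8]
contact_force: [0.5, 0.7, -0.9]
gripper_width: 0.0235
time_s: 59.48
tcp_pos: [0.5215, 0.0946, 0.2144]
eef_rot: [-179.9, 0.0, -108.5]
contact_force: [0.9, -0.0, -1.7]
gripper_width: 0.0239
t 59.48 pos [0.5215 0.0946 0.2144] rot [-1.7992e+02  3.0000e-02 -1.0850e+02] F [ 0.9 -0.  -1.7] w 0.0239
wz -0.50 first, then dx 0.7 dy -0.9 dz 2.4 J [ 32.   7. -19.   0. -64.  40.]
```

```bash
python3 -m crank '[{"dx":0.6,"dy":-0.7,"dz":2,"wx":0,"wy":0,"wz":-0.5,"hand":0},{"dx":0,"dy":0,"dz":0,"wx":0,"wy":0,"wz":0,"hand":0}]' 55; python3 to.py .5221 .0937 .212 -108; python3 -c "
from vf import *
for n in('scene',):cv2.imwrite(f'pics/{n}22.png',optics.capture(n))"; python3 crop.py pics/scene22.png 282 165 40 40 14 pics/s22c.png
```

```text
time_s: 59.72
tcp_pos: [0.5215, 0.0938, 0.2116]
eef_rot: [-180.0, 0.0, -107.9]
contact_force: [-0.2, 0.1, -2.0]
gripper_width: 0.0241
t 59.73 pos [0.5215 0.0938 0.2116] rot [-1.7997e+02  3.0000e-02 -1.0789e+02] F [-0.2  0.1 -2. ] w 0.0241
wz 0.11 first, then dx -0.1 dy -0.6 dz -0.4 J [ 31.   7. -19.   0. -64.  41.]
```

View pics/s22c.png

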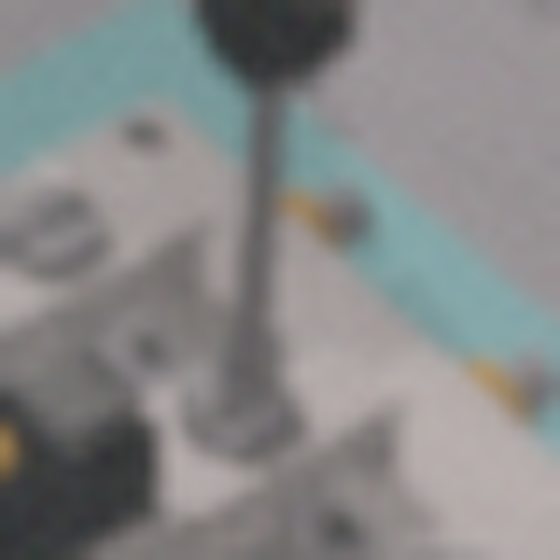

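```bash
python3 -m crank '[{"dx":0,"dy":-0.5,"dz":4,"wx":0,"wy":0,"wz":0,"hand":0},{"dx":0,"dy":0,"dz":3,"wx":0,"wy":0,"wz":0,"hand":0},{"dx":0,"dy":0,"dz":1.2,"wx":0,"wy":0,"wz":0,"hand":0},{"dx":0,"dy":0,"dz":0,"wx":0,"wy":0,"wz":0,"hand":0}]' 55; python3 to.py .5221 .0937 .2030 -108
```

```text
time_s: 60.28
tcp_pos: [0.5217, 0.0935, 0.2028]
eef_rot: [180.0, -0.0, -107.9]
contact_force: [-0.5, -0.4, -1.1]
gripper_width: 0.0236
t 60.27 pos [0.5217 0.0935 0.2028] rot [ 1.7999e+02 -1.0000e-02 -1.0787e+02] F [-0.5 -0.4 -1.1] w 0.0236
wz 0.13 first, then dx -0.3 dy -0.3 dz -0.2 J [ 31.   8. -20.   0. -63.  41.]
```

In the slot with no contact load. Turn, orbiting about the blade's centre.

```bash
python3 -m crank '[{"dx":-0.42,"dy":-0.02,"dz":0,"wx":0,"wy":0,"wz":6,"hand":0},{"dx":-0.42,"dy":-0.02,"dz":0,"wx":0,"wy":0,"wz":6,"hand":0},{"dx":-0.42,"dy":-0.02,"dz":0,"wx":0,"wy":0,"wz":6,"hand":0},{"dx":-0.42,"dy":-0.02,"dz":0,"wx":0,"wy":0,"wz":6,"hand":0},{"dx":-0.42,"dy":-0.02,"dz":0,"wx":0,"wy":0,"wz":6,"hand":0},{"dx":-0.42,"dy":-0.02,"dz":0,"wx":0,"wy":0,"wz":6,"hand":0},{"dx":-0.42,"dy":-0.02,"dz":0,"wx":0,"wy":0,"wz":6,"hand":0},{"dx":-0.42,"dy":-0.02,"dz":0,"wx":0,"wy":0,"wz":6,"hand":0},{"dx":-0.42,"dy":-0.02,"dz":0,"wx":0,"wy":0,"wz":6,"hand":0}]' 55; python3 -c "
from vf import *
s=get_state();print(s['moment'])"
```

```text
time_s: 61.4
tcp_pos: [0.5243, 0.0963, 0.203]
eef_rot: [180.0, 0.0, -162.1]
contact_force: [0.5, 0.9, -1.5]
gripper_width: 0.0234
[0.36364155 0.13927802 0.04674983]
```

```bash
python3 -m crank '[{"dx":-0.42,"dy":-0.02,"dz":0,"wx":0,"wy":0,"wz":6,"hand":0},{"dx":-0.42,"dy":-0.02,"dz":0,"wx":0,"wy":0,"wz":6,"hand":0},{"dx":-0.42,"dy":-0.02,"dz":0,"wx":0,"wy":0,"wz":6,"hand":0},{"dx":-0.42,"dy":-0.02,"dz":0,"wx":0,"wy":0,"wz":6,"hand":0},{"dx":-0.42,"dy":-0.02,"dz":0,"wx":0,"wy":0,"wz":6,"hand":0},{"dx":0,"dy":0,"dz":0,"wx":0,"wy":0,"wz":0,"hand":0}]' 55; python3 -c "
from vf import *
s=get_state();print(s['moment'])"; python3 -m crank '[{"dx":-0.2,"dy":0,"dz":0,"wx":0,"wy":0,"wz":3,"hand":0},{"dx":0,"dy":0,"dz":0,"wx":0,"wy":0,"wz":0,"hand":0}]' 55; python3 -c "
from vf import *
s=get_state();print(s['moment'])"
```

```text
time_s: 62.15
tcp_pos: [0.5264, 0.0965, 0.203]
eef_rot: [180.0, -0.0, 168.2]
contact_force: [-0.7, 1.9, 0.0]
gripper_width: 0.0238
[0.57392476 0.29567101 0.13454875]
time_s: 62.4
tcp_pos: [0.5266, 0.0964, 0.203]
eef_rot: [180.0, -0.0, 165.3]
contact_force: [0.0, 2.0, -1.0]
gripper_width: 0.0237
[0.69682552 0.26049626 0.08280325]
```

```bash
python3 -m crank '[{"dx":-0.2,"dy":0,"dz":0,"wx":0,"wy":0,"wz":3,"hand":0},{"dx":-0.2,"dy":0,"dz":0,"wx":0,"wy":0,"wz":3,"hand":0},{"dx":0,"dy":0,"dz":0,"wx":0,"wy":0,"wz":0,"hand":0}]' 55; python3 -c "
from vf import *
s=get_state();print(s['moment'])"; python3 -m crank '[{"dx":-0.2,"dy":0,"dz":0,"wx":0,"wy":0,"wz":3,"hand":0},{"dx":0,"dy":0,"dz":0,"wx":0,"wy":0,"wz":0,"hand":0}]' 55; python3 -c "
from vf import *
s=get_state();print(s['moment'])"
```

```text
time_s: 62.78
tcp_pos: [0.527, 0.0963, 0.2029]
eef_rot: [180.0, -0.0, 159.3]
contact_force: [-1.2, 1.0, -1.7]
gripper_width: 0.0236
[0.82145816 0.35353962 0.06188666]
time_s: 63.02
tcp_pos: [0.5272, 0.0962, 0.203]
eef_rot: [180.0, -0.0, 156.3]
contact_force: [-0.8, 1.5, -0.7]
gripper_width: 0.0239
[0.97408568 0.35170194 0.158225  ]
```

```bash
python3 -m crank '[{"dx":-0.2,"dy":0,"dz":0,"wx":0,"wy":0,"wz":3,"hand":0},{"dx":0,"dy":0,"dz":0,"wx":0,"wy":0,"wz":0,"hand":0}]' 55; python3 -c "
from vf import *
s=get_state();print(s['moment'])"; python3 -m crank '[{"dx":-0.2,"dy":0,"dz":0,"wx":0,"wy":0,"wz":2,"hand":0},{"dx":0,"dy":0,"dz":0,"wx":0,"wy":0,"wz":0,"hand":0}]' 55; python3 -c "
from vf import *
s=get_state();print(s['moment'])"
```

```text
time_s: 63.28
tcp_pos: [0.5274, 0.0961, 0.2029]
eef_rot: [180.0, -0.0, 153.3]
contact_force: [-0.7, 2.2, -1.4]
gripper_width: 0.0236
[1.09675105 0.44236925 0.13385034]
time_s: 63.52
tcp_pos: [0.5275, 0.096, 0.203]
eef_rot: [180.0, -0.0, 151.1]
contact_force: [-1.1, 2.4, -0.5]
gripper_width: 0.0239
[1.40039604 0.5929633  0.19802921]
```

```bash
python3 -m crank '[{"dx":0.4,"dy":0,"dz":0,"wx":0,"wy":0,"wz":-8,"hand":0},{"dx":0,"dy":0,"dz":-10,"wx":0,"wy":0,"wz":0,"hand":0},{"dx":0,"dy":0,"dz":-25,"wx":0,"wy":0,"wz":-10.5,"hand":0},{"dx":0,"dy":0,"dz":-15,"wx":0,"wy":0,"wz":-10.5,"hand":0},{"dx":0,"dy":0,"dz":0,"wx":0,"wy":0,"wz":-10.5,"hand":0},{"dx":0,"dy":0,"dz":0,"wx":0,"wy":0,"wz":-10.5,"hand":0},{"dx":0,"dy":0,"dz":0,"wx":0,"wy":0,"wz":-10.5,"hand":0},{"dx":0,"dy":0,"dz":0,"wx":0,"wy":0,"wz":-10.5,"hand":0},{"dx":0,"dy":0,"dz":0,"wx":0,"wy":0,"wz":-10.5,"hand":0},{"dx":0,"dy":0,"dz":0,"wx":0,"wy":0,"wz":-10.5,"hand":0}]' 55; python3 -m crank '[{"dx":0,"dy":0,"dz":0,"wx":0,"wy":0,"wz":-10.5,"hand":0},{"dx":0,"dy":0,"dz":0,"wx":0,"wy":0,"wz":-4.5,"hand":0},{"dx":0,"dy":0,"dz":0,"wx":0,"wy":0,"wz":0,"hand":0}]';python3 to.py .5162 .0268 .212 -102; python3 -c "
from vf import *
for n in('top',):cv2.imwrite(f'pics/{n}23.png',optics.capture(n))";python3 slot.py pics/top23.png 1; python3 crop.py pics/top23.png 145 175 110 55 7 pics/t23c.png
```

```text
time_s: 64.78
tcp_pos: [0.5274, 0.0957, 0.2537]
eef_rot: [-180.0, -0.0, -116.7]
contact_force: [-0.3, -0.3, -0.8]
gripper_width: 0.0239
time_s: 65.15
tcp_pos: [0.5274, 0.0958, 0.2536]
eef_rot: [-180.0, -0.0, -102.0]
contact_force: [-0.4, -0.2, -1.1]
gripper_width: 0.024
t 65.15 pos [0.5274 0.0958 0.2536] rot [-1.7996e+02 -1.0000e-02 -1.0205e+02] F [-0.4 -0.2 -1.1] w 0.0240
wz -0.05 first, then dx 69.8 dy -3.4 dz 41.6 J [ 31.   6. -14.   0. -69.  47.]
1 [-11.2 -40.   25.3]
```

View pics/t23c.png

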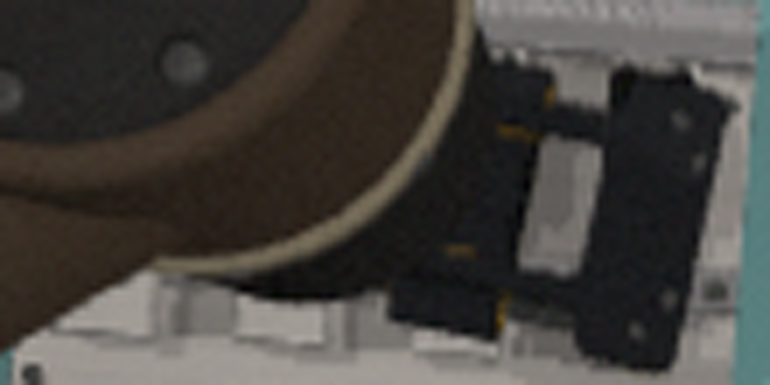

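The gripper hides the heads here; use the earlier figures. Move over station 1.

```bash
python3 -m crank '[{"dx":30,"dy":-1.5,"dz":0,"wx":0,"wy":0,"wz":0,"hand":0},{"dx":39.5,"dy":-1.9,"dz":8,"wx":0,"wy":0,"wz":0,"hand":0},{"dx":0,"dy":0,"dz":20,"wx":0,"wy":0,"wz":0,"hand":0},{"dx":0,"dy":0,"dz":13,"wx":0,"wy":0,"wz":0,"hand":0},{"dx":0,"dy":0,"dz":0,"wx":0,"wy":0,"wz":0,"hand":0},{"dx":0,"dy":0,"dz":0,"wx":0,"wy":0,"wz":0,"hand":0}]' 55; python3 to.py .5162 .0268 .211 -102; python3 -c "
from vf import *
for n in('scene',):cv2.imwrite(f'pics/{n}24.png',optics.capture(n))"; python3 crop.py pics/scene24.png 267 155 40 40 14 pics/s24c.png
```

```text
time_s: 65.95
tcp_pos: [0.5167, 0.0278, 0.2125]
eef_rot: [-180.0, 0.0, -101.9]
contact_force: [0.4, 0.1, -1.7]
gripper_width: 0.024
t 65.95 pos [0.5167 0.0278 0.2125] rot [-179.96    0.   -101.87] F [ 0.4  0.1 -1.7] w 0.0240
wz 0.13 first, then dx 1.0 dy 0.3 dz 1.5 J [ 25.   6. -20.   0. -64.  53.]
```

View pics/s24c.png

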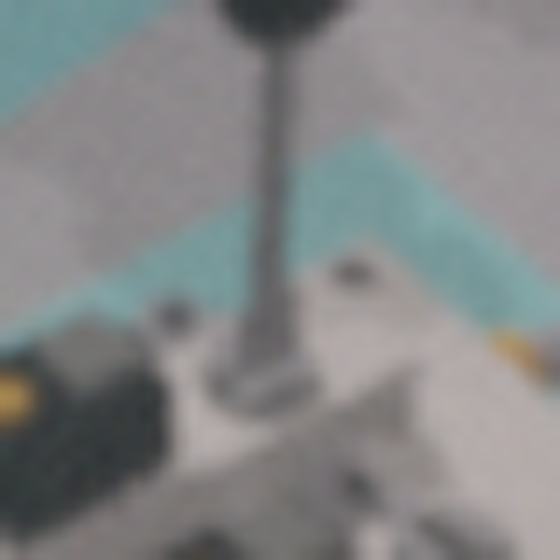

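```bash
python3 -m crank '[{"dx":0.9,"dy":0.3,"dz":4,"wx":0,"wy":0,"wz":0,"hand":0},{"dx":0,"dy":0,"dz":2,"wx":0,"wy":0,"wz":0,"hand":0},{"dx":0,"dy":0,"dz":1.5,"wx":0,"wy":0,"wz":0,"hand":0},{"dx":0,"dy":0,"dz":1,"wx":0,"wy":0,"wz":0,"hand":0},{"dx":0,"dy":0,"dz":0,"wx":0,"wy":0,"wz":0,"hand":0}]' 55; python3 to.py .5162 .0268 .2030 -102
```

```text
time_s: 66.62
tcp_pos: [0.5157, 0.0265, 0.2034]
eef_rot: [180.0, -0.0, -101.9]
contact_force: [0.6, 0.7, -1.4]
gripper_width: 0.0239
t 66.62 pos [0.5157 0.0265 0.2034] rot [ 180.     -0.   -101.88] F [ 0.6  0.7 -1.4] w 0.0239
wz 0.12 first, then dx -0.4 dy -0.4 dz 0.4 J [ 25.   7. -21.   0. -62.  53.]
```

```bash
python3 -m crank '[{"dx":-0.42,"dy":-0.4,"dz":0.4,"wx":0,"wy":0,"wz":6,"hand":0},{"dx":-0.42,"dy":-0.02,"dz":0,"wx":0,"wy":0,"wz":6,"hand":0},{"dx":-0.42,"dy":-0.02,"dz":0,"wx":0,"wy":0,"wz":6,"hand":0},{"dx":-0.42,"dy":-0.02,"dz":0,"wx":0,"wy":0,"wz":6,"hand":0},{"dx":-0.42,"dy":-0.02,"dz":0,"wx":0,"wy":0,"wz":6,"hand":0},{"dx":-0.42,"dy":-0.02,"dz":0,"wx":0,"wy":0,"wz":6,"hand":0},{"dx":-0.42,"dy":-0.02,"dz":0,"wx":0,"wy":0,"wz":6,"hand":0},{"dx":-0.42,"dy":-0.02,"dz":0,"wx":0,"wy":0,"wz":6,"hand":0},{"dx":-0.42,"dy":-0.02,"dz":0,"wx":0,"wy":0,"wz":6,"hand":0}]' 55; python3 -c "
from vf import *
s=get_state();print(s['moment'])"
```

```text
time_s: 67.75
tcp_pos: [0.5183, 0.0292, 0.2031]
eef_rot: [-180.0, -0.0, -156.1]
contact_force: [-0.6, -0.3, -0.7]
gripper_width: 0.0237
[-0.04961385  0.24425933 -0.00120139]
```

```bash
python3 -m crank '[{"dx":-0.42,"dy":-0.02,"dz":0,"wx":0,"wy":0,"wz":6,"hand":0},{"dx":-0.42,"dy":-0.02,"dz":0,"wx":0,"wy":0,"wz":6,"hand":0},{"dx":-0.42,"dy":-0.02,"dz":0,"wx":0,"wy":0,"wz":6,"hand":0},{"dx":-0.42,"dy":-0.02,"dz":0,"wx":0,"wy":0,"wz":6,"hand":0},{"dx":-0.42,"dy":-0.02,"dz":0,"wx":0,"wy":0,"wz":6,"hand":0},{"dx":-0.42,"dy":-0.02,"dz":0,"wx":0,"wy":0,"wz":6,"hand":0},{"dx":0,"dy":0,"dz":0,"wx":0,"wy":0,"wz":0,"hand":0}]' 55; python3 -c "
from vf import *
s=get_state();print(s['moment'])"; python3 -m crank '[{"dx":-0.2,"dy":0,"dz":0,"wx":0,"wy":0,"wz":3,"hand":0},{"dx":0,"dy":0,"dz":0,"wx":0,"wy":0,"wz":0,"hand":0}]' 55; python3 -c "
from vf import *
s=get_state();print(s['moment'])"
```

```text
time_s: 68.62
tcp_pos: [0.5209, 0.0296, 0.2031]
eef_rot: [180.0, 0.0, 168.2]
contact_force: [-0.4, 0.6, -0.5]
gripper_width: 0.0235
[0.22357617 0.23516084 0.12066876]
time_s: 68.88
tcp_pos: [0.521, 0.0296, 0.2031]
eef_rot: [180.0, 0.0, 165.3]
contact_force: [-1.3, 0.2, -0.3]
gripper_width: 0.0239
[0.25807606 0.2609995  0.09268725]
```

```bash
python3 -m crank '[{"dx":-0.2,"dy":0,"dz":0,"wx":0,"wy":0,"wz":3,"hand":0},{"dx":-0.2,"dy":0,"dz":0,"wx":0,"wy":0,"wz":3,"hand":0},{"dx":0,"dy":0,"dz":0,"wx":0,"wy":0,"wz":0,"hand":0}]' 55; python3 -c "
from vf import *
s=get_state();print(s['moment'])"; python3 -m crank '[{"dx":-0.2,"dy":0,"dz":0,"wx":0,"wy":0,"wz":3,"hand":0},{"dx":0,"dy":0,"dz":0,"wx":0,"wy":0,"wz":0,"hand":0}]' 55; python3 -c "
from vf import *
s=get_state();print(s['moment'])"
```

```text
time_s: 69.25
tcp_pos: [0.5214, 0.0295, 0.2031]
eef_rot: [180.0, 0.0, 159.3]
contact_force: [-0.5, -0.4, -0.5]
gripper_width: 0.0237
[0.29508102 0.23902671 0.12269147]
time_s: 69.5
tcp_pos: [0.5217, 0.0294, 0.2031]
eef_rot: [180.0, 0.0, 156.3]
contact_force: [-1.5, 0.3, -0.4]
gripper_width: 0.0237
[0.23100372 0.2094084  0.09957731]
```

```bash
python3 -m crank '[{"dx":-0.2,"dy":0,"dz":0,"wx":0,"wy":0,"wz":3,"hand":0},{"dx":0,"dy":0,"dz":0,"wx":0,"wy":0,"wz":0,"hand":0}]' 55; python3 -c "
from vf import *
s=get_state();print(s['moment'])"; python3 -m crank '[{"dx":-0.2,"dy":0,"dz":0,"wx":0,"wy":0,"wz":2,"hand":0},{"dx":0,"dy":0,"dz":0,"wx":0,"wy":0,"wz":0,"hand":0}]' 55; python3 -c "
from vf import *
s=get_state();print(s['moment'])"
```

```text
time_s: 69.75
tcp_pos: [0.5219, 0.0293, 0.2031]
eef_rot: [180.0, 0.0, 153.3]
contact_force: [-0.3, 0.4, 0.4]
gripper_width: 0.0235
[0.23931624 0.28308672 0.15480052]
time_s: 70.0
tcp_pos: [0.522, 0.0293, 0.2031]
eef_rot: [180.0, -0.0, 151.1]
contact_force: [-0.0, 1.3, 0.8]
gripper_width: 0.0236
[0.59618968 0.42721058 0.16079195]
```

```bash
python3 -m crank '[{"dx":-0.1,"dy":0,"dz":0,"wx":0,"wy":0,"wz":2,"hand":0},{"dx":0,"dy":0,"dz":0,"wx":0,"wy":0,"wz":0,"hand":0}]' 55; python3 -c "
from vf import *
s=get_state();print(s['moment'])"; python3 -m crank '[{"dx":0.4,"dy":0,"dz":0,"wx":0,"wy":0,"wz":-8,"hand":0},{"dx":0,"dy":0,"dz":-10,"wx":0,"wy":0,"wz":0,"hand":0},{"dx":0,"dy":0,"dz":-30,"wx":0,"wy":0,"wz":-8,"hand":0},{"dx":0,"dy":0,"dz":-33,"wx":0,"wy":0,"wz":-10.5,"hand":0},{"dx":0,"dy":0,"dz":0,"wx":0,"wy":0,"wz":-10.5,"hand":0},{"dx":0,"dy":0,"dz":0,"wx":0,"wy":0,"wz":-10.5,"hand":0},{"dx":0,"dy":0,"dz":0,"wx":0,"wy":0,"wz":-10.5,"hand":0},{"dx":0,"dy":0,"dz":0,"wx":0,"wy":0,"wz":-10.5,"hand":0},{"dx":0,"dy":0,"dz":0,"wx":0,"wy":0,"wz":-10.5,"hand":0},{"dx":0,"dy":0,"dz":0,"wx":0,"wy":0,"wz":-10.5,"hand":0}]';python3 -m crank '[{"dx":0,"dy":0,"dz":0,"wx":0,"wy":0,"wz":-10.5,"hand":0},{"dx":0,"dy":0,"dz":0,"wx":0,"wy":0,"wz":-10.5,"hand":0},{"dx":0,"dy":0,"dz":0,"wx":0,"wy":0,"wz":0,"hand":0}]'; python3 to.py .3515 .355 .28 -100
```

```text
time_s: 70.25
tcp_pos: [0.5221, 0.0293, 0.2031]
eef_rot: [180.0, 0.0, 149.1]
contact_force: [-1.2, 1.2, 1.7]
gripper_width: 0.0238
[0.73101225 0.47467286 0.2488591 ]
time_s: 71.5
tcp_pos: [0.5218, 0.0291, 0.2766]
eef_rot: [-180.0, 0.0, -121.2]
contact_force: [-0.4, 0.0, -0.9]
gripper_width: 0.0237
time_s: 71.88
tcp_pos: [0.5218, 0.0292, 0.2765]
eef_rot: [-180.0, -0.0, -100.6]
contact_force: [0.3, -0.3, -1.3]
gripper_width: 0.0238
t 71.88 pos [0.5218 0.0292 0.2765] rot [-179.98   -0.   -100.6 ] F [ 0.3 -0.3 -1.3] w 0.0238
wz -0.60 first, then dx -291.3 dy 224.3 dz -3.5 J [ 25.   4. -14.   0. -72.  55.]
```

```bash
python3 to.py .3523 .3557 .28 -100; python3 -m crank '[{"dx":-30,"dy":23,"dz":-4,"wx":0,"wy":0,"wz":-0.6,"hand":0},{"dx":-45,"dy":34.4,"dz":0,"wx":0,"wy":0,"wz":0,"hand":0},{"dx":-45,"dy":34.4,"dz":0,"wx":0,"wy":0,"wz":0,"hand":0},{"dx":-45,"dy":34.4,"dz":0,"wx":0,"wy":0,"wz":0,"hand":0},{"dx":-45,"dy":34.4,"dz":0,"wx":0,"wy":0,"wz":0,"hand":0},{"dx":-45,"dy":34.4,"dz":0,"wx":0,"wy":0,"wz":0,"hand":0},{"dx":-37,"dy":28.6,"dz":0,"wx":0,"wy":0,"wz":0,"hand":0},{"dx":0,"dy":0,"dz":0,"wx":0,"wy":0,"wz":0,"hand":0},{"dx":0,"dy":0,"dz":0,"wx":0,"wy":0,"wz":0,"hand":0}]' 55; python3 to.py .3523 .3557 .26 -100; python3 -c "
from vf import *
for n in('top','scene'):cv2.imwrite(f'pics/{n}25.png',optics.capture(n))"; python3 reg.py pics/top9.png pics/top25.png;python3 slot.py pics/top25.png 1,2,3,4 pics/sl1.png;python3 crop.py pics/top25.png 135 165 120 70 6.4 pics/t25c.png;python3 crop.py pics/scene25.png 365 150 70 70 8 pics/s25c.png
```

```text
t 71.88 pos [0.5218 0.0292 0.2765] rot [-179.98   -0.   -100.6 ] F [ 0.3 -0.3 -1.3] w 0.0238
wz -0.60 first, then dx -292.1 dy 223.6 dz -3.5 J [ 25.   4. -14.   0. -72.  55.]
time_s: 73.0
tcp_pos: [0.3512, 0.3551, 0.2801]
eef_rot: [-180.0, -0.0, -100.0]
contact_force: [-1.0, 0.1, -0.5]
gripper_width: 0.0238
t 73.00 pos [0.3512 0.3551 0.2801] rot [-1.800e+02 -2.000e-02 -9.995e+01] F [-1.   0.1 -0.5] w 0.0238
wz 0.05 first, then dx -0.7 dy -1.0 dz 20.1 J [ 68.   2. -16.   0. -72.  12.]
1 du,dv px [0.67 0.17] -> dx,dy mm ~ [-0.4 -1.7] 0.953
2 du,dv px [0. 0.] -> dx,dy mm ~ [-0. -0.] 0.987
3 du,dv px [0.33 0.33] -> dx,dy mm ~ [-0.8 -0.8] 0.967
4 du,dv px [0.5  1.17] -> dx,dy mm ~ [-2.9 -1.2] 0.94
1 [-92.5 -93.5  48.6]
2 [-94.3 -94.   49.8]
3 [-96.6 -94.5  52.1]
4 [-101.5 -101.5   48.2]
```

View pics/t25c.png

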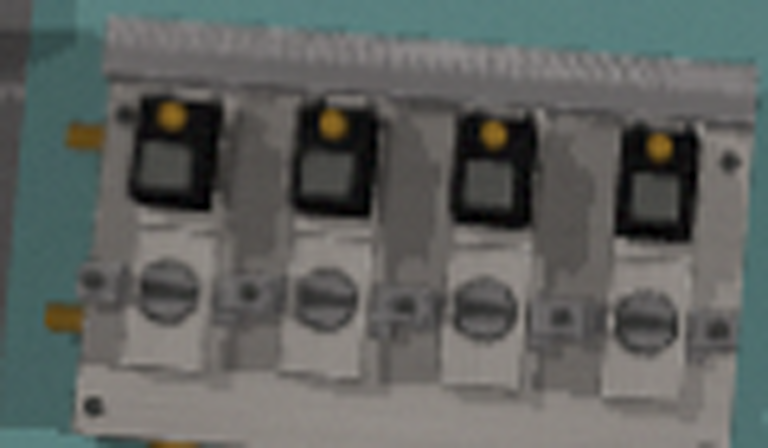

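View pics/s25c.png

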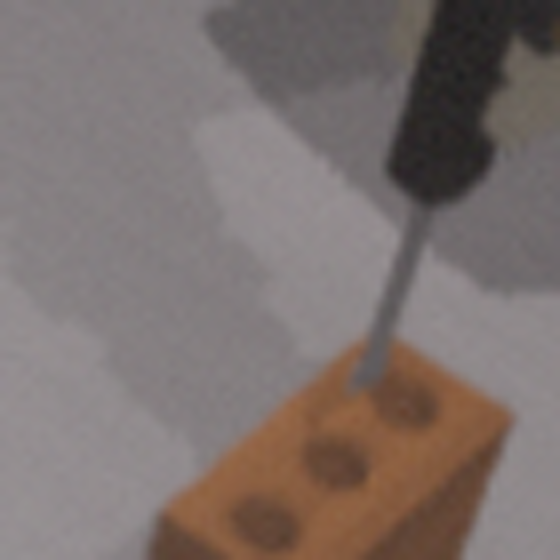

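```bash
python3 -c "
from vf import *
f=lambda X:np.round((proj('scene',[X])[0]-[365,150]+.5)*8,1)
p=np.array([.3512,.3551,.2801])
b=p+[.0039,-.0007,-.1376]
print('tip pred',f(b),'tip lowered',f(b-[0,0,.0376]),'hole pred',f([.3557,.3547,.105]))
print('per mm x',f(b+[.001,0,0])-f(b),'y',f(b+[0,.001,0])-f(b))"
```

```text
tip pred [362.4 386.8] tip lowered [338.4 457.7] hole pred [338.1 458.8]
per mm x [-1.8  1.4] y [2.3 1.6]
```

```bash
python3 -m crank '[{"dx":0,"dy":-0.8,"dz":20,"wx":0,"wy":0,"wz":0,"hand":0},{"dx":0,"dy":0,"dz":20,"wx":0,"wy":0,"wz":0,"hand":0},{"dx":0,"dy":0,"dz":10,"wx":0,"wy":0,"wz":0,"hand":0},{"dx":0,"dy":0,"dz":0,"wx":0,"wy":0,"wz":0,"hand":0}]' 55;  python3 to.py .3523 .3557 .1432 -100
```

```text
time_s: 73.6
tcp_pos: [0.3524, 0.3544, 0.2298]
eef_rot: [180.0, -0.1, -99.9]
contact_force: [-0.2, 0.5, -1.0]
gripper_width: 0.0235
t 73.60 pos [0.3524 0.3544 0.2298] rot [ 1.7999e+02 -5.0000e-02 -9.9860e+01] F [-0.2  0.5 -1. ] w 0.0235
wz 0.14 first, then dx -1.3 dy 0.3 dz 86.6 J [ 68.   4. -21.   0. -66.  12.]
```

```bash
python3 -m crank '[{"dx":0,"dy":0,"dz":20,"wx":0,"wy":0,"wz":0,"hand":0},{"dx":0,"dy":0,"dz":25,"wx":0,"wy":0,"wz":0,"hand":0},{"dx":0,"dy":0,"dz":20,"wx":0,"wy":0,"wz":0,"hand":0},{"dx":0,"dy":0,"dz":12,"wx":0,"wy":0,"wz":0,"hand":0},{"dx":0,"dy":0,"dz":4,"wx":0,"wy":0,"wz":0,"hand":0},{"dx":0,"dy":0,"dz":0,"wx":0,"wy":0,"wz":0,"hand":0}]' 55;  python3 to.py .3523 .3557 .1432 -100
```

```text
time_s: 74.35
tcp_pos: [0.3523, 0.3554, 0.1495]
eef_rot: [-180.0, 0.0, -99.8]
contact_force: [-0.2, 0.9, -1.8]
gripper_width: 0.0237
t 74.35 pos [0.3523 0.3554 0.1495] rot [-1.7998e+02  3.0000e-02 -9.9770e+01] F [-0.2  0.9 -1.8] w 0.0237
wz 0.23 first, then dx -0.3 dy 0.1 dz 6.3 J [ 68.   8. -27.   0. -55.  12.]
```

```bash
python3 -m crank '[{"dx":0,"dy":0,"dz":4,"wx":0,"wy":0,"wz":0,"hand":0},{"dx":0,"dy":0,"dz":2,"wx":0,"wy":0,"wz":0,"hand":0},{"dx":0,"dy":0,"dz":0.8,"wx":0,"wy":0,"wz":0,"hand":0},{"dx":0,"dy":0,"dz":0,"wx":0,"wy":0,"wz":0,"hand":0}]' 55;  python3 to.py .3523 .3557 .1422 -100
```

```text
time_s: 74.85
tcp_pos: [0.3521, 0.3552, 0.1423]
eef_rot: [-180.0, 0.0, -99.8]
contact_force: [-0.1, 0.1, -1.7]
gripper_width: 0.0233
t 74.85 pos [0.3521 0.3552 0.1423] rot [-180.      0.    -99.77] F [-0.1  0.1 -1.7] w 0.0233
wz 0.23 first, then dx -0.6 dy -0.1 dz 0.1 J [ 68.   8. -28.   0. -54.  12.]
```

```bash
python3 -m crank '[{"dx":0,"dy":0,"dz":0.5,"wx":0,"wy":0,"wz":0,"hand":0},{"dx":0,"dy":0,"dz":0.4,"wx":0,"wy":0,"wz":0,"hand":0},{"dx":0,"dy":0,"dz":0,"wx":0,"wy":0,"wz":0,"hand":0}]' 55;  python3 to.py .3523 .3557 .1422 -100
```

```text
time_s: 75.22
tcp_pos: [0.3522, 0.3552, 0.1422]
eef_rot: [-180.0, 0.0, -99.8]
contact_force: [-3.5, -1.2, 6.4]
gripper_width: 0.0241
t 75.22 pos [0.3522 0.3552 0.1422] rot [-1.7998e+02  2.0000e-02 -9.9760e+01] F [-3.5 -1.2  6.4] w 0.0241
wz 0.24 first, then dx -0.5 dy -0.0 dz -0.0 J [ 68.   8. -28.   0. -54.  12.]
```

Seated on the block (6 N up). Release and rise.

```bash
python3 -m crank '[{"dx":0,"dy":0,"dz":-0.5,"wx":0,"wy":0,"wz":0,"hand":60},{"dx":0,"dy":0,"dz":0,"wx":0,"wy":0,"wz":0,"hand":80},{"dx":0,"dy":0,"dz":0,"wx":0,"wy":0,"wz":0,"hand":80},{"dx":0,"dy":0,"dz":-20,"wx":0,"wy":0,"wz":0,"hand":80},{"dx":0,"dy":0,"dz":-50,"wx":0,"wy":0,"wz":0,"hand":80},{"dx":0,"dy":0,"dz":-50,"wx":0,"wy":0,"wz":-2.7,"hand":52},{"dx":0,"dy":0,"dz":0,"wx":0,"wy":0,"wz":-2.7,"hand":52}]' 25;  python3 to.py .5888 .2202 .2 -94.7;  python3 -c "
from vf import *
for n in('top','scene'):cv2.imwrite(f'pics/{n}26.png',optics.capture(n))";python3 crop.py pics/scene26.png 350 130 100 110 5.5 pics/s26c.png
```

```text
time_s: 76.1
tcp_pos: [0.3533, 0.357, 0.2661]
eef_rot: [-179.8, 0.4, -94.3]
contact_force: [0.2, -0.8, -1.7]
gripper_width: 0.0555
t 76.10 pos [0.3533 0.357  0.2661] rot [-179.8     0.39  -94.26] F [ 0.2 -0.8 -1.7] w 0.0555
wz 0.44 first, then dx 117.0 dy -245.9 dz 66.1 J [ 68.   2. -17.   0. -70.  18.]
```

View pics/s26c.png

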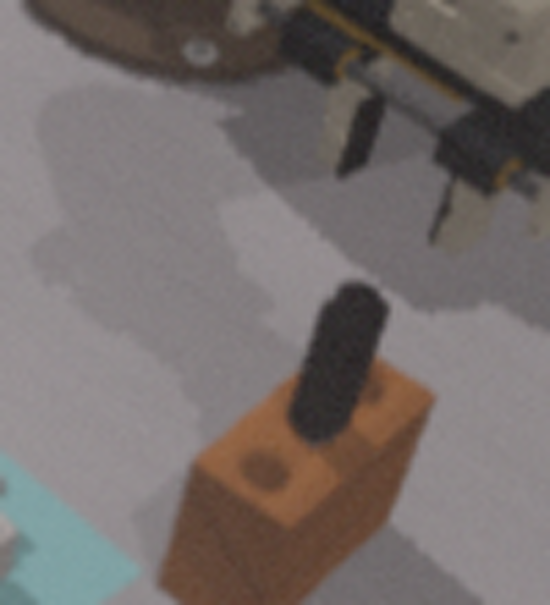

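```bash
python3 to.py .5889 .2194 .15 -96.5; python3 -m crank '[{"dx":0,"dy":0,"dz":0,"wx":0,"wy":0,"wz":2.2,"hand":48},{"dx":22,"dy":-49,"dz":0,"wx":0,"wy":0,"wz":0,"hand":48},{"dx":22,"dy":-49,"dz":0,"wx":0,"wy":0,"wz":0,"hand":48},{"dx":22,"dy":-49,"dz":0,"wx":0,"wy":0,"wz":0,"hand":48},{"dx":22,"dy":-49,"dz":20,"wx":0,"wy":0,"wz":0,"hand":48},{"dx":20,"dy":-45,"dz":40,"wx":0,"wy":0,"wz":0,"hand":48},{"dx":0,"dy":0,"dz":40,"wx":0,"wy":0,"wz":0,"hand":48},{"dx":0,"dy":0,"dz":0,"wx":0,"wy":0,"wz":0,"hand":48},{"dx":0,"dy":0,"dz":0,"wx":0,"wy":0,"wz":0,"hand":48}]' 25;  python3 to.py .5889 .2194 .0715 -96.5
```

```text
t 76.20 pos [0.3521 0.3554 0.2625] rot [-1.7998e+02  9.0000e-02 -9.4350e+01] F [ 0.3  0.3 -0.8] w 0.0487
wz 2.15 first, then dx 108.3 dy -250.7 dz 112.5 J [ 68.   2. -18.  -0. -70.  18.]
time_s: 77.32
tcp_pos: [0.5789, 0.2211, 0.1635]
eef_rot: [-179.9, -0.0, -96.5]
contact_force: [0.2, -0.6, 0.5]
gripper_width: 0.0416
t 77.33 pos [0.5789 0.2211 0.1635] rot [-1.7995e+02 -1.0000e-02 -9.6550e+01] F [ 0.2 -0.6  0.5] w 0.0416
wz -0.05 first, then dx 0.5 dy -10.1 dz 92.0 J [ 39.  18. -12.   0. -60.  44.]
```

```bash
python3 -m crank '[{"dx":0.5,"dy":-10,"dz":20,"wx":0,"wy":0,"wz":0,"hand":48},{"dx":0,"dy":0,"dz":30,"wx":0,"wy":0,"wz":0,"hand":48},{"dx":0,"dy":0,"dz":0,"wx":0,"wy":0,"wz":0,"hand":48},{"dx":0,"dy":0,"dz":0,"wx":0,"wy":0,"wz":0,"hand":48}]' 25;  python3 to.py .5889 .2194 .0715 -96.5
```

```text
time_s: 77.82
tcp_pos: [0.5891, 0.2196, 0.1139]
eef_rot: [-179.9, 0.0, -96.5]
contact_force: [0.1, 1.0, 0.9]
gripper_width: 0.0421
t 77.83 pos [0.5891 0.2196 0.1139] rot [-1.7991e+02  5.0000e-02 -9.6530e+01] F [0.1 1.  0.9] w 0.0421
wz -0.03 first, then dx 0.2 dy 0.2 dz 42.4 J [ 38.  21. -14.   0. -55.  45.]
```

```bash
python3 -m crank '[{"dx":0.2,"dy":0.2,"dz":15,"wx":0,"wy":0,"wz":0,"hand":48},{"dx":0,"dy":0,"dz":15,"wx":0,"wy":0,"wz":0,"hand":48},{"dx":0,"dy":0,"dz":8,"wx":0,"wy":0,"wz":0,"hand":48},{"dx":0,"dy":0,"dz":0,"wx":0,"wy":0,"wz":0,"hand":48},{"dx":0,"dy":0,"dz":0,"wx":0,"wy":0,"wz":0,"hand":48}]' 25;  python3 to.py .5889 .2194 .0715 -96.5
```

```text
time_s: 78.45
tcp_pos: [0.5884, 0.2189, 0.0746]
eef_rot: [-180.0, 0.0, -96.6]
contact_force: [0.6, -0.5, -0.5]
gripper_width: 0.0422
t 78.45 pos [0.5884 0.2189 0.0746] rot [-179.98    0.    -96.57] F [ 0.6 -0.5 -0.5] w 0.0422
wz -0.07 first, then dx -0.5 dy -0.4 dz 3.1 J [ 38.  24. -16.   0. -50.  45.]
```

```bash
python3 -m crank '[{"dx":-0.5,"dy":0,"dz":1.8,"wx":0,"wy":0,"wz":0,"hand":0},{"dx":0,"dy":0,"dz":0,"wx":0,"wy":0,"wz":0,"hand":0},{"dx":0,"dy":0,"dz":0,"wx":0,"wy":0,"wz":0,"hand":0}]' 20;  python3 to.py .5918 .2204 .0715 -94.7; python3 -m crank '[{"dx":0,"dy":-0.8,"dz":0,"wx":0,"wy":0,"wz":-0.9,"hand":0},{"dx":0,"dy":-0.8,"dz":0,"wx":0,"wy":0,"wz":-0.9,"hand":0},{"dx":0,"dy":0,"dz":0,"wx":0,"wy":0,"wz":0,"hand":0}]' 20;  python3 to.py .5918 .2204 .0715 -94.7
```

```text
time_s: 78.82
tcp_pos: [0.5883, 0.2194, 0.0728]
eef_rot: [-180.0, 0.0, -96.6]
contact_force: [-0.1, -0.2, -1.1]
gripper_width: 0.0321
t 78.83 pos [0.5883 0.2194 0.0728] rot [-1.7998e+02  2.0000e-02 -9.6570e+01] F [-0.1 -0.2 -1.1] w 0.0321
wz -1.87 first, then dx -1.3 dy -3.4 dz 1.3 J [ 38.  24. -16.   0. -50.  45.]
time_s: 79.2
tcp_pos: [0.5896, 0.219, 0.0728]
eef_rot: [180.0, -0.0, -94.8]
contact_force: [-2.6, -0.5, 3.0]
gripper_width: 0.0316
t 79.20 pos [0.5896 0.219  0.0728] rot [ 1.7998e+02 -1.0000e-02 -9.4750e+01] F [-2.6 -0.5  3. ] w 0.0316
wz -0.05 first, then dx -1.6 dy -2.0 dz 1.3 J [ 38.  24. -16.  -0. -50.  47.]
```

```bash
python3 -m crank '[{"dx":-0.4,"dy":-1,"dz":0,"wx":0,"wy":0,"wz":0,"hand":0},{"dx":0,"dy":-1,"dz":0,"wx":0,"wy":0,"wz":0,"hand":0},{"dx":0,"dy":0,"dz":0,"wx":0,"wy":0,"wz":0,"hand":0}]' 20;  python3 to.py .5918 .2204 .0715 -94.7; python3 -m crank '[{"dx":0,"dy":-1,"dz":0,"wx":0,"wy":0,"wz":0,"hand":0},{"dx":0,"dy":0,"dz":0,"wx":0,"wy":0,"wz":0,"hand":0}]' 20;  python3 to.py .5918 .2204 .0715 -94.7
```

```text
time_s: 79.58
tcp_pos: [0.5913, 0.2192, 0.0727]
eef_rot: [180.0, -0.0, -94.8]
contact_force: [-5.3, 0.3, 5.0]
gripper_width: 0.0318
t 79.58 pos [0.5913 0.2192 0.0727] rot [ 1.7995e+02 -3.0000e-02 -9.4780e+01] F [-5.3  0.3  5. ] w 0.0318
wz -0.08 first, then dx -1.2 dy -0.4 dz 1.2 J [ 38.  24. -16.  -0. -50.  47.]
time_s: 79.82
tcp_pos: [0.5914, 0.2192, 0.0728]
eef_rot: [179.9, -0.0, -94.8]
contact_force: [-8.5, 1.3, 8.5]
gripper_width: 0.032
t 79.83 pos [0.5914 0.2192 0.0728] rot [ 1.7988e+02 -4.0000e-02 -9.4790e+01] F [-8.5  1.3  8.5] w 0.0320
wz -0.09 first, then dx -1.3 dy -0.3 dz 1.3 J [ 38.  24. -16.  -0. -50.  47.]
```

```bash
python3 -m crank '[{"dx":0,"dy":-1,"dz":0,"wx":0,"wy":0,"wz":0,"hand":0},{"dx":0,"dy":0,"dz":0,"wx":0,"wy":0,"wz":0,"hand":0}]' 20;  python3 to.py .5918 .2204 .0715 -94.7;python3 -m crank '[{"dx":0,"dy":2,"dz":0,"wx":0,"wy":0,"wz":0,"hand":0},{"dx":0,"dy":0,"dz":0,"wx":0,"wy":0,"wz":0,"hand":48},{"dx":0,"dy":0,"dz":0,"wx":0,"wy":0,"wz":0,"hand":48},{"dx":0,"dy":0,"dz":-15,"wx":0,"wy":0,"wz":0,"hand":48},{"dx":0,"dy":0,"dz":-50,"wx":0,"wy":0,"wz":0,"hand":48},{"dx":0,"dy":0,"dz":-30,"wx":0,"wy":0,"wz":0,"hand":48},{"dx":-50,"dy":-10,"dz":0,"wx":0,"wy":0,"wz":0,"hand":48},{"dx":-50,"dy":-10,"dz":0,"wx":0,"wy":0,"wz":0,"hand":48},{"dx":0,"dy":0,"dz":0,"wx":0,"wy":0,"wz":0,"hand":48}]' 20;  python3 -c "
from vf import *
for n in('top','scene'):cv2.imwrite(f'pics/{n}27.png',optics.capture(n))"; python3 reg.py pics/top9.png pics/top27.png;python3 slot.py pics/top27.png 1,2,3,4 pics/sl9.png;python3 crop.py pics/top27.png 135 165 120 70 6.4 pics/t27c.png
```

```text
time_s: 80.08
tcp_pos: [0.5915, 0.2191, 0.0728]
eef_rot: [179.8, -0.1, -94.8]
contact_force: [-13.4, 2.3, 11.6]
gripper_width: 0.0318
t 80.08 pos [0.5915 0.2191 0.0728] rot [ 1.798e+02 -5.000e-02 -9.479e+01] F [-13.4   2.3  11.6] w 0.0318
wz -0.09 first, then dx -1.3 dy -0.2 dz 1.3 J [ 38.  24. -16.  -0. -50.  47.]
time_s: 81.2
tcp_pos: [0.6209, 0.3204, 0.168]
eef_rot: [-179.9, 0.0, -94.6]
contact_force: [0.2, 0.1, -1.0]
gripper_width: 0.0421
1 du,dv px [0.67 0.17] -> dx,dy mm ~ [-0.4 -1.7] 0.952
2 du,dv px [0. 0.] -> dx,dy mm ~ [-0. -0.] 0.987
3 du,dv px [0.33 0.33] -> dx,dy mm ~ [-0.8 -0.8] 0.958
4 du,dv px [0.67 0.  ] -> dx,dy mm ~ [-0.  -1.7] 0.968
1 [-92.1 -95.   50.5]
2 [-94.9 -95.   48.5]
3 [-97.3 -96.   46.4]
4 [-93.9 -93.   46.3]
```

View pics/t27c.png

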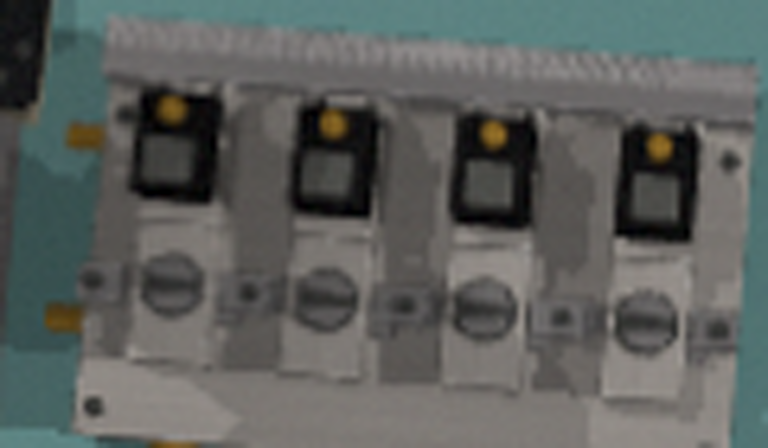

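```bash
python3 to.py .5858 .1537 .13 -95.3; python3 -m crank '[{"dx":40,"dy":4,"dz":0,"wx":0,"wy":0,"wz":0.6,"hand":48},{"dx":50,"dy":8,"dz":0,"wx":0,"wy":0,"wz":0,"hand":48},{"dx":50,"dy":8,"dz":0,"wx":0,"wy":0,"wz":0,"hand":48},{"dx":29,"dy":0,"dz":20,"wx":0,"wy":0,"wz":0,"hand":48},{"dx":0,"dy":0,"dz":20,"wx":0,"wy":0,"wz":0,"hand":48},{"dx":0,"dy":0,"dz":0,"wx":0,"wy":0,"wz":0,"hand":48},{"dx":0,"dy":0,"dz":0,"wx":0,"wy":0,"wz":0,"hand":48}]' 20;  python3 to.py .5858 .1537 .0725 -95.3
```

```text
t 81.30 pos [0.6201 0.3177 0.1679] rot [ 1.800e+02 -1.000e-02 -9.473e+01] F [-0.5 -0.  -0.2] w 0.0420
wz 0.57 first, then dx 166.4 dy 19.0 dz 37.9 J [ 43.  25.  -1.   0. -65.  42.]
time_s: 82.18
tcp_pos: [0.5852, 0.1508, 0.1288]
eef_rot: [-179.9, 0.0, -95.4]
contact_force: [0.9, -0.5, 0.1]
gripper_width: 0.0421
t 82.17 pos [0.5852 0.1508 0.1288] rot [-1.7993e+02  3.0000e-02 -9.5380e+01] F [ 0.9 -0.5  0.1] w 0.0421
wz -0.08 first, then dx -3.0 dy -0.3 dz 56.3 J [ 33.  18. -16.   0. -55.  52.]
```

```bash
python3 -m crank '[{"dx":-2.8,"dy":-0.3,"dz":15,"wx":0,"wy":0,"wz":0,"hand":48},{"dx":0,"dy":0,"dz":0,"wx":0,"wy":0,"wz":0,"hand":48},{"dx":0,"dy":0,"dz":15,"wx":0,"wy":0,"wz":0,"hand":48},{"dx":0,"dy":0,"dz":15,"wx":0,"wy":0,"wz":0,"hand":48},{"dx":0,"dy":0,"dz":8,"wx":0,"wy":0,"wz":0,"hand":48},{"dx":0,"dy":0,"dz":0,"wx":0,"wy":0,"wz":0,"hand":48},{"dx":0,"dy":0,"dz":0,"wx":0,"wy":0,"wz":0,"hand":48}]' 20;  python3 to.py .5858 .1537 .0725 -95.3
```

```text
time_s: 83.05
tcp_pos: [0.5856, 0.1537, 0.0749]
eef_rot: [-180.0, 0.0, -95.4]
contact_force: [0.0, 0.0, -0.4]
gripper_width: 0.0422
t 83.05 pos [0.5856 0.1537 0.0749] rot [-1.7998e+02  1.0000e-02 -9.5370e+01] F [ 0.   0.  -0.4] w 0.0422
wz -0.07 first, then dx 0.0 dy -0.2 dz 2.4 J [ 33.  22. -19.   0. -49.  51.]
```

```bash
python3 -m crank '[{"dx":0,"dy":0,"dz":1.8,"wx":0,"wy":0,"wz":0,"hand":0},{"dx":0,"dy":0,"dz":0,"wx":0,"wy":0,"wz":0,"hand":0},{"dx":0,"dy":0,"dz":0,"wx":0,"wy":0,"wz":0,"hand":0},{"dx":0,"dy":-1,"dz":0,"wx":0,"wy":0,"wz":-0.6,"hand":0},{"dx":0,"dy":-1,"dz":0,"wx":0,"wy":0,"wz":0,"hand":0},{"dx":0,"dy":0,"dz":0,"wx":0,"wy":0,"wz":0,"hand":0}]' 20;  python3 to.py .5866 .1537 .0725 -94.7;python3 -m crank '[{"dx":0,"dy":-1,"dz":0,"wx":0,"wy":0,"wz":0,"hand":0},{"dx":0,"dy":0,"dz":0,"wx":0,"wy":0,"wz":0,"hand":0}]' 20;  python3 to.py .5866 .1537 .0725 -94.7
```

```text
time_s: 83.8
tcp_pos: [0.5865, 0.1534, 0.073]
eef_rot: [179.9, -0.0, -94.8]
contact_force: [-5.0, 0.1, 5.5]
gripper_width: 0.032
t 83.80 pos [0.5865 0.1534 0.073 ] rot [ 1.7992e+02 -2.0000e-02 -9.4770e+01] F [-5.   0.1  5.5] w 0.0320
wz -0.07 first, then dx -0.3 dy -0.1 dz 0.5 J [ 33.  22. -19.  -0. -49.  52.]
time_s: 84.05
tcp_pos: [0.5866, 0.1533, 0.073]
eef_rot: [179.8, -0.0, -94.8]
contact_force: [-10.4, 2.5, 9.5]
gripper_width: 0.0316
t 84.05 pos [0.5866 0.1533 0.073 ] rot [ 1.7984e+02 -4.0000e-02 -9.4770e+01] F [-10.4   2.5   9.5] w 0.0316
wz -0.07 first, then dx -0.4 dy -0.0 dz 0.5 J [ 33.  22. -19.  -0. -49.  52.]
```

Valve 3 is against its stop. Release, clear away and take final views.

```bash
python3 -m crank '[{"dx":0,"dy":1.8,"dz":0,"wx":0,"wy":0,"wz":0,"hand":0},{"dx":0,"dy":0,"dz":0,"wx":0,"wy":0,"wz":0,"hand":48},{"dx":0,"dy":0,"dz":0,"wx":0,"wy":0,"wz":0,"hand":48},{"dx":0,"dy":0,"dz":-15,"wx":0,"wy":0,"wz":0,"hand":48},{"dx":0,"dy":0,"dz":-50,"wx":0,"wy":0,"wz":0,"hand":48},{"dx":0,"dy":0,"dz":-60,"wx":0,"wy":0,"wz":0,"hand":48},{"dx":-60,"dy":0,"dz":-20,"wx":0,"wy":0,"wz":0,"hand":48},{"dx":-60,"dy":0,"dz":0,"wx":0,"wy":0,"wz":0,"hand":48},{"dx":-60,"dy":0,"dz":0,"wx":0,"wy":0,"wz":0,"hand":48},{"dx":0,"dy":0,"dz":0,"wx":0,"wy":0,"wz":0,"hand":48}]' 20;  python3 -m crank '[{"dx":0,"dy":0,"dz":0,"wx":0,"wy":0,"wz":0,"hand":48}]';python3 -c "
from vf import *
for n in('top','scene'):cv2.imwrite(f'pics/{n}28.png',optics.capture(n))"; python3 reg.py pics/top9.png pics/top28.png;python3 slot.py pics/top28.png 1,2,3,4 pics/sl9.png;python3 crop.py pics/top28.png 130 160 130 80 6 pics/t28c.png;python3 crop.py pics/scene28.png 200 120 250 190 3 pics/s28c.png
```

```text
time_s: 85.3
tcp_pos: [0.6013, 0.3361, 0.2177]
eef_rot: [-180.0, 0.0, -94.6]
contact_force: [-0.5, -0.6, -0.9]
gripper_width: 0.042
time_s: 85.42
tcp_pos: [0.6013, 0.3323, 0.218]
eef_rot: [-180.0, -0.0, -94.7]
contact_force: [0.1, 0.0, 0.5]
gripper_width: 0.0423
1 du,dv px [0.67 0.17] -> dx,dy mm ~ [-0.4 -1.7] 0.951
2 du,dv px [0. 0.] -> dx,dy mm ~ [-0. -0.] 0.987
3 du,dv px [0.5 0. ] -> dx,dy mm ~ [-0.  -1.2] 0.983
4 du,dv px [0.67 0.  ] -> dx,dy mm ~ [-0.  -1.7] 0.973
1 [-92.1 -95.   50.4]
2 [-93.5 -93.   49.5]
3 [-96.3 -96.5  43.2]
4 [-92.9 -93.5  46.4]
```

View pics/t28c.png

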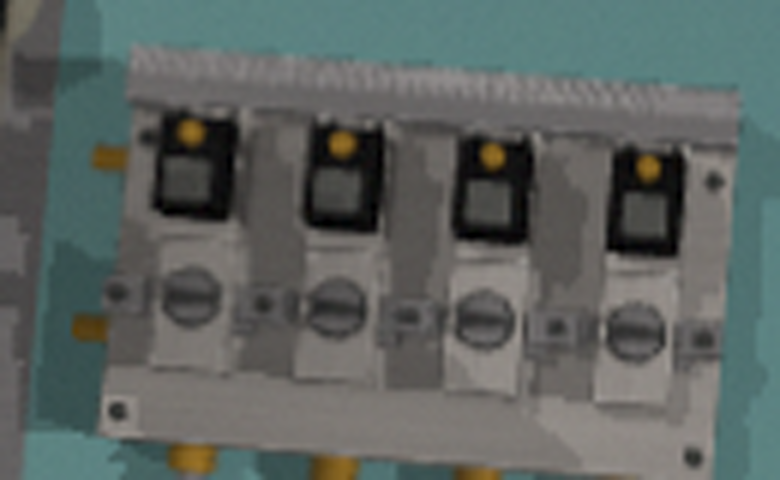

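View pics/s28c.png

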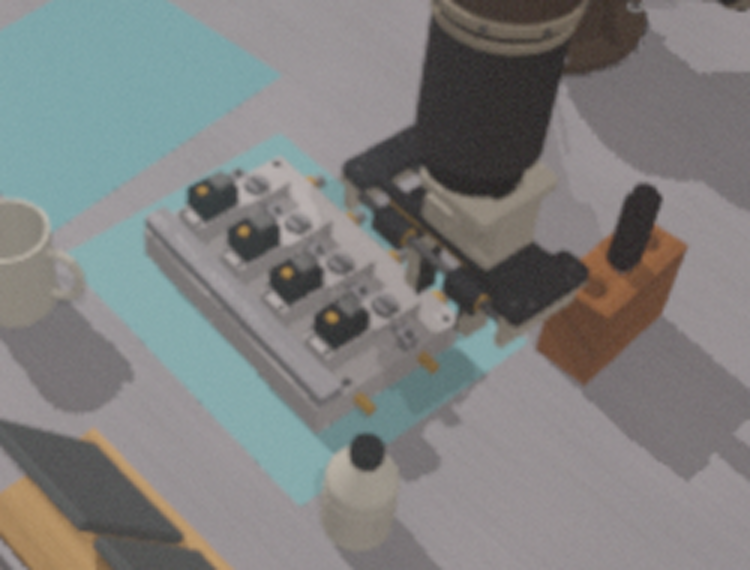

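View pics/top28.png

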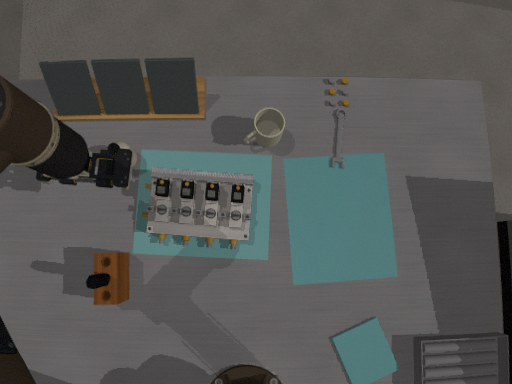

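```bash
python3 -c "
from plant import order
print(order.close_job())"
```

```text
the job is handed in; nothing more can be done
None
```

All four valve slices are fitted and locked, the screwdriver is back upright in the middle hole of its block, and the job was handed in at about 85 s.

**Fitting:** each valve was set on the deck and slid under the lip until the push force rose to 13–17 N and it stopped moving.

**Locking:** each screw was turned clockwise with the driver until the wrist moment rose from about 0.1 to 0.2–0.25 N m at the stop.

**What went wrong:**
- **Valve in station 4:** turning its screw dragged it back 2.9 mm and skewed it slightly. The blade sat about 4 mm off the gripper's axis, and I turned a little past the stop. For the other three I turned about the blade's own centre.
- **Valve in station 3:** this one crept back about 0.8 mm.
- **Repair:** after putting the driver back, I gripped the coils of both valves and pushed them home again (10–13 N). So this last push came after locking, not before it.
- **Valve in station 1:** it shifted about 1.7 mm sideways (along y) while I was working elsewhere. It stayed home, so I left it.

**Last checks, from the overhead picture:**
- **Position:** the valves are within about 0.4 mm along x of where they sat when first pushed home.
- **Screw slots:** they read −92°, −94°, −96° and −93° for stations 1 to 4, against about −94.7° expected when locked. The reading is only good to about 3°, so the best evidence of the end stop is the rise in moment.
- **Other items:** in the pictures the bottle, jug and spanner are where they were, and nothing fell. I judged those by eye.

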